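# Sieve the mixed nuts out of the gears

## Robot

A 7-joint arm with a two-finger parallel gripper is mounted at the origin on a cart in front of the work surface, level with it; the furniture and walls round the work are solid. World frame = base frame: x ahead of the robot, y to its left, z up, the work surface at z = 0. Lengths are in m, angles in rad, forces in N, time in s.
With the tool pointing down it reaches from about 0.4 to 0.85 m from the base axis. Payload 4.4 kg.
Tool frame: the origin (TCP) lies at the very end of the fingers, on their centre line; the grasp point (between the pads) lies grip_point_offset behind it (grip_point_offset is the distance from the TCP to the grasp point, in m); y points along the fingers, x is the direction in which the jaws open and shut, and the axes are right-handed (so a half turn about y gives the same grasp; the last joint's range is limited). The gripper opens to 94 mm and grips with 3 to 60 N. Pads are 16 mm wide; open, the fingers measure 119 mm over their backs; the gripper's body (75 mm by 177 mm) begins 78 mm behind the grasp point.
Start: joints at [-1.218, 0.628, 0.038, 1.517, -0.027, 0.996, -0.02], TCP at [0.264, 0.594, 0.205] pointing down, gripper open.
Joint ranges: [-3.06, 3.06], [-0.37, 2.12], [-1.25, 1.32], [0.18, 2.47], [-1.1, 4.24], [0.23, 1.98], [-2.94, 2.94]. Speed limits (rad/s): [2.57, 2.57, 3.14, 3.14, 3.14, 3.14, 3.14].

## Interface

Orientations are given as a unit quaternion [x, y, z, w].
In Python, from station import state, camera, get_calibration, hand_in, outline_of, grip_point_offset gives the robot as it stands.
- The arm moves only by the shell command python3 -m crank 'ROWS'. ROWS is text: rows parted by semicolons, each of 7 numbers parted by spaces: the shift along the tool's x, y, z each as a share of 0.2 m, from -1 to 1, then the turn, a rotation vector about the tool's x, y, z each as a share of 60 degrees, from -1 to 1, then the opening in per cent of the stroke, from 0 (shut) to 100 (fully open). In form: tx ty tz rx ry rz fingers; .... A call has 1 to 5 rows; each row is the pose to reach, as a shift and turn from the pose commanded when the call began, along the tool's axes at that moment; what a row does not reach only later rows make up. A row lasts 1/12 s, in which the tool goes at most 41.7 mm and 7.16 degrees, less where a joint would pass 70% of its speed; a pose out of reach is approached as far as the arm can. A call with a number of a shift or a turn outside -1 to 1 is refused whole. A call with a gripper value outside its range is refused whole. The fingers move at their own pace and stop on an object; the grip force is fixed at half the most. Time passes only in rows, so rows that repeat a pose let the fingers close. It gives the time, the measured TCP pose, the force and the opening at its end, in the units of the state.
- state(): the state, without advancing time (a new reading comes with each control period).
- camera(name): name is "side" or "top" or "wrist"; returns (picture, depth): 420x560x3 uint8, red, green, blue; 420x560 float32, m along the optical axis (not along the pixel's ray), 0 where there is no reading.
- get_calibration(name): a dict with "K" (3x3 intrinsics, pixels), "world_from_camera" (4x4, takes a point from camera to world coordinates). Camera axes: x right, y down, z forward; pixel columns grow to the right and rows downward; lengths in m; the calibration is good to about 2 mm. A picture is of the moment at which its call begins: read the wrist's pose just before it. get_calibration takes no time and is no camera call; for the wrist camera it gives the pose at the moment of the call.
- hand_in(): hands the job in, once; it reports no verdict.
Trained networks look in the newest picture that a camera, given by its name, has taken for a name from the list of things; names that differ only in an ending like _2 or _b are one class to them, and where a whole thing is asked for, a point or a joint stands for the part that bears it (a point fixed in the world has none). Each returns a list of dicts, best first, with "conf" (0 to 1); they miss things now and then, are a little off and sometimes report something else, mostly with a low value. They report only what shows in the picture. A call takes as long as a camera call. They do not tell look-alikes from the thing itself.
- outline_of(camera, name): "mask" (420x560 bool, what is visible of it) and "rect" ([left, top, right, bottom] in pixels, round what is visible of it).
The state is a dict: "time": time; "joints": joint angles; "qd": joint speeds; "effort": joint torques, N m; "position": TCP position; "orientation": TCP orientation; "force": force on the tool from outside, world axes, zero at the start; "wrist_torque": the same for the moment, N m; "finger_gap": finger opening in m.
Only numpy, scipy, OpenCV 4.12 (cv2) and the standard library are available. Lean on these libraries where they do the work, as an engineer would, in place of code of your own. Each camera call takes 0.05 s, during which the arm holds its last target.

## Task

Lift the hand sieve off its hooks and stand it on the black mat, then put all the brass nuts and gears that lie on the bench into it, the nuts on the plain margins so that they do not fall through yet. With everything in it, lift the sieve by its grip, carry it over the yellow pan and shake it from side to side until every nut has dropped into the pan and only the gears are left, then stand the sieve with its gears upright on the black mat again. Leave the other things on the bench where they are.

Things in the scene. Friction and masses are not known exactly. Their poses are not given: they have to be found in the camera images.
- sieve: hand sieve of bright metal: oblong tray 118 x 174 mm (its x, y) with a blue grip on an arch over its middle, 0.3 kg. Origin under its centre, level with the soles of its four feet; z up. Walls rise to 59 mm and enclose 112 x 168 mm. Arch: round 10 mm bar along x, centre 96 mm up at y = 0, on straps at x = +/-60 mm. It hangs level and empty at the start, its x along the hook stand's y
- sieve_plate (a point): centre of the top of the sieve's plate, 29 mm above its feet, axes as the sieve's. The band |y| < 32 mm has 2 x 3 square 30 mm holes between 4 mm bars: a nut set there drops through. The two margins, |y| 32 to 84 mm, x to +/-56 mm, are plain smooth sheet where a nut stays until the sieve is shaken or tipped (friction about 0.28). Clear height under the plate when standing: 25 mm
- sieve_grip (a point): middle of the sieve's blue grip, 106 mm above its feet: a flat blade 12 mm thick (y), 44 mm long (x), from 91 to 125 mm up, with a round 20 mm thick bead along its top (to 138 mm). Grip the blade here, under the bead, from above, fingers closing along the sieve's y
- hook_stand: fixed grey stand, two prongs along its -x at y = +/-40 mm, 8 mm thick; the sieve's bar hangs on them, either side of the grip, underside 196 mm above the bench. Origin on the bench right under the bar. Prong tips (x = -13 mm) rise 18 mm above the seat, lugs at x = +12 mm 7 mm: lift the sieve 25 mm or more, then draw it out along -x. Post at x = +100 to +116 mm, no higher than the prongs
- rubber_mat: fixed black mat 200 x 140 mm (x, y), 4 mm thick; origin at the centre of its underside, on the bench
- catch_pan: loose yellow open pan 220 x 150 x 45 mm (x, y, z), walls and floor 4 mm, 0.5 kg; origin at the centre of its underside
- nut_1: brass hex nut, 20 mm across flats (23 mm over the corners), 12 mm high, 20 g, lying flat on the bench at the start; flats face its x axis and every 60 degrees from it; origin at the centre of its underside. It passes the sieve's holes. May be absent
- nut_2: brass hex nut, 20 mm across flats (23 mm over the corners), 12 mm high, 20 g, lying flat on the bench at the start; flats face its x axis and every 60 degrees from it; origin at the centre of its underside. It passes the sieve's holes. May be absent
- nut_3: brass hex nut, 20 mm across flats (23 mm over the corners), 12 mm high, 20 g, lying flat on the bench at the start; flats face its x axis and every 60 degrees from it; origin at the centre of its underside. It passes the sieve's holes. May be absent
- nut_4: brass hex nut, 20 mm across flats (23 mm over the corners), 12 mm high, 20 g, lying flat on the bench at the start; flats face its x axis and every 60 degrees from it; origin at the centre of its underside. It passes the sieve's holes. May be absent
- gear_a: grey steel gear, 60 mm across the teeth, 14 mm high, 80 g, lying flat on the bench at the start; origin at the centre of its underside. Too big for the sieve's holes. May be absent
- gear_b: grey steel gear, 60 mm across the teeth, 14 mm high, 80 g, lying flat on the bench at the start; origin at the centre of its underside. Too big for the sieve's holes. May be absent
- grease_tin: bystander: flat green tin with a grey lid, 64 mm across, 31 mm high; origin at the centre of its underside
- block_pale: bystander: pale round steel block, 60 mm across, 10 mm high (no hole); origin at the centre of its underside
- pin_dark: bystander: dark round pin standing upright, 25 mm across, 63 mm high; origin at the centre of its underside
- cream_spoke (a point): tip of the foremost handwheel spoke of the cream machine (fixed), between the nuts and gears (to its right) and mat and pan (left). Its spokes lie 240 to 258 mm above the bench and reach 90 mm to the left, 94 mm to the right and 216 mm back of this tip; a dark column 67 mm thick, to 520 mm up, begins 75 mm behind it. Pass in front of this tip, or above the spokes but in front of the column
- black_edge (a point): point on the left upper edge of the black machine (fixed) on the right of the bench; its left side is a wall along x from x = 0.34 to 0.80 m, 157 mm high
Not all that is in view belongs to the job. Leave any blue look-alike of the gear_b alone.

How it is judged:
On the way, in this order (a step that is already met when the one before it is completed fails the run):
1. the sieve is off its hooks and stands upright on the black mat (horizontal distance between sieve and rubber_mat below 0.045 m and height (world z) of sieve below 0.012 m and angle between sieve's own z axis and vertical below 0.1 rad), for 0.3 s.
2. every nut and gear lies in the sieve while it stands on the mat (all of step 1 and x of nut_1 in the frame of sieve between -0.057 and 0.057 m and y of nut_1 in the frame of sieve between -0.086 and 0.086 m and z of nut_1 in the frame of sieve between 0.022 and 0.065 m and x of nut_2 in the frame of sieve between -0.057 and 0.057 m and y of nut_2 in the frame of sieve between -0.086 and 0.086 m and z of nut_2 in the frame of sieve between 0.022 and 0.065 m and x of nut_3 in the frame of sieve between -0.057 and 0.057 m and y of nut_3 in the frame of sieve between -0.086 and 0.086 m and z of nut_3 in the frame of sieve between 0.022 and 0.065 m and x of nut_4 in the frame of sieve between -0.057 and 0.057 m and y of nut_4 in the frame of sieve between -0.086 and 0.086 m and z of nut_4 in the frame of sieve between 0.022 and 0.065 m and x of gear_a in the frame of sieve between -0.057 and 0.057 m and y of gear_a in the frame of sieve between -0.086 and 0.086 m and z of gear_a in the frame of sieve between 0.022 and 0.065 m and x of gear_b in the frame of sieve between -0.057 and 0.057 m and y of gear_b in the frame of sieve between -0.086 and 0.086 m and z of gear_b in the frame of sieve between 0.022 and 0.065 m), for 0.3 s.
3. the sieve is lifted off the mat with every nut and gear in it (height (world z) of sieve above 0.03 m and x of nut_1 in the frame of sieve between -0.057 and 0.057 m and y of nut_1 in the frame of sieve between -0.086 and 0.086 m and z of nut_1 in the frame of sieve between 0.022 and 0.065 m and x of nut_2 in the frame of sieve between -0.057 and 0.057 m and y of nut_2 in the frame of sieve between -0.086 and 0.086 m and z of nut_2 in the frame of sieve between 0.022 and 0.065 m and x of nut_3 in the frame of sieve between -0.057 and 0.057 m and y of nut_3 in the frame of sieve between -0.086 and 0.086 m and z of nut_3 in the frame of sieve between 0.022 and 0.065 m and x of nut_4 in the frame of sieve between -0.057 and 0.057 m and y of nut_4 in the frame of sieve between -0.086 and 0.086 m and z of nut_4 in the frame of sieve between 0.022 and 0.065 m and x of gear_a in the frame of sieve between -0.057 and 0.057 m and y of gear_a in the frame of sieve between -0.086 and 0.086 m and z of gear_a in the frame of sieve between 0.022 and 0.065 m and x of gear_b in the frame of sieve between -0.057 and 0.057 m and y of gear_b in the frame of sieve between -0.086 and 0.086 m and z of gear_b in the frame of sieve between 0.022 and 0.065 m), for 0.1 s.
4. every nut has dropped into the yellow pan and the gears are still in the sieve, held off the mat (height (world z) of sieve above 0.03 m and x of nut_1 in the frame of catch_pan between -0.108 and 0.108 m and y of nut_1 in the frame of catch_pan between -0.073 and 0.073 m and z of nut_1 in the frame of catch_pan between -0.005 and 0.045 m and x of nut_2 in the frame of catch_pan between -0.108 and 0.108 m and y of nut_2 in the frame of catch_pan between -0.073 and 0.073 m and z of nut_2 in the frame of catch_pan between -0.005 and 0.045 m and x of nut_3 in the frame of catch_pan between -0.108 and 0.108 m and y of nut_3 in the frame of catch_pan between -0.073 and 0.073 m and z of nut_3 in the frame of catch_pan between -0.005 and 0.045 m and x of nut_4 in the frame of catch_pan between -0.108 and 0.108 m and y of nut_4 in the frame of catch_pan between -0.073 and 0.073 m and z of nut_4 in the frame of catch_pan between -0.005 and 0.045 m and x of gear_a in the frame of sieve between -0.057 and 0.057 m and y of gear_a in the frame of sieve between -0.086 and 0.086 m and z of gear_a in the frame of sieve between 0.022 and 0.065 m and x of gear_b in the frame of sieve between -0.057 and 0.057 m and y of gear_b in the frame of sieve between -0.086 and 0.086 m and z of gear_b in the frame of sieve between 0.022 and 0.065 m), for 0.2 s.
At the end, for the whole second after the job is handed in: the sieve stands upright on the black mat (centre within 45 mm of the mat's centre, tilt under 0.1 rad) with every gear inside its walls; every nut lies inside the yellow pan; all at rest (all of step 1 and x of nut_1 in the frame of catch_pan between -0.108 and 0.108 m and y of nut_1 in the frame of catch_pan between -0.073 and 0.073 m and z of nut_1 in the frame of catch_pan between -0.005 and 0.045 m and x of nut_2 in the frame of catch_pan between -0.108 and 0.108 m and y of nut_2 in the frame of catch_pan between -0.073 and 0.073 m and z of nut_2 in the frame of catch_pan between -0.005 and 0.045 m and x of nut_3 in the frame of catch_pan between -0.108 and 0.108 m and y of nut_3 in the frame of catch_pan between -0.073 and 0.073 m and z of nut_3 in the frame of catch_pan between -0.005 and 0.045 m and x of nut_4 in the frame of catch_pan between -0.108 and 0.108 m and y of nut_4 in the frame of catch_pan between -0.073 and 0.073 m and z of nut_4 in the frame of catch_pan between -0.005 and 0.045 m and x of gear_a in the frame of sieve between -0.057 and 0.057 m and y of gear_a in the frame of sieve between -0.086 and 0.086 m and z of gear_a in the frame of sieve between 0.022 and 0.065 m and x of gear_b in the frame of sieve between -0.057 and 0.057 m and y of gear_b in the frame of sieve between -0.086 and 0.086 m and z of gear_b in the frame of sieve between 0.022 and 0.065 m and linear speed of each of nut_1, nut_2, nut_3, nut_4, gear_a, gear_b, sieve, catch_pan below 0.02 m/s); the robot touches nothing.
It fails at once if a bystander is moved more than 30 mm (distance of any of grease_tin, block_pale, pin_dark from where it was at the start of the episode above 0.03 m).
Of nut_1, nut_2, nut_3, nut_4 only 2 to 4 are there at a start; the rules pass over those that are not, and their reading is None.
Of gear_a, gear_b only 1 to 2 are there at a start; the rules pass over those that are not, and their reading is None.
At some moment in a run one of catch_pan, gear_a, gear_b may be knocked a few centimetres aside while the robot is not near it.
Once in a run the grip may slacken for a moment while it holds something.
It also fails if it takes over 210 s, if anything falls off the work surface, if the arm or the gripper's body presses on something with over 40 N, if the wrist force passes 120 N, or if a joint passes its speed limit or range.

## Working session

There is one attempt and no reset: what is moved stays moved. The work goes in short steps, Python scripts to look and compute and a shell command to move; the robot and the scene stay as the last step left them, time stands still between calls to the robot, and variables do not carry over. Pictures are saved under pics/ and viewed, and the job is handed in when it is done.

```bash
ls; mkdir -p pics; python3 - <<'E'
from station import *
import cv2
s=state()
for k,v in s.items(): print(k,v)
print(grip_point_offset)
for n in ["side","top","wrist"]:
    p,d=camera(n); cv2.imwrite(f"pics/a_{n}.png",p[:,:,::-1]); c=get_calibration(n); print(n,c)
E
```

```text
pics
time 0.0
joints [-1.21781308  0.62932185  0.03845213  1.51830107 -0.02696916  0.99629294
 -0.01998211]
qd [ 0.00139299 -0.00276107 -0.00051807  0.00070705 -0.00040301  0.00245079
 -0.00090686]
effort [-8.58231251e-04 -5.49726069e+01  1.14318665e+00 -1.86632663e+01
 -5.22222009e-02  2.37456628e-02  1.33638641e-04]
position [0.26405254 0.5932603  0.20459145]
orientation [ 0.59336872  0.38462971 -0.38567926 -0.59264243]
force [-0.02080465  0.1167883   0.17138216]
wrist_torque [ 0.00131394 -0.0774239  -0.01224644]
finger_gap 0.09394945385623
0.0188
side {'K': array([[521.02746303,   0.        , 278.79004311],
       [  0.        , 521.02746303, 213.54089784],
       [  0.        ,   0.        ,   1.        ]]), 'world_from_camera': array([[ 0.39588779, -0.66935479,  0.6286788 , -0.42254616],
       [-0.91827883, -0.29308532,  0.2662048 , -0.47200314],
       [ 0.00607107, -0.68268966, -0.73068322,  1.31821179],
       [ 0.        ,  0.        ,  0.        ,  1.        ]])}
top {'K': array([[404.42911707,   0.        , 278.29069832],
       [  0.        , 404.42911707, 204.6142774 ],
       [  0.        ,   0.        ,   1.        ]]), 'world_from_camera': array([[-0.02507364, -0.98451513,  0.17349718,  0.3649422 ],
       [-0.99930284,  0.02948584,  0.02290006, -0.0549398 ],
       [-0.02766117, -0.17280204, -0.98456809,  1.19760306],
       [ 0.        ,  0.        ,  0.        ,  1.        ]])}
wrist {'K': array([[366.57687372,   0.        , 281.10920703],
       [  0.        , 366.57687372, 211.57030169],
       [  0.        ,   0.        ,   1.        ]]), 'world_from_camera': array([[ 4.07623485e-01,  8.86690392e-01,  2.18227502e-01,
         2.00520138e-01],
       [ 9.13149547e-01, -3.95550205e-01, -9.84781223e-02,
         6.22604572e-01],
       [-9.99671832e-04,  2.39416340e-01, -9.70916483e-01,
         3.82721835e-01],
       [ 0.00000000e+00,  0.00000000e+00,  0.00000000e+00,
         1.00000000e+00]])}
```

```bash
cat > h.py <<'E'
from station import *
import numpy as np, cv2
from scipy.spatial.transform import Rotation as R
def pts(name,d,mask,cal=None):
    c=cal or get_calibration(name); K=c["K"];T=c["world_from_camera"]
    v,u=np.nonzero(mask&(d>0)); z=d[v,u]
    P=np.stack([(u-K[0,2])/K[0,0]*z,(v-K[1,2])/K[1,1]*z,z],1)
    return P@T[:3,:3].T+T[:3,3]
def proj(name,p,cal=None):
    c=cal or get_calibration(name); T=np.linalg.inv(c["world_from_camera"])
    q=T[:3,:3]@np.array(p)+T[:3,3]; q=c["K"]@q; return q[:2]/q[2]
def tcp():
    s=state(); return np.array(s["position"]),R.from_quat(s["orientation"]),s
E
python3 - <<'E'
from h import *
for cam in ["side","top"]:
    p,d=camera(cam)
    for n in ["sieve","sieve_grip","rubber_mat","catch_pan","nut_1","gear_a","grease_tin","block_pale","pin_dark","hook_stand"]:
        for r in outline_of(cam,n)[:5]:
            if r["conf"]<0.25: continue
            P=pts(cam,d,r["mask"])
            if len(P)==0: print(cam,n,"nodepth");continue
            zt=np.percentile(P[:,2],90)
            print(cam,n,round(r["conf"],2),np.round(r["rect"]),"med",np.round(np.median(P,0),3),"min",np.round(np.percentile(P,2,axis=0),3),"max",np.round(np.percentile(P,98,axis=0),3))
p,d=camera("side")
cv2.imwrite("pics/b1.png",cv2.resize(p[180:330,270:420,::-1],(600,600),interpolation=cv2.INTER_CUBIC))
cv2.imwrite("pics/b2.png",cv2.resize(p[130:300,140:300,::-1],(565,600),interpolation=cv2.INTER_CUBIC))
p,d=camera("top")
cv2.imwrite("pics/b3.png",cv2.resize(p[90:290,140:420,::-1],(800,571),interpolation=cv2.INTER_CUBIC))
E
```

```text
side sieve 0.84 [200. 152. 255. 203.] med [0.672 0.171 0.146] min [0.588 0.111 0.012] max [0.768 0.233 0.241]
side sieve_grip 0.73 [203. 152. 254. 208.] med [0.674 0.175 0.143] min [0.588 0.111 0.001] max [0.81  0.27  0.241]
side catch_pan 0.91 [192. 217. 246. 284.] med [0.461 0.111 0.007] min [ 0.371  0.013 -0.001] max [0.595 0.16  0.049]
side gear_a 0.67 [352. 265. 370. 283.] med [ 0.57  -0.333  0.013] min [ 0.545 -0.359 -0.004] max [ 0.598 -0.308  0.02 ]
side gear_a 0.56 [306. 291. 324. 309.] med [ 0.415 -0.223  0.013] min [ 0.391 -0.251 -0.002] max [ 0.444 -0.198  0.019]
side gear_a 0.54 [350. 292. 370. 312.] med [ 0.478 -0.357  0.013] min [ 0.454 -0.383 -0.003] max [ 0.509 -0.33   0.019]
side gear_a 0.43 [224. 142. 267. 193.] med [0.779 0.165 0.018] min [0.668 0.112 0.005] max [0.825 0.247 0.2  ]
side grease_tin 0.86 [343. 227. 364. 249.] med [ 0.682 -0.262  0.029] min [ 0.661 -0.291 -0.002] max [ 0.723 -0.232  0.037]
side block_pale 0.74 [373. 242. 393. 258.] med [ 0.69  -0.371  0.01 ] min [ 0.666 -0.396  0.003] max [ 0.714 -0.346  0.017]
side pin_dark 0.53 [188. 174. 196. 189.
[... 415 characters left out ...]

top rubber_mat 0.54 [173. 125. 227. 197.] med [0.673 0.172 0.135] min [0.59  0.111 0.128] max [0.764 0.23  0.24 ]
top catch_pan 0.74 [210. 194. 268. 274.] med [0.466 0.103 0.004] min [ 0.377  0.021 -0.001] max [0.593 0.159 0.048]
top gear_a 0.76 [376. 192. 389. 211.] med [ 0.575 -0.339  0.012] min [ 0.55  -0.362 -0.005] max [ 0.6   -0.316  0.016]
top gear_a 0.62 [338. 249. 357. 268.] med [ 0.417 -0.224  0.013] min [ 0.394 -0.252 -0.004] max [ 0.437 -0.144  0.597]
top gear_a 0.52 [386. 223. 401. 244.] med [ 0.482 -0.356  0.013] min [ 0.456 -0.383 -0.005] max [ 0.508 -0.331  0.018]
top hook_stand 0.6 [181. 114. 235. 146.] med [0.782 0.15  0.176] min [0.77  0.106 0.006] max [0.822 0.216 0.199]
```

```bash
python3 - <<'E'
from h import *
p,d=camera("side")
ones=np.ones(d.shape,bool)
P=pts("side",d,ones).reshape(-1,3)
Pt=pts("top",camera("top")[1],ones)
for u,v,n in [(235,80,'headcornerTL'),(288,140,'headfrontR'),(233,115,'headbotL'),(258,215,'spoke'),(265,235,'sp2'),(244,205,'sp'),(300,220,'spR'),(280,185,'col'),(290,290,'base')]:
    z=d[v,u]; m=np.zeros(d.shape,bool); m[v,u]=1
    print(n,u,v,np.round(pts("side",d,m),3))
t,dt=camera("top")
m=np.zeros(d.shape,bool); m[:240,250:374]=1
Q=pts("top",dt,m); Q=Q[Q[:,2]>.4]; print("head top",Q.min(0),Q.max(0))
# height map listing of cream region from side pts: cells
sel=P[(P[:,1]>-0.2)&(P[:,1]<0.12)&(P[:,0]>0.25)&(P[:,0]<0.9)]
for z0 in np.arange(0,0.9,0.04):
    a=sel[(sel[:,2]>=z0)&(sel[:,2]<z0+.04)]
    if z0<.05: a=a[(a[:,1]<0.0)]
    if len(a): print(round(z0,2),len(a),'x',np.percentile(a[:,0],[1,99]).round(3),'y',np.percentile(a[:,1],[1,99]).round(3))
# sieve
for cam,D in (("top",dt),("side",d)):
  r=outline_of(cam,"sieve")[0]; S=pts(cam,D,cv2.dilate(r["mask"].astype(np.uint8),np.ones((5,5)))>0)
  w=S[(S[:,2]>0.148)&(S[:,2]<0.168)]
  print(cam,"rim",len(w),cv2.minAreaRect((w[:,:2]*1000).astype(np.float32)))
  f=S[(S[:,2]>0.122)&(S[:,2]<0.142)];print(cam,"plate z",np.median(f[:,2]))
  img=p if cam=="side" else t
  hsv=cv2.cvtColor(img,cv2.COLOR_RGB2HSV)
  mb=(hsv[:,:,0]>100)&(hsv[:,:,0]<130)&(hsv[:,:,1]>120)&(r["mask"])
  B=pts(cam,D,mb); print("blue",len(B),np.percentile(B,[2,50,98],axis=0).round(4)); print(cv2.minAreaRect((B[:,:2]*1000).astype(np.float32)))
E
```

```text
headcornerTL 235 80 [[ 0.404 -0.021  0.719]]
headfrontR 288 140 [[ 0.403 -0.143  0.601]]
headbotL 233 115 [[1.048 0.349 0.089]]
spoke 258 215 [[ 0.494 -0.019  0.219]]
sp2 265 235 [[ 0.434 -0.068  0.217]]
sp 244 205 [[ 0.701  0.137 -0.   ]]
spR 300 220 [[ 0.523 -0.137  0.22 ]]
col 280 185 [[ 0.491 -0.088  0.368]]
base 290 290 [[ 0.423 -0.153  0.016]]
head top [ 0.4041442  -0.15626489  0.70519113] [ 0.71185512 -0.01137719  0.74133865]
0.0 2057 x [0.308 0.878] y [-0.199 -0.004]
0.04 583 x [0.406 0.883] y [-0.198 -0.003]
0.08 796 x [0.407 0.866] y [-0.162  0.095]
0.12 1018 x [0.408 0.836] y [-0.194  0.119]
0.16 1100 x [0.409 0.884] y [-0.198  0.117]
0.2 2759 x [0.411 0.865] y [-0.16   0.003]
0.24 1503 x [0.423 0.881] y [-0.161  0.01 ]
0.28 737 x [0.491 0.889] y [-0.157 -0.059]
0.32 767 x [0.489 0.89 ] y [-0.158 -0.059]
0.36 817 x [0.487 0.887] y [-0.158 -0.054]
0.4 813 x [0.484 0.891] y [-0.158 -0.048]
0.44 846 x [0.484 0.89 ] y [-0.158 -0.049]
0.48 564 x [0.487 0.895] y [-0.158 -0.054]
0.52 343 x [0.654 0.895] y [-0.158 -0.135]
0.56 965 x [0.4   0.892] y [-0.158 -0.015]
0.6 1734 x [0.4   0.883] y [-0.158 -0.015]
0.64 1852 x [0.399 0.883] y [-0.158 -0.015]
0.68 2012 x [0.399 0.877] y [-0.158 -0.015]
0.72 6531 x [0.401 0.801] y [-0.157 -0.015]
top rim 540 ((683.7177734375, 171.84979248046875), (190.53273010253906, 125.98735809326172), 2.806788206100464)
top plate z 0.13283186282281068
blue 159 [[0.6691 0.1518 0.2036]
 [0.6738 0.171  0.239 ]
 [0.6843 0.1926 0.2437]]
((676.5445556640625, 172.11143493652344), (16.403797149658203, 42.75922393798828), 2.3201279640197754)
side rim 422 ((686.0244140625, 172.87588500976562), (199.98764038085938, 125.6102066040039), 1.4380731582641602)
side plate z 0.1343682427875864
blue 159 [[0.6665 0.1511 0.2   ]
 [0.6737 0.1704 0.2294]
 [0.6835 0.193  0.245 ]]
((673.0137329101562, 171.54542541503906), (22.229310989379883, 44.57411193847656), 3.353398323059082)
```

```bash
python3 - <<'E'
from h import *
p0,r,s=tcp(); print(r.as_matrix().round(3))
p,d=camera("side")
P=pts("side",d,np.ones(d.shape,bool))
az=np.arctan2(p0[1],p0[0]); rad=P[:,:2]@[np.cos(az),np.sin(az)]; lat=P[:,:2]@[-np.sin(az),np.cos(az)]
m=(abs(lat)<0.16)&(P[:,2]>0.03)&(rad>-.2)&(rad<0.95)
H=np.zeros((24,24),int)
for a,b in zip(rad[m],P[m,2]):
    i=int((1.2-b)/.05);j=int((a+.2)/.05)
    if 0<=i<24 and 0<=j<24:H[i,j]+=1
print("cols r from -.2 step .05")
for i in range(24): print(f"{1.15-.05*i:.2f}",''.join('#' if h>20 else ('+' if h>3 else '.') for h in H[i]))
E
```

```text
[[ 0.407 -0.    -0.914]
 [ 0.914  0.     0.407]
 [ 0.    -1.     0.   ]]
cols r from -.2 step .05
1.15 ........................
1.10 ........................
1.05 ........................
1.00 ........................
0.95 ........................
0.90 ........................
0.85 ........................
0.80 .........##+............
0.75 ........##..............
0.70 ........##..............
0.65 .......##+..............
0.60 ......###...............
0.55 .....###................
0.50 ....+##+................
0.45 ....###+........#.......
0.40 ...###+.........#.......
0.35 ..####.........+#.......
0.30 ..###+.........####.....
0.25 ..###+.........#........
0.20 ..##+..........#........
0.15 ..##+...................
0.10 ..##+...................
0.05 ..##+...................
-0.00 ..##....................
```

```bash
python3 - <<'E'
from h import *
p,d=camera("side");t,dt=camera("top")
P=np.vstack([pts("top",dt,np.ones(d.shape,bool)),pts("side",d,np.ones(d.shape,bool))])
print("max height map, rows x 0.3..0.9, cols y 0.9 -> 0.1 step .05")
for x in np.arange(0.9,0.25,-.05):
    row=[]
    for y in np.arange(0.85,0.05,-.05):
        a=P[(abs(P[:,0]-x)<.025)&(abs(P[:,1]-y)<.025)]
        row.append("%4d"%(1000*a[:,2].max()) if len(a) else "   -")
    print(round(x,2),' '.join(row))
print(list(np.arange(0.85,0.05,-.05).round(2)))
for n in ["rubber_mat","catch_pan"]:
    r=outline_of("top",n)[0]; m=r["mask"]
    Q=pts("top",dt,m)
    print(n,cv2.minAreaRect((Q[:,:2]*1000).astype(np.float32)))
hsv=cv2.cvtColor(t,cv2.COLOR_RGB2HSV)
m=(t.max(2)<70); m[:200]=0;m[280:]=0;m[:,:150]=0;m[:,212:]=0
m=cv2.morphologyEx(m.astype(np.uint8),cv2.MORPH_OPEN,np.ones((3,3)))>0
Q=pts("top",dt,m);print("mat",len(Q),np.median(Q[:,2]),cv2.minAreaRect((Q[:,:2]*1000).astype(np.float32)))
for cam,im,D in(("top",t,dt),("side",p,d)):
  hsv=cv2.cvtColor(im,cv2.COLOR_RGB2HSV)
  m=(hsv[:,:,0]>22)&(hsv[:,:,0]<35)&(hsv[:,:,1]>150); m[:,300:]=0
  Q=pts(cam,D,m);Q=Q[(Q[:,2]>.035)];print("panrim",len(Q),cv2.minAreaRect((Q[:,:2]*1000).astype(np.float32)))
E
```

```text
max height map, rows x 0.3..0.9, cols y 0.9 -> 0.1 step .05
0.9    6    7    8   23    -    -  586  584  586  584   11    7    4    6    7   93
0.85   10   11    -   26    -    -  601  601  602  600  449   18   16  139    8   93
0.8   11   13   10   20   23    -  616  619  619  617  470   20  192  203  200   92
0.75    9   11   10   56   51   25  629  635  636  632  459    6  170  206  204  170
0.7   12   11   10   31   21    3  644  648  648  643   69    7  205  245  245  210
0.65    -   11   13   16   12    0  655  661  661  654    8    8  207  244  248  209
0.6   -3    2    8    7   10   60  668  672  672  666    8    9  170  172  168  172
0.55   -2    5   12   13   13  105  671  678  679  671    8   12   13   14   51   13
0.5 -368   17   15   14    7    4  669  674  674  666   10   12   13   13   53   13
0.45 -272   14    5    5    5    5   71   72  644   71    9   14   10   11   53   13
0.4   10   24   32   33    4    7   12   12   16   17   10   12   14   13   52   50
0.35   10    9    8   19   13    4   12    5    7    5    8    8    6   12   48   50
0.3    3    4    5    6  2
[... 211 characters left out ...]
.45), np.float64(0.4), np.float64(0.35), np.float64(0.3), np.float64(0.25), np.float64(0.2), np.float64(0.15), np.float64(0.1)]
rubber_mat ((483.71270751953125, 260.5958557128906), (141.03082275390625, 199.3338623046875), 83.8663558959961)
catch_pan ((482.746826171875, 262.3238220214844), (149.0782470703125, 203.1732940673828), 83.75688934326172)
mat 2983 0.003113160434044193 ((483.6783447265625, 260.6107177734375), (138.23158264160156, 199.3656005859375), 83.00151062011719)
panrim 383 ((484.3763427734375, 82.86934661865234), (151.35040283203125, 221.3435516357422), 86.36518096923828)
panrim 197 ((484.5363464355469, 82.7958984375), (152.50115966796875, 227.88868713378906), 86.62103271484375)
```

```bash
cat > plan.py <<'E'
import sys; from h import *
# plan.py x y z az : tool down target; prints row fractions
def plan(x,y,z,az=None,tilt=None):
    p,r,s=tcp()
    M=r.as_matrix(); d=M.T@(np.array([x,y,z])-p)
    if az is None: Rt=r
    else:
        a=np.radians(az); Rt=R.from_matrix(np.array([[np.cos(a),0,-np.sin(a)],[np.sin(a),0,np.cos(a)],[0,-1,0]]))
    rv=(r.inv()*Rt).as_rotvec(degrees=True)/60
    print("dist mm",round(1000*np.linalg.norm(d),1),"turn",round(60*np.linalg.norm(rv),1),"minrows",round(max(np.linalg.norm(d)/.0417,60*np.linalg.norm(rv)/7.16),1))
    print("ROW",*[f"{v:.3f}" for v in d/.2],*[f"{v:.3f}" for v in rv])
if __name__=="__main__":
    plan(*map(float,sys.argv[1:]))
    p,r,s=tcp(); print("t",round(s["time"],2),"p",p.round(4),"F",np.round(s["force"],1),"gap",round(s["finger_gap"],4),"q",np.round(s["joints"],2))
E
python3 plan.py 0.30 0.45 0.33 50
```

```text
dist mm 193.6 turn 16.0 minrows 4.6
ROW -0.584 -0.623 -0.455 0.000 0.267 -0.000
t 1.85 p [0.2643 0.5938 0.2055] F [0.1 1.1 0.6] gap 0.0938 q [-1.22  0.63  0.04  1.52 -0.03  1.   -0.02]
```

```bash
python3 - <<'E'
from h import *
p,d=camera("side")
# search for nuts in side picture, all detections
for r in outline_of("side","nut_1"):
    P=pts("side",d,r["mask"]); print(r["conf"],r["rect"],np.median(P,0).round(3) if len(P) else None)
hsv=cv2.cvtColor(p,cv2.COLOR_RGB2HSV)
m=((hsv[:,:,0]>15)&(hsv[:,:,0]<32)&(hsv[:,:,1]>110)).astype(np.uint8)
n,l,st,c=cv2.connectedComponentsWithStats(m)
for i in range(1,n):
    if st[i,4]>8:
        P=pts("side",d,l==i); print(st[i],np.median(P,0).round(3), P.min(0).round(3),P.max(0).round(3)) if len(P) else None
E
```

```text
0.7 [351.8, 292.1, 370.9, 307.3] [ 0.477 -0.354  0.013]
0.4 [332.6, 285.0, 340.2, 293.2] [ 0.494 -0.275  0.01 ]
[463  93   9   5  34] [ 0.826 -0.47   0.544] [ 0.815 -0.478  0.536] [ 0.834 -0.461  0.551]
[353 208  29  24 225] [ 0.765 -0.279  0.016] [ 0.743 -0.329 -0.002] [ 0.835 -0.232  0.025]
[ 190  215   56   73 2419] [0.46  0.109 0.007] [ 0.367 -0.001 -0.005] [0.601 0.164 0.204]
[343 261   7   7  32] [ 0.589 -0.275  0.007] [ 0.576 -0.283 -0.002] [ 0.601 -0.266  0.017]
[333 284   8   7  33] [ 0.494 -0.278  0.01 ] [ 0.484 -0.286 -0.002] [ 0.508 -0.266  0.016]
```

```bash
python3 -m crank '-0.584 -0.623 -0.455 0 0.267 0 100;-0.584 -0.623 -0.455 0 0.267 0 100;-0.584 -0.623 -0.455 0 0.267 0 100;-0.584 -0.623 -0.455 0 0.267 0 100;-0.584 -0.623 -0.455 0 0.267 0 100'; python3 plan.py 0.45 0.30 0.33 25;python3 plan.py 0.674 0.172 0.30 2.3
```

```text
time: 2.37
position: [0.3016, 0.4476, 0.3329]
orientation: [-0.641, -0.299, 0.297, 0.641]
force: [0.6, 0.1, 0.5]
finger_gap: 0.0937
dist mm 209.3 turn 24.8 minrows 5.0
ROW -0.085 0.015 -1.043 0.000 0.414 0.003
t 2.37 p [0.3016 0.4476 0.3329] F [0.6 0.1 0.5] gap 0.0937 q [-1.13  0.35  0.14  1.64 -0.05  1.15 -0.11]
dist mm 464.4 turn 47.5 minrows 11.1
ROW 0.148 0.166 -2.311 -0.000 0.792 0.003
t 2.37 p [0.3016 0.4476 0.3329] F [0.6 0.1 0.5] gap 0.0937 q [-1.13  0.35  0.14  1.64 -0.05  1.15 -0.11]
```

```bash
python3 -m crank '-0.08 0 -1 0 0.4 0 100;-0.08 0 -1 0 0.4 0 100;-0.08 0 -1 0 0.4 0 100;-0.08 0 -1 0 0.4 0 100;-0.08 0 -1 0 0.4 0 100'; python3 plan.py 0.600 0.20 0.31 2.3
```

```text
time: 2.78
position: [0.4449, 0.3065, 0.3306]
orientation: [0.69, 0.158, -0.157, -0.689]
force: [0.3, 0.3, -0.6]
finger_gap: 0.0942
dist mm 189.3 turn 23.4 minrows 4.5
ROW 0.467 0.104 -0.816 0.001 0.391 0.001
t 2.78 p [0.4449 0.3065 0.3306] F [ 0.3  0.3 -0.6] gap 0.0942 q [-0.86  0.36  0.3   1.65 -0.11  1.15 -0.09]
```

```bash
python3 -m crank '0.467 0.1 -0.816 0 0.391 0 100;0.467 0.1 -0.816 0 0.391 0 100;0.467 0.1 -0.816 0 0.391 0 100;0.467 0.1 -0.816 0 0.391 0 100;0.467 0.1 -0.816 0 0.391 0 100'; python3 - <<'E'
from h import *
cal=get_calibration("wrist");p,d=camera("wrist")
cv2.imwrite("pics/c1.png",p[:,:,::-1])
hsv=cv2.cvtColor(p,cv2.COLOR_RGB2HSV)
m=(hsv[:,:,0]>100)&(hsv[:,:,0]<130)&(hsv[:,:,1]>140)
Q=pts("wrist",d,m,cal);Q=Q[(Q[:,2]>.18)&(Q[:,2]<.26)];print(len(Q),np.percentile(Q,[2,50,98],axis=0).round(4) if len(Q) else 0)
if len(Q): print(cv2.minAreaRect((Q[:,:2]*1000).astype(np.float32)))
E
python3 plan.py 0.6745 0.172 0.27 2.3
```

```text
time: 3.2
position: [0.6016, 0.1989, 0.3095]
orientation: [0.708, 0.014, -0.013, -0.706]
force: [-0.8, 0.4, 1.0]
finger_gap: 0.0942
640 [[0.6683 0.1559 0.2083]
 [0.6734 0.192  0.236 ]
 [0.6849 0.1965 0.2417]]
((677.580810546875, 175.2320098876953), (17.809539794921875, 42.859474182128906), 3.0071017742156982)
dist mm 84.2 turn 0.5 minrows 2.0
ROW 0.349 0.196 -0.131 0.005 -0.005 0.003
t 3.25 p [0.6037 0.1959 0.3088] F [ 1.4 -1.4  0. ] gap 0.0939 q [-0.6   0.55  0.41  1.43 -0.22  1.21 -0.13]
```

```bash
python3 -m crank '0.356 0.19 -0.12 0 0 0 100;0.356 0.19 -0.12 0 0 0 100;0.356 0.19 -0.12 0 0 0 100;0.356 0.19 -0.12 0 0 0 100'; python3 - <<'E'
from h import *
cal=get_calibration("wrist");p,d=camera("wrist")
cv2.imwrite("pics/c2.png",p[:,:,::-1])
p,d=camera("side"); cv2.imwrite("pics/c3.png",cv2.resize(p[60:330,100:400,::-1],(660,594)))
E
python3 plan.py 0.676 0.173 0.193 2.3
```

```text
time: 3.58
position: [0.6704, 0.1811, 0.269]
orientation: [0.708, 0.013, -0.016, -0.706]
force: [0.1, 0.3, -0.0]
finger_gap: 0.094
dist mm 80.2 turn 0.3 minrows 1.9
ROW 0.028 0.397 -0.054 -0.001 0.004 -0.000
t 3.68 p [0.6699 0.1834 0.2723] F [-0.1 -0.7 -0.8] gap 0.0941 q [-0.51  0.67  0.39  1.29 -0.26  1.23 -0.06]
```

```bash
python3 -m crank '0.0 0.1 0 0 0 0 100;0 0.1 0 0 0 0 100;0 0.1 0 0 0 0 100'; python3 - <<'E'
from h import *
for i in range(5):
    p,d=camera("wrist"); print(tcp()[0].round(4))
E
```

```text
time: 3.93
position: [0.6691, 0.184, 0.253]
orientation: [-0.707, -0.016, 0.016, 0.707]
force: [0.5, -0.8, 0.7]
finger_gap: 0.0941
[0.6699 0.1838 0.2536]
[0.6704 0.1836 0.2539]
[0.6706 0.1834 0.2539]
[0.6708 0.1831 0.2537]
[0.6707 0.183  0.2534]
```

```bash
python3 plan.py 0.676 0.173 0.193 2.3; python3 -m crank '0.03 0 -0.05 0 0 0 100;0.03 0 -0.05 0 0 0 100;0.03 0.15 -0.05 0 0 0 100;0.03 0.3 -0.05 0 0 0 100;0.03 0.3 -0.05 0 0 0 100';python3 plan.py 0.676 0.173 0.193 2.3
```

```text
dist mm 61.4 turn 0.3 minrows 1.5
ROW 0.024 0.302 -0.051 -0.001 0.004 0.002
t 4.18 p [0.6707 0.183  0.2534] F [ 0.5  0.7 -0.1] gap 0.094 q [-0.51  0.69  0.39  1.32 -0.26  1.18 -0.06]
time: 4.6
position: [0.6732, 0.1716, 0.1863]
orientation: [0.708, 0.012, -0.019, -0.706]
force: [-2.0, 0.7, -0.9]
finger_gap: 0.0939
dist mm 7.4 turn 0.6 minrows 0.2
ROW 0.014 -0.034 0.006 0.002 0.003 -0.010
t 4.6 p [0.6732 0.1716 0.1863] F [-2.   0.7 -0.9] gap 0.0939 q [-0.48  0.75  0.37  1.39 -0.28  1.07 -0.02]
```

```bash
python3 -m crank '0.01 0 0 0 0 0 100;0.01 0 0 0 0 0 100';python3 plan.py 0.676 0.173 0.193 2.3
```

```text
time: 4.77
position: [0.6804, 0.1726, 0.1935]
orientation: [0.707, 0.016, -0.015, -0.707]
force: [0.3, -0.2, 0.9]
finger_gap: 0.0938
dist mm 4.4 turn 0.2 minrows 0.1
ROW -0.022 0.003 0.003 0.000 0.003 0.002
t 4.77 p [0.6804 0.1726 0.1935] F [ 0.3 -0.2  0.9] gap 0.0938 q [-0.48  0.74  0.37  1.37 -0.28  1.07 -0.02]
```

```bash
python3 -m crank '-0.022 0 0 0 0 0 100;-0.022 0 0 0 0 0 40;-0.022 0 0 0 0 0 0;-0.022 0 0 0 0 0 0;-0.022 0 0 0 0 0 0';python3 -m crank '0 0 0 0 0 0 0;0 0 0 0 0 0 0;0 0 0 0 0 0 0';python3 plan.py 0.676 0.173 0.233 2.3
```

```text
time: 5.18
position: [0.6747, 0.1729, 0.1927]
orientation: [-0.707, -0.016, 0.015, 0.707]
force: [-0.7, -0.3, -0.1]
finger_gap: 0.071
time: 5.43
position: [0.6745, 0.1729, 0.192]
orientation: [-0.707, -0.016, 0.016, 0.707]
force: [-0.6, 0.2, -0.7]
finger_gap: 0.0508
dist mm 41.0 turn 0.2 minrows 1.0
ROW 0.007 -0.205 0.000 -0.000 0.004 -0.000
t 5.43 p [0.6745 0.1729 0.192 ] F [-0.6  0.2 -0.7] gap 0.0508 q [-0.49  0.74  0.37  1.39 -0.28  1.06 -0.02]
```

Fingers are slow (~0.08 m/s).

```bash
python3 -m crank '0 0 0 0 0 0 0;0 0 0 0 0 0 0;0 0 0 0 0 0 0;0 0 0 0 0 0 0;0 0 0 0 0 0 0';python3 -m crank '0 0 0 0 0 0 0;0 0 0 0 0 0 0;0 0 0 0 0 0 0'; python3 plan.py 0.674 0.173 0.24 2.3
```

```text
time: 5.85
position: [0.6754, 0.1729, 0.1924]
orientation: [-0.707, -0.016, 0.015, 0.707]
force: [1.4, 0.2, -1.0]
finger_gap: 0.0197
time: 6.1
position: [0.6754, 0.1729, 0.1923]
orientation: [-0.707, -0.016, 0.015, 0.707]
force: [2.9, -0.0, 0.4]
finger_gap: 0.0195
dist mm 47.7 turn 0.2 minrows 1.1
ROW -0.006 -0.238 0.001 -0.000 0.004 0.002
t 6.1 p [0.6754 0.1729 0.1923] F [ 2.9 -0.   0.4] gap 0.0195 q [-0.49  0.74  0.37  1.39 -0.28  1.06 -0.02]
```

```bash
python3 -m crank '0 0 0 0 0 0 40;0 0 0 0 0 0 40;0 0 0 0 0 0 40;0 0.04 0 0 0 0 40;0 0.04 0 0 0 0 40';python3 -m crank '0 0 0 0 0 0 0;0 0 0 0 0 0 0;0 0 0 0 0 0 0;0 0 0 0 0 0 0;0 0 0 0 0 0 0'; python3 -m crank '0 0 0 0 0 0 0;0 0 0 0 0 0 0';python3 plan.py 0.674 0.173 0.24 2.3
```

```text
time: 6.52
position: [0.6733, 0.1727, 0.1824]
orientation: [0.707, 0.015, -0.017, -0.707]
force: [-0.6, -0.4, 0.3]
finger_gap: 0.0376
time: 6.93
position: [0.6754, 0.1729, 0.1843]
orientation: [-0.707, -0.016, 0.015, 0.707]
force: [3.2, -0.3, -1.4]
finger_gap: 0.0191
time: 7.1
position: [0.6753, 0.1729, 0.1843]
orientation: [-0.707, -0.016, 0.015, 0.707]
force: [3.5, 0.5, -1.7]
finger_gap: 0.0197
dist mm 55.7 turn 0.2 minrows 1.3
ROW -0.006 -0.278 0.001 -0.000 0.004 0.002
t 7.1 p [0.6753 0.1729 0.1843] F [ 3.5  0.5 -1.7] gap 0.0197 q [-0.49  0.75  0.37  1.4  -0.28  1.05 -0.02]
```

```bash
python3 - <<'E'
from h import *
p,d=camera("wrist")
cv2.imwrite("pics/d1.png",p[:,:,::-1])
p,d=camera("side"); cv2.imwrite("pics/d2.png",cv2.resize(p[110:220,180:290,::-1],(600,600),interpolation=cv2.INTER_CUBIC))
print(np.round(pts("side",d,np.ones(d.shape,bool)).reshape(-1,3)[:1],2))
E
```

```text
[[1.06 1.41 0.34]]
```

```bash
python3 -m crank '0 0 0 0 0 0 40;0 0 0 0 0 0 40;0 0 0 0 0 0 40;0 0.06 0 0 0 0 40;0 0.06 0 0 0 0 40';python3 -m crank '0 0 0 0 0 0 0;0 0 0 0 0 0 0;0 0 0 0 0 0 0;0 0 0 0 0 0 0;0 0 0 0 0 0 0'; python3 -m crank '0 0 0 0 0 0 0;0 0 0 0 0 0 0';python3 plan.py 0.674 0.173 0.24 2.3
```

```text
time: 7.62
position: [0.6728, 0.1727, 0.1697]
orientation: [0.707, 0.014, -0.017, -0.707]
force: [-0.7, 1.4, 0.1]
finger_gap: 0.0374
time: 8.03
position: [0.6754, 0.1728, 0.1723]
orientation: [-0.707, -0.016, 0.015, 0.707]
force: [2.0, 1.0, -1.6]
finger_gap: 0.0193
time: 8.2
position: [0.6753, 0.1728, 0.1723]
orientation: [-0.707, -0.016, 0.015, 0.707]
force: [3.3, 0.1, -1.7]
finger_gap: 0.019
dist mm 67.7 turn 0.2 minrows 1.6
ROW -0.006 -0.338 0.001 -0.000 0.004 0.002
t 8.2 p [0.6753 0.1728 0.1723] F [ 3.3  0.1 -1.7] gap 0.019 q [-0.48  0.76  0.36  1.41 -0.29  1.02 -0.02]
```

```bash
python3 -m crank '0 -0.03 0 0 0 0 0;0 -0.06 0 0 0 0 0;0 -0.1 0 0 0 0 0;0 -0.14 0 0 0 0 0;0 -0.18 0 0 0 0 0';python3 -m crank '0 -0.02 0 0 0 0 0;0 -0.02 0 0 0 0 0'; python3 - <<'E'
from h import *
p,d=camera("side"); cv2.imwrite("pics/e2.png",cv2.resize(p[110:220,180:290,::-1],(600,600),interpolation=cv2.INTER_CUBIC))
E
python3 plan.py 0.60 0.173 0.214 2.3
```

```text
time: 8.62
position: [0.6746, 0.1726, 0.2074]
orientation: [0.707, 0.015, -0.016, -0.707]
force: [8.6, 0.0, -16.6]
finger_gap: 0.0194
time: 8.78
position: [0.6725, 0.1726, 0.2094]
orientation: [0.707, 0.013, -0.018, -0.707]
force: [3.8, -0.8, -15.5]
finger_gap: 0.0191
dist mm 72.5 turn 0.4 minrows 1.7
ROW -0.362 -0.021 0.018 0.001 0.004 -0.006
t 8.83 p [0.6724 0.1725 0.2094] F [  5.    0.1 -16.7] gap 0.0196 q [-0.49  0.72  0.37  1.37 -0.27  1.1  -0.03]
```

```bash
python3 -m crank '0 0.025 0 0 0 0 0;0 0.055 0 0 0 0 0;0 0.055 0 0 0 0 0;0 0.055 0 0 0 0 0'; python3 - <<'E'
from h import *
p,d=camera("wrist"); cv2.imwrite("pics/e3.png",p[:,:,::-1])
p,d=camera("side"); cv2.imwrite("pics/e4.png",cv2.resize(p[110:220,180:290,::-1],(600,600),interpolation=cv2.INTER_CUBIC))
r=outline_of("side","sieve")[0]; S=pts("side",d,cv2.erode(r["mask"].astype(np.uint8),np.ones((2,2)))>0)
# plate fit
for it in range(1):
    f=S[(S[:,2]>0.145)&(S[:,2]<0.175)]
    A=np.c_[f[:,0]-.67,f[:,1]-.17,np.ones(len(f))]
    w=np.ones(len(f),bool)
    for k in range(8):
        c=np.linalg.lstsq(A[w],f[w,2],rcond=None)[0]; w=abs(A@c-f[:,2])<0.004
    print(c,w.sum())
E
python3 plan.py 0.60 0.173 0.199 2.3
```

```text
time: 9.17
position: [0.6747, 0.1729, 0.2018]
orientation: [-0.707, -0.016, 0.015, 0.707]
force: [-0.2, 0.5, -2.2]
finger_gap: 0.0191
[-0.10021126 -0.03425214  0.1620171 ] 334
dist mm 75.1 turn 0.2 minrows 1.8
ROW -0.375 0.015 0.017 -0.000 0.004 0.001
t 9.32 p [0.675  0.1729 0.202 ] F [ 0.1 -0.6 -1.9] gap 0.0189 q [-0.49  0.73  0.37  1.38 -0.28  1.08 -0.03]
```

```bash
python3 -m crank '-0.04 0 0 0 0 0 0;-0.08 0 0 0 0 0 0;-0.13 0 0 0 0 0 0;-0.19 0 0 0 0 0 0;-0.25 0 0 0 0 0 0';python3 -m crank '-0.08 0 0 0 0 0 0;-0.16 0 0 0 0 0 0;-0.24 0 0 0 0 0 0;-0.32 0 0 0 0 0 0;-0.4 0 0 0 0 0 0'; python3 plan.py 0.4837 0.2606 0.202 -6
```

```text
time: 9.73
position: [0.6245, 0.1706, 0.2017]
orientation: [-0.707, -0.016, 0.015, 0.707]
force: [-0.5, 0.2, -2.6]
finger_gap: 0.0194
time: 10.15
position: [0.5443, 0.1671, 0.2018]
orientation: [-0.707, -0.016, 0.015, 0.707]
force: [-0.1, 0.6, -3.4]
finger_gap: 0.0191
dist mm 111.4 turn 8.5 minrows 2.7
ROW -0.282 -0.001 0.480 -0.001 0.142 0.001
t 10.15 p [0.5443 0.1671 0.2018] F [-0.1  0.6 -3.4] gap 0.0191 q [-0.6   0.54  0.39  1.76 -0.25  0.89 -0.06]
```

```bash
python3 -m crank '-0.06 0 0.1 0 0.03 0 0;-0.12 0 0.2 0 0.06 0 0;-0.18 0 0.3 0 0.09 0 0;-0.24 0 0.4 0 0.12 0 0;-0.282 0 0.48 0 0.142 0 0';python3 -m crank '0 0 0 0 0 0 0;0 0 0 0 0 0 0'; cat > sv.py <<'E'
from h import *
def plate(zlo,zhi,c0):
    out=[]
    for cam in("side","top"):
        p,d=camera(cam); r=outline_of(cam,"sieve")
        if not r: continue
        S=pts(cam,d,cv2.erode(r[0]["mask"].astype(np.uint8),np.ones((2,2)))>0)
        f=S[(S[:,2]>zlo)&(S[:,2]<zhi)]
        if len(f)<30: continue
        A=np.c_[f[:,0]-c0[0],f[:,1]-c0[1],np.ones(len(f))]; w=np.ones(len(f),bool)
        for k in range(10):
            c=np.linalg.lstsq(A[w],f[w,2],rcond=None)[0]; w=abs(A@c-f[:,2])<0.004
        print(cam,round(r[0]["conf"],2),"slope",c.round(3),w.sum(),"of",len(f))
        a=cv2.minAreaRect((S[S[:,2]>zlo-.02][:,:2]*1000).astype(np.float32)); print(a)
E
python3 - <<'E'
from sv import *
plate(.145,.18,(.484,.26))
for cam in("side","top"):
    p,d=camera(cam); cv2.imwrite(f"pics/f_{cam}.png",cv2.resize(p[100:300,100:300,::-1],(600,600),interpolation=cv2.INTER_CUBIC))
E
python3 plan.py 0.4837 0.2606 0.10 -6
```

```text
time: 10.57
position: [0.483, 0.2625, 0.2018]
orientation: [-0.706, 0.037, -0.037, 0.707]
force: [0.0, 0.8, -3.1]
finger_gap: 0.0192
time: 10.73
position: [0.484, 0.2617, 0.2017]
orientation: [-0.706, 0.036, -0.036, 0.706]
force: [0.5, -1.0, -2.7]
finger_gap: 0.0191
side 0.91 slope [-0.105 -0.017  0.162] 463 of 837
((474.4576416015625, 260.2556457519531), (127.33259582519531, 180.6588134765625), 83.48033905029297)
top 0.58 slope [-0.105  0.002  0.159] 1026 of 1259
((475.5716857910156, 255.44537353515625), (120.39009094238281, 179.11380004882812), 86.15143585205078)
dist mm 101.2 turn 0.1 minrows 2.4
ROW -0.006 0.506 0.005 0.000 -0.002 0.000
t 11.03 p [0.4847 0.2594 0.2012] F [ 0.7  1.  -2.6] gap 0.0195 q [-0.83  0.52  0.44  1.81 -0.28  0.87 -0.37]
```

```bash
python3 -m crank '0 0.1 0 0 0 -0.03 0;0 0.2 0 0 0 -0.06 0;0 0.3 0 0 0 -0.1 0;0 0.4 0 0 0 -0.1 0;0 0.48 0 0 0 -0.1 0';python3 -m crank '0 0 0 0 0 0 0;0 0 0 0 0 0 0';  python3 - <<'E'
from sv import *
plate(.045,.09,(.484,.26))
E
python3 plan.py 0.4837 0.2606 0.08 -6
```

```text
time: 11.45
position: [0.483, 0.2601, 0.1038]
orientation: [0.707, -0.0, 0.073, -0.703]
force: [0.2, -0.7, -2.8]
finger_gap: 0.0192
time: 11.62
position: [0.4841, 0.2597, 0.1047]
orientation: [0.707, -0.001, 0.074, -0.703]
force: [0.7, 0.3, -3.6]
finger_gap: 0.0197
side 0.61 slope [-0.013 -0.027  0.065] 508 of 1070
((476.5630798339844, 258.59002685546875), (127.410400390625, 184.13619995117188), 84.74203491210938)
top 0.67 slope [0.004 0.001 0.064] 740 of 923
((477.1326599121094, 257.0814514160156), (120.10602569580078, 174.9588165283203), 86.06267547607422)
dist mm 26.3 turn 6.1 minrows 0.9
ROW -0.021 0.130 -0.001 -0.001 -0.001 0.102
t 11.82 p [0.4852 0.2607 0.1063] F [-0.2  0.2 -2.5] gap 0.0192 q [-0.85  0.62  0.39  1.99 -0.33  0.5  -0.35]
```

```bash
python3 plan.py 0.491 0.263 0.080;python3 plan.py 0.491 0.263 0.073
```

```text
dist mm 27.0 turn 0.0 minrows 0.6
ROW 0.014 0.134 0.014 0.000 0.000 0.000
t 11.82 p [0.4852 0.2607 0.1063] F [-0.2  0.2 -2.5] gap 0.0192 q [-0.85  0.62  0.39  1.99 -0.33  0.5  -0.35]
dist mm 33.9 turn 0.0 minrows 0.8
ROW 0.010 0.168 0.014 0.000 0.000 0.000
t 11.82 p [0.4852 0.2607 0.1063] F [-0.2  0.2 -2.5] gap 0.0192 q [-0.85  0.62  0.39  1.99 -0.33  0.5  -0.35]
```

```bash
python3 -m crank '0.014 0.06 0.014 0 0 0 0;0.014 0.12 0.014 0 0 0 0;0.012 0.14 0.014 0 0 0 0;0.012 0.15 0.014 0 0 0 0;0.012 0.155 0.014 0 0 0 0'; python3 -m crank '0 0.01 0 0 0 0 0;0 0.01 0 0 0 0 0'
```

```text
time: 12.23
position: [0.4895, 0.2625, 0.0742]
orientation: [0.707, -0.001, 0.073, -0.703]
force: [-4.4, -1.4, 4.7]
finger_gap: 0.0194
time: 12.4
position: [0.4894, 0.2626, 0.074]
orientation: [0.707, -0.0, 0.073, -0.704]
force: [-6.4, -2.0, 11.5]
finger_gap: 0.0193
```

```bash
python3 -m crank '0 -0.01 0 0 0 0 60;0 -0.01 0 0 0 0 60;0 -0.01 0 0 0 0 60;0 -0.01 0 0 0 0 60;0 -0.01 0 0 0 0 60';python3 -m crank '0 -0.01 0 0 0 0.05 60;0 -0.2 0 0 0 0.1 60;0 -0.4 0 0 0 0.1 60;0 -0.6 0 0 0 0.1 60;0 -0.7 0 0 0 0.1 60'; python3 - <<'E'
from sv import *
plate(.025,.06,(.484,.26))
for cam in("side","top"):
    p,d=camera(cam); cv2.imwrite(f"pics/g_{cam}.png",p[:,:,::-1])
E
python3 plan.py 0.40 0.15 0.25 90
```

```text
time: 12.82
position: [0.4902, 0.2628, 0.0745]
orientation: [0.707, 0.0, 0.074, -0.703]
force: [0.8, -0.0, 0.7]
finger_gap: 0.0493
time: 13.23
position: [0.4773, 0.2646, 0.2177]
orientation: [-0.705, 0.036, -0.039, 0.707]
force: [-0.5, 0.6, -0.4]
finger_gap: 0.0562
side 0.66 slope [-0.016 -0.038  0.035] 479 of 1037
((482.7682189941406, 262.9958801269531), (129.2974090576172, 180.4414825439453), 85.2941665649414)
dist mm 141.2 turn 96.0 minrows 13.4
ROW -0.311 -0.187 -0.605 -0.001 -1.600 -0.003
t 13.53 p [0.4744 0.2639 0.2123] F [-0.3  0.7 -0.9] gap 0.0568 q [-0.85  0.5   0.43  1.82 -0.26  0.89 -0.4 ]
```

```bash
cat >> h.py <<'E'
import json,station
_st=state
def state():
    s=_st(); open("log.jsonl","a").write(json.dumps([list(map(float,s["joints"])),list(map(float,s["position"])),list(map(float,s["orientation"]))])+"\n"); return s
def tcp():
    s=state(); return np.array(s["position"]),R.from_quat(s["orientation"]),s
E
python3 plan.py 0.40 0.15 0.25 60 | head -3
```

```text
dist mm 141.2 turn 66.0 minrows 9.2
ROW -0.311 -0.187 -0.605 0.000 -1.100 -0.003
t 13.53 p [0.4744 0.2639 0.2123] F [-0.3  0.7 -0.9] gap 0.0568 q [-0.85  0.5   0.43  1.82 -0.26  0.89 -0.4 ]
```

```bash
python3 -m crank '-0.311 -0.187 -0.605 0 -1 0 100;-0.311 -0.187 -0.605 0 -1 0 100;-0.311 -0.187 -0.605 0 -1 0 100;-0.311 -0.187 -0.605 0 -1 0 100;-0.311 -0.187 -0.605 0 -1 0 100'; python3 plan.py 0.38 0.06 0.25 84;
```

```text
time: 13.95
position: [0.3982, 0.1465, 0.2507]
orientation: [0.683, 0.181, -0.184, -0.683]
force: [-0.1, 0.8, 0.1]
finger_gap: 0.0864
dist mm 88.4 turn 54.1 minrows 7.6
ROW -0.294 0.005 -0.330 -0.002 -0.901 -0.003
t 13.95 p [0.3982 0.1465 0.2507] F [-0.1  0.8  0.1] gap 0.0864 q [-0.67  0.26  0.32  2.05 -0.11  0.86  0.23]
```

```bash
python3 -m crank '-0.1 0 -0.1 0 -0.1 0 100;-0.2 0 -0.2 0 -0.2 0 100;-0.29 0 -0.33 0 -0.3 0 100;-0.29 0 -0.33 0 -0.45 0 100;-0.29 0 -0.33 0 -0.6 0 100'; python3 plan.py 0.37 0.0 0.25 84; cat > fit.py <<'E'
import json,numpy as np
from scipy.optimize import least_squares
from scipy.spatial.transform import Rotation as R
D=[json.loads(l) for l in open("log.jsonl")]
q=np.array([d[0] for d in D]);P=np.array([d[1] for d in D]);Q=R.from_quat([d[2] for d in D])
print(len(q))
def fk(q,z0,L1,L2,t,a1=0,a2=0,a3=0,sg=(-1,1,1,1,1,1,1),full=False):
    T=R.from_euler('z',sg[0]*q[0]); p=np.array([0,0,z0.item() if hasattr(z0,'item') else z0])
    T=T*R.from_euler('y',sg[1]*q[1])
    e0=p
    T=T*R.from_euler('z',sg[2]*q[2]); p=p+T.apply([a1,0,L1]); e=p
    T=T*R.from_euler('y',sg[3]*q[3]); 
    T=T*R.from_euler('z',sg[4]*q[4]); p=p+T.apply([a2,0,L2]); w=p
    T=T*R.from_euler('y',sg[5]*q[5]);
    T=T*R.from_euler('z',sg[6]*q[6]); p=p+T.apply([a3,0,t])
    return (p,T,e,w) if full else (p,T)
if __name__=="__main__":
    import itertools
    best=[]
    for s3,s5,s7 in itertools.product((1,-1),repeat=3):
        sg=(-1,1,s3,1,s5,1,s7)
        def res(x):
            out=[]
            for qi,pi in zip(q,P): out+=list(fk(qi,*x[:4],x[4],x[5],x[6],sg)[0]-pi)
            return np.array(out)
        r=least_squares(res,[.33,.45,.45,.3,0,0,0])
        # orientation: axis of tool = T z should be tool y
        o=[]
        for qi,Qi in zip(q,Q):
            T=fk(qi,*r.x[:4],sg=sg)[1]; o.append(T.apply([0,0,1])@Qi.apply([0,1,0]))
        print(sg,"rms mm",1000*np.sqrt(np.mean(r.fun**2)),r.x.round(4),"axis",np.min(o).round(4))
E
python3 fit.py
```

```text
time: 14.37
position: [0.3823, 0.0623, 0.25]
orientation: [-0.605, -0.364, 0.367, 0.605]
force: [0.8, 0.3, -0.9]
finger_gap: 0.0943
dist mm 63.5 turn 21.7 minrows 3.0
ROW -0.304 0.000 -0.091 -0.002 -0.362 -0.002
t 14.37 p [0.3823 0.0623 0.25  ] F [ 0.8  0.3 -0.9] gap 0.0943 q [-0.45  0.2   0.26  2.13 -0.07  0.83  0.93]
6
(-1, 1, 1, 1, 1, 1, 1) rms mm 13.451914636100584 [-1.401417e+02  1.601100e+00 -4.142900e+00 -1.325139e+02 -5.336000e-01
 -4.621300e+00 -8.100000e-02] axis 1.0
(-1, 1, 1, 1, 1, 1, -1) rms mm 10.977479347984032 [-1.668653e+02  1.474300e+00 -3.147700e+00 -1.608672e+02 -4.754000e-01
 -3.506800e+00  6.760000e-02] axis 1.0
(-1, 1, 1, 1, -1, 1, 1) rms mm 16.08369968808536 [-1.0766  0.7445 -1.8882  2.5673 -0.208  -2.5278 -0.1322] axis 0.9224
(-1, 1, 1, 1, -1, 1, -1) rms mm 18.489777936835715 [-6.4820e-01 -1.2000e-03  1.5976e+00 -2.8449e+00  2.4000e-02  1.1454e+00
  1.4210e-01] axis 0.9224
(-1, 1, -1, 1, 1, 1, 1) rms mm 2.513076813722914 [ 0.0169  0.636   0.0781  0.586  -0.0285 -0.3277 -0.0269] axis 0.9218
(-1, 1, -1, 1, 1, 1, -1) rms mm 2.05727784076405 [ 0.098   0.4947  0.7374 -0.438   0.0155  0.3674  0.0248] axis 0.9218
(-1, 1, -1, 1, -1, 1, 1) rms mm 1.452471254681828 [ 1.85706e+01  4.66100e-01  6.06500e-01  1.82111e+01  3.74000e-02
  2.01100e-01 -1.72000e-02] axis 1.0
(-1, 1, -1, 1, -1, 1, -1) rms mm 2.0936802074344842 [11.2077  0.4313  0.8708 10.4127  0.053   0.4991  0.0215] axis 1.0
```

```bash
cat > fit2.py <<'E'
from fit import *
ex=[([-1.21781308,0.62932185,0.03845213,1.51830107,-0.02696916,0.99629294,-0.01998211],[0.26405254,0.5932603,0.20459145]),
([-1.13,.35,.14,1.64,-.05,1.15,-.11],[.3016,.4476,.3329]),([-.86,.36,.3,1.65,-.11,1.15,-.09],[.4449,.3065,.3306]),
([-.51,.69,.39,1.32,-.26,1.18,-.06],[.6707,.183,.2534]),([-.48,.76,.36,1.41,-.29,1.02,-.02],[.6753,.1728,.1723]),
([-.6,.54,.39,1.76,-.25,.89,-.06],[.5443,.1671,.2018]),([-.85,.62,.39,1.99,-.33,.5,-.35],[.4852,.2607,.1063]),([-.83,.52,.44,1.81,-.28,.87,-.37],[.4847,.2594,.2012])]
qq=np.vstack([q,[e[0] for e in ex]]);PP=np.vstack([P,[e[1] for e in ex]])
sg=(-1,1,-1,1,-1,1,-1)
def fitm():
    def res(x):
        out=[]
        for qi,pi in zip(qq,PP): out+=list(1000*(fk(qi,*x,sg)[0]-pi))
        return np.array(out+list(20*np.array(x[4:]))+[5*(x[0]-.33)])
    return least_squares(res,[.33,.45,.45,.3,0,0,0])
if __name__=="__main__":
    r=fitm();n=3*len(qq); print(r.x.round(4),np.sqrt(np.mean(r.fun[:n]**2)),abs(r.fun[:n]).max())
E
python3 fit2.py
```

```text
6
[0.7106 0.4917 0.4249 0.6452 0.0149 0.0147 0.0099] 11.20241035309145 28.559285876700617
```

```bash
cat > fit3.py <<'E'
from fit2 import qq,PP,q,P,Q
import numpy as np
from scipy.optimize import least_squares
from scipy.spatial.transform import Rotation as R
E=R.from_euler
def fk(qi,x,full=False):
    z0,L1,L2,t,a1,a2,a3,b,a4=x
    T=E('z',-qi[0]); p=np.array([0,0,z0]); 
    T=T*E('y',qi[1])*E('z',-qi[2]); p=p+T.apply([a1,0,L1]); e=p
    T=T*E('y',qi[3]); p=p+T.apply([b,0,0]); T=T*E('z',-qi[4]); p=p+T.apply([a2,0,L2]); w=p
    T=T*E('y',qi[5]); p=p+T.apply([a3,0,0]); T=T*E('z',-qi[6]); p=p+T.apply([a4,0,t])
    return (p,T,e,w) if full else (p,T)
def fitm():
    def res(x):
        return np.concatenate([(1000*(fk(qi,x)[0]-pi)) for qi,pi in zip(qq,PP)]+[5*np.array(x[4:])])
    return least_squares(res,[.33,.45,.45,.3,0,0,0,0,0])
if __name__=="__main__":
    r=fitm();n=3*len(qq); print(r.x.round(4),np.sqrt(np.mean(r.fun[:n]**2))); print(r.fun[:n].reshape(-1,3).round(0))
E
python3 fit3.py
```

```text
6
[ 0.2765  0.5714  0.383   0.3359 -0.0052 -0.143  -0.0173  0.1333  0.0218] 6.658448481439804
[[ -2.   3.   0.]
 [ -2.   3.   0.]
 [ -6.   8.  -1.]
 [ -6.   8.  -1.]
 [  5.   2.  -1.]
 [  5.   2.  -1.]
 [-22.  13.   0.]
 [-20.  14.   1.]
 [-10.   8.  -1.]
 [  0.  -4.  -1.]
 [  3.  -8.  -1.]
 [ -2.  -4.   1.]
 [  0.  -6.  -0.]
 [  1.  -2.   3.]]
```

```bash
cat > fit3.py <<'E'
from fit2 import qq,PP,q,P,Q
import numpy as np
from scipy.optimize import least_squares
from scipy.spatial.transform import Rotation as R
E=R.from_euler
def fk(qi,x,full=False):
    z0,L1,L2,t,a1,a2,a3,b,a4,a0,y0,y1,y2,y3=x
    T=E('z',-qi[0]); p=np.array([0,0,z0])+T.apply([a0,y0,0]); 
    T=T*E('y',qi[1])*E('z',-qi[2]); p=p+T.apply([a1,y1,L1]); e=p
    T=T*E('y',qi[3]); p=p+T.apply([b,0,0]); T=T*E('z',-qi[4]); p=p+T.apply([a2,y2,L2]); w=p
    T=T*E('y',qi[5]); p=p+T.apply([a3,0,0]); T=T*E('z',-qi[6]); p=p+T.apply([a4,y3,t])
    return (p,T,e,w) if full else (p,T)
def fitm(lam=20):
    def res(x):
        return np.concatenate([(1000*(fk(qi,x)[0]-pi)) for qi,pi in zip(qq,PP)]+[lam*np.array(x[4:]),lam*(x[:4]-np.array([.33,.45,.45,.3]))])
    return least_squares(res,[.33,.45,.45,.3]+[0]*10)
if __name__=="__main__":
    r=fitm();n=3*len(qq); print(r.x.round(4),np.sqrt(np.mean(r.fun[:n]**2))); print(r.fun[:n].reshape(-1,3).round(0)[6:])
    for s in (q[-1],): print([v.round(3) for v in fk(s,r.x,True)[2:]])
E
python3 fit3.py
```

```text
6
[ 3.180e-01  5.583e-01  3.829e-01  3.617e-01 -1.600e-03 -6.100e-03
  3.500e-03 -5.000e-04  6.000e-04  9.000e-04 -1.160e-02 -1.370e-02
 -2.600e-03  4.000e-04] 0.9496474045459496
[[-1. -0.  1.]
 [ 0.  2.  0.]
 [ 1. -3. -1.]
 [-0. -0. -1.]
 [ 1.  0. -1.]
 [-1. -1.  1.]
 [-0.  0. -1.]
 [ 2. -1.  2.]]
[array([0.105, 0.023, 0.867]), array([0.387, 0.064, 0.611])]
```

```bash
cat > sim.py <<'E'
from fit3 import fk,fitm
import numpy as np, os, json
from scipy.spatial.transform import Rotation as R
X=np.array([3.180e-01,5.583e-01,3.829e-01,3.617e-01,-1.600e-03,-6.100e-03,3.500e-03,-5.000e-04,6.000e-04,9.000e-04,-1.160e-02,-1.370e-02,-2.600e-03,4.000e-04])
LO=np.array([-3.06,-.37,-1.25,.18,-1.1,.23,-2.94]);HI=np.array([3.06,2.12,1.32,2.47,4.24,1.98,2.94])
def pose(q):
    p,T=fk(q,X); return p,T
def jac(q):
    p,T=pose(q);J=np.zeros((6,7));h=1e-5
    for i in range(7):
        d=q.copy();d[i]+=h;p2,T2=pose(d);J[:3,i]=(p2-p)/h;J[3:,i]=(T2*T.inv()).as_rotvec()/h
    return J
def step(q,p,T):
    for k in range(6):
        a,A=pose(q);e=np.r_[p-a,(T*A.inv()).as_rotvec()]
        if np.linalg.norm(e)<1e-5:break
        q=q+np.linalg.pinv(jac(q))@e
    return q
BOX=[("head",(.398,-.158,.53),(.9,-.012,.75)),("base",(.405,-.165,0),(.9,.0,.225)),("spokes",(.415,-.165,.238),(.63,.022,.26)),("col",(.485,-.12,.2),(.56,-.04,.56)),("back",(.65,-.16,0),(.9,-.01,.75)),("green",(.43,.375,.0),(.9,.58,.08)),("greenhd",(.43,.375,.55),(.9,.58,.68)),("black",(.34,-.9,0),(.8,-.425,.157))]
def boxd(p,lo,hi): return np.linalg.norm(np.maximum(0,np.maximum(np.array(lo)-p,p-np.array(hi))))
def clear(q,holdr=.03):
    p,T,e,w=fk(q,X,True); out={}
    u=T.apply([0,0,1])
    segs=[("fore",e,w,.06),("wrist",w,p-u*.20,.055),("body",p-u*.2,p-u*.1,.06),("fing",p-u*.1,p,.035)]
    best=(9,"")
    for n,a,b,r in segs:
        for s in np.linspace(0,1,15):
            c=a+(b-a)*s
            for bn,lo,hi in BOX:
                d=boxd(c,lo,hi)-r
                if d<best[0]: best=(d,n+"-"+bn)
    return best
def follow(q,way,n=10):
    """way: list of (p, T)"""
    for p1,T1 in way:
        p0,T0=pose(q); rv=(T1*T0.inv()).as_rotvec()
        worst=(9,"")
        m=max(n,int(np.linalg.norm(p1-p0)/.02),int(np.linalg.norm(rv)/.1))
        for k in range(1,m+1):
            q=step(q,p0+(p1-p0)*k/m,R.from_rotvec(rv*k/m)*T0)
            c=clear(q); worst=min(worst,c)
        lim=np.minimum(q-LO,HI-q).min()
        print("to",np.round(p1,3),"q",q.round(2),"limmargin",round(lim,2),"worst",round(worst[0],3),worst[1],"elbow",fk(q,X,True)[2].round(2))
    return q
def T_of(q_now,tool_now,az,tilt=0,tiltaz=0):
    pass
E
python3 - <<'E'
from sim import *
D=[json.loads(l) for l in open("log.jsonl")]
q0=np.array(D[2][0]);q1=np.array(D[-1][0])
for d in D: print(np.round(d[0],2),np.round(d[1],3))
a,A=pose(np.array(D[-2][0]) if 0 else q0)
i=[k for k,d in enumerate(D) if abs(d[1][0]-.3982)<.001][0]
j=len(D)-1
q0=np.array(D[i][0]);q1=np.array(D[j][0]);p1,T1=pose(q1)
print("actual",q1.round(3)); q=follow(q0,[(p1,T1)])
E
```

```text
6
[-0.85  0.5   0.43  1.82 -0.26  0.89 -0.4 ] [0.474 0.264 0.212]
[-0.85  0.5   0.43  1.82 -0.26  0.89 -0.4 ] [0.474 0.264 0.212]
[-0.67  0.26  0.32  2.05 -0.11  0.86  0.23] [0.398 0.147 0.251]
[-0.67  0.26  0.32  2.05 -0.11  0.86  0.23] [0.398 0.147 0.251]
[-0.45  0.2   0.26  2.13 -0.07  0.83  0.93] [0.382 0.062 0.25 ]
[-0.45  0.2   0.26  2.13 -0.07  0.83  0.93] [0.382 0.062 0.25 ]
actual [-0.447  0.196  0.255  2.13  -0.066  0.826  0.935]
to [0.382 0.062 0.25 ] q [-0.45  0.2   0.25  2.13 -0.07  0.83  0.93] limmargin 0.34 worst 0.016 fore-head elbow [0.1  0.02 0.87]
```

```bash
cat >> sim.py <<'E'
D=[json.loads(l) for l in open("log.jsonl")]
qn=np.array(D[-1][0]); C=pose(qn)[1].inv()*R.from_quat(D[-1][2])
def tool(az,tilt=0,taz=0):
    """tool frame: x at azimuth az, down; then tilted by tilt deg so the tip swings towards azimuth taz"""
    a=np.radians(az); M=R.from_matrix(np.array([[np.cos(a),0,-np.sin(a)],[np.sin(a),0,np.cos(a)],[0,-1,0]]))
    t=np.radians(taz); ax=np.array([-np.sin(t),np.cos(t),0])
    return R.from_rotvec(-np.radians(tilt)*ax)*M
def TT(*a): return tool(*a)*C.inv()
E
cat > t1.py <<'E'
from sim import *
print("C",C.as_euler('xyz',True).round(1))
W=lambda x,y,z,*a:(np.array([x,y,z]),TT(*a))
for tilt in (0,15,25):
  for x in (.33,.36):
    for z in (.15,.25,.32):
      print("---",tilt,x,z)
      q=follow(qn,[W(x,.06,z,84,tilt,0),W(x,-.08,z,84,tilt,0),W(x,-.22,z,84,tilt,0)])
E
python3 t1.py
```

```text
6
C [  90.   -0. -180.]
--- 0 0.33 0.15
to [0.33 0.06 0.15] q [-0.37  0.3   0.13  2.39 -0.09  0.46  1.3 ] limmargin 0.08 worst 0.017 fore-head elbow [0.16 0.04 0.85]
to [ 0.33 -0.08  0.15] q [ 0.05  0.3   0.13  2.38 -0.09  0.46  1.72] limmargin 0.09 worst 0.007 fore-head elbow [ 0.16 -0.03  0.85]
to [ 0.33 -0.22  0.15] q [ 0.42  0.37  0.13  2.25 -0.09  0.53  2.08] limmargin 0.22 worst 0.007 fore-head elbow [ 0.17 -0.1   0.84]
--- 0 0.33 0.25
to [0.33 0.06 0.25] q [-0.43  0.11  0.19  2.24 -0.03  0.8   1.24] limmargin 0.23 worst 0.017 fore-head elbow [0.06 0.   0.87]
to [ 0.33 -0.08  0.25] q [-0.15  0.12  0.35  2.23 -0.05  0.8   1.69] limmargin 0.24 worst 0.004 fore-head elbow [ 0.06 -0.01  0.87]
to [ 0.33 -0.22  0.25] q [ 0.15  0.22  0.45  2.12 -0.13  0.83  2.14] limmargin 0.35 worst 0.004 fore-head elbow [ 0.11 -0.04  0.86]
--- 0 0.33 0.32
to [0.33 0.06 0.32] q [-0.46  0.01  0.2   2.11 -0.    1.02  1.21] limmargin 0.36 worst 0.017 fore-head elbow [ 0.01 -0.02  0.88]
to [ 0.33 -0.08  0.32] q [-0.25  0.02  0.41  2.11 -0.01  1.02  1.64] limmargin 0.36 worst 0.004 fore-head elbow [ 0.01 
[... 5602 characters left out ...]
 [-0.01 -0.04  0.88]
to [ 0.36 -0.08  0.25] q [-0.76 -0.1   0.93  2.52 -0.    0.25  1.66] limmargin -0.05 worst 0.016 fing-base elbow [-0.03 -0.06  0.87]
to [ 0.36 -0.22  0.25] q [-1.23 -0.25  1.77  2.37  0.03  0.35  2.03] limmargin -0.45 worst 0.016 fing-base elbow [-0.04 -0.15  0.86]
--- 25 0.36 0.32
to [0.36 0.06 0.32] q [-0.57 -0.18  0.13  2.37  0.38  0.58  0.75] limmargin 0.1 worst 0.018 fing-spokes elbow [-0.07 -0.08  0.87]
to [ 0.36 -0.08  0.32] q [-0.61 -0.26  0.65  2.37  0.25  0.55  1.33] limmargin 0.1 worst 0.046 fing-spokes elbow [-0.11 -0.1   0.86]
to [ 0.36 -0.22  0.32] q [-0.87 -0.33  1.26  2.25  0.24  0.6   1.74] limmargin 0.04 worst 0.046 fing-spokes elbow [-0.11 -0.16  0.84]
```

```bash
sed -i 's/("fore",e,w,.06),("wrist",w,p-u\*.20,.055)/("fore",e,w,.05),("wrist",w,p-u*.20,.05)/' sim.py
python3 - <<'E'
from h import *
p,d=camera("side"); cal=get_calibration("side")
# head front face bottom / lateral extents
P=pts("side",d,np.ones(d.shape,bool)).reshape(-1,3)
a=P[(P[:,1]>-.2)&(P[:,1]<.03)&(P[:,0]>.37)&(P[:,0]<.46)&(P[:,2]>.4)]
print("front",a.min(0),np.percentile(a,1,axis=0),np.percentile(a,99,axis=0))
a=P[(P[:,1]>-.2)&(P[:,1]<.04)&(P[:,0]>.37)&(P[:,0]<.47)&(P[:,2]>.1)&(P[:,2]<.28)]
print("spoke/base minx",np.sort(a[:,0])[:5]); s=a[a[:,2]>.233]; print(s[np.argsort(s[:,0])[:5]].round(3)); b=a[a[:,2]<.21]; print(np.percentile(b,[1,99],axis=0).round(3))
E
cat > t2.py <<'E'
from sim import *
W=lambda x,y,z,*a:(np.array([x,y,z]),TT(*a))
for tilt in (0,6,10):
  for x in (.33,.345):
    for z in (.12,.15,.18,.21):
      print("---",tilt,x,z)
      q=follow(qn,[W(x,.06,z,70,tilt,0),W(x,-.08,z,60,tilt,0),W(x+.02,-.25,z,40,tilt,0),W(.48,-.357,.15,30),W(.48,-.357,.02,30)])
E
python3 t2.py
```

```text
front [ 0.37000084 -0.1573752   0.40051377] [ 0.37269036 -0.15625653  0.43586067] [0.45802906 0.02824828 0.74060112]
spoke/base minx [0.405202   0.4061135  0.40616823 0.40633996 0.40642677]
[[ 0.411 -0.082  0.256]
 [ 0.413 -0.081  0.251]
 [ 0.413 -0.078  0.253]
 [ 0.414 -0.075  0.255]
 [ 0.414 -0.081  0.257]]
[[ 0.408 -0.161  0.101]
 [ 0.464  0.002  0.209]]
6
--- 0 0.33 0.12
to [0.33 0.06 0.12] q [-0.37  0.37  0.15  2.42 -0.15  0.35  1.13] limmargin 0.05 worst 0.015 body-spokes elbow [0.2  0.05 0.84]
to [ 0.33 -0.08  0.12] q [ 0.04  0.38  0.15  2.41 -0.16  0.36  1.38] limmargin 0.06 worst 0.015 body-base elbow [ 0.2  -0.03  0.84]
to [ 0.35 -0.25  0.12] q [ 0.39  0.48  0.22  2.2  -0.22  0.49  1.48] limmargin 0.26 worst 0.005 body-base elbow [ 0.22 -0.12  0.82]
to [ 0.48  -0.357  0.15 ] q [ 0.41  0.64  0.3   1.73 -0.24  0.81  1.34] limmargin 0.58 worst 0.024 fore-head elbow [ 0.29 -0.15  0.77]
to [ 0.48  -0.357  0.02 ] q [ 0.46  0.82  0.22  1.81 -0.31  0.55  1.4 ] limmargin 0.32 worst 0.008 body-black elbow [ 0.35 -0.2   0.7 ]
--- 0 0.33 0.15
to [0.33 0.06 0.15] q [-0.41  0.3   0.18  2
[... 14984 characters left out ...]
19  0.7 ]
--- 10 0.345 0.21
to [0.345 0.06  0.21 ] q [-0.52  0.11  0.24  2.41  0.05  0.46  0.89] limmargin 0.06 worst 0.019 fing-spokes elbow [0.06 0.01 0.87]
to [ 0.345 -0.08   0.21 ] q [-0.13  0.12  0.34  2.4  -0.17  0.46  1.41] limmargin 0.07 worst 0.025 fing-base elbow [ 0.07 -0.02  0.87]
to [ 0.365 -0.25   0.21 ] q [ 0.28  0.29  0.43  2.19 -0.41  0.59  1.72] limmargin 0.28 worst 0.015 fing-base elbow [ 0.14 -0.06  0.86]
to [ 0.48  -0.357  0.15 ] q [ 0.29  0.67  0.5   1.73 -0.41  0.84  1.49] limmargin 0.61 worst -0.007 fore-head elbow [ 0.32 -0.12  0.76]
to [ 0.48  -0.357  0.02 ] q [ 0.36  0.84  0.38  1.81 -0.52  0.59  1.58] limmargin 0.36 worst -0.027 fore-head elbow [ 0.38 -0.17  0.7 ]
```

```bash
python3 - <<'E'
from h import *
p,d=camera("top"); P=pts("top",d,np.ones(d.shape,bool))
a=P[(P[:,1]<-.38)&(P[:,1]>-.6)&(P[:,2]>.05)&(P[:,0]>.36)&(P[:,0]<.75)]
print("black left edge y", np.sort(a[:,1])[-40::8].round(3), a[:,2].max())
for x in (.4,.5,.6,.7): b=a[abs(a[:,0]-x)<.03]; print(x,np.percentile(b[:,1],99).round(3),np.percentile(b[:,2],50).round(3))
E
cat > t3.py <<'E'
from sim import *
W=lambda x,y,z,*a:(np.array([x,y,z]),TT(*a))
for zt in (.15,.17,.2):
  print("===",zt)
  q=follow(qn,[W(.335,.06,zt,84,6,0),W(.335,-.08,zt,84,6,0),W(.345,-.22,zt,60,6,0),W(.40,-.30,.2,5,0,0)])
  q1=follow(q,[W(.48,-.357,.15,5),W(.48,-.357,.005,5)])
  q1=follow(q,[W(.588,-.275,.15,5),W(.588,-.275,.0,5)])
  q1=follow(q,[W(.572,-.336,.15,5),W(.572,-.336,.005,5),W(.572,-.336,.15,5),W(.40,-.30,.2,5),W(.345,-.22,zt,60,6,0),W(.335,-.08,zt,84,6,0),W(.335,.06,zt,84,6,0),W(.43,.26,.2,84),W(.43,.26,.05,84)])
E
python3 t3.py
```

```text
black left edge y [-0.427 -0.425 -0.423 -0.422 -0.421] 0.3373024919259945
0.4 -0.443 0.155
0.5 -0.449 0.156
0.6 -0.454 0.259
0.7 -0.443 0.255
6
=== 0.15
to [0.335 0.06  0.15 ] q [-0.41  0.27  0.15  2.46 -0.03  0.31  1.23] limmargin 0.01 worst 0.02 fing-spokes elbow [0.14 0.03 0.86]
to [ 0.335 -0.08   0.15 ] q [ 0.14  0.27  0.04  2.45 -0.09  0.32  1.73] limmargin 0.02 worst 0.024 body-base elbow [ 0.14 -0.05  0.86]
to [ 0.345 -0.22   0.15 ] q [ 0.47  0.35  0.1   2.29 -0.22  0.42  1.81] limmargin 0.18 worst 0.018 body-base elbow [ 0.16 -0.11  0.84]
to [ 0.4 -0.3  0.2] q [ 0.25  0.46  0.49  1.94 -0.29  0.81  0.98] limmargin 0.53 worst 0.034 body-base elbow [ 0.23 -0.08  0.82]
to [ 0.48  -0.357  0.15 ] q [ 0.32  0.66  0.44  1.73 -0.36  0.83  1.01] limmargin 0.6 worst 0.003 fore-head elbow [ 0.31 -0.13  0.76]
to [ 0.48  -0.357  0.005] q [ 0.4   0.85  0.32  1.81 -0.46  0.55  1.1 ] limmargin 0.32 worst -0.015 fore-head elbow [ 0.38 -0.18  0.69]
to [ 0.588 -0.275  0.15 ] q [ 0.14  0.73  0.44  1.58 -0.37  0.92  0.8 ] limmargin 0.69 worst -0.05 fore-head elbow [ 0.36 -0.08  0.74]
to [ 0.588 -0
[... 5155 characters left out ...]
st -0.05 fore-head elbow [ 0.25 -0.06  0.81]
to [ 0.345 -0.22   0.2  ] q [ 0.25  0.27  0.37  2.23 -0.28  0.59  1.88] limmargin 0.24 worst 0.028 fore-head elbow [ 0.13 -0.06  0.86]
to [ 0.335 -0.08   0.2  ] q [-0.05  0.16  0.26  2.38 -0.13  0.51  1.77] limmargin 0.09 worst 0.029 fing-base elbow [ 0.08 -0.02  0.87]
to [0.335 0.06  0.2  ] q [-0.45  0.15  0.19  2.39  0.    0.51  1.19] limmargin 0.08 worst 0.035 fing-base elbow [0.08 0.01 0.87]
to [0.43 0.26 0.2 ] q [-0.68  0.43  0.11  1.93 -0.06  0.79  0.93] limmargin 0.54 worst 0.046 body-spokes elbow [0.19 0.12 0.83]
to [0.43 0.26 0.05] q [-0.64  0.67  0.07  2.06 -0.1   0.42  0.96] limmargin 0.19 worst 0.063 fore-greenhd elbow [0.29 0.19 0.76]
```

```bash
cat > t4.py <<'E'
from sim import *
import io,contextlib
def quiet(q,w):
    with contextlib.redirect_stdout(io.StringIO()): return follow(q,w)
W=lambda x,y,z,*a:(np.array([x,y,z]),TT(*a))
Pz=lambda r,a,z,*t:W(r*np.cos(np.radians(a)),r*np.sin(np.radians(a)),z,*t)
for loops in (1,2):
 for r,zh in ((.33,.32),(.36,.36),(.36,.42)):
  for az in (84,60):
   q=qn
   for l in range(loops):
    q=quiet(q,[Pz(r,10,zh,az)])
    q=quiet(q,[Pz(r,40,zh,az),Pz(r,80,zh,az),Pz(.42,80,.14,az),Pz(.42,45,.14,az),Pz(.42,12,.14,az)])
   print("LOOP",loops,r,zh,az); q=follow(q,[Pz(.36,10,.17,84,6,0)])
   q=follow(q,[W(.335,-.08,.17,84,6,0),W(.345,-.22,.17,60,6,0),W(.40,-.30,.2,5,0,0),W(.588,-.275,.15,5),W(.588,-.275,.0,5)])
E
python3 t4.py | cut -c1-170
```

```text
6
LOOP 1 0.33 0.32 84
to [0.355 0.063 0.17 ] q [ 0.04  0.26 -0.39  2.38  0.31  0.44  0.85] limmargin 0.09 worst 0.003 body-spokes elbow [ 0.15 -0.03  0.86]
to [ 0.335 -0.08   0.17 ] q [ 0.52  0.24 -0.43  2.41  0.22  0.41  1.38] limmargin 0.06 worst 0.016 body-spokes elbow [ 0.11 -0.09  0.86]
to [ 0.345 -0.22   0.17 ] q [ 0.79  0.32 -0.32  2.26  0.11  0.48  1.45] limmargin 0.21 worst 0.025 body-spokes elbow [ 0.11 -0.15  0.85]
to [ 0.4 -0.3  0.2] q [ 0.58  0.42  0.    1.93 -0.    0.78  0.68] limmargin 0.54 worst 0.038 body-spokes elbow [ 0.18 -0.15  0.83]
to [ 0.588 -0.275  0.15 ] q [ 0.39  0.69  0.01  1.58 -0.01  0.88  0.49] limmargin 0.65 worst -0.016 fore-head elbow [ 0.32 -0.16  0.75]
to [ 0.588 -0.275  0.   ] q [ 0.39  0.88  0.    1.66 -0.    0.6   0.49] limmargin 0.37 worst -0.018 fore-head elbow [ 0.39 -0.19  0.67]
LOOP 1 0.33 0.32 60
to [0.355 0.063 0.17 ] q [ 0.11  0.26 -0.48  2.38  0.37  0.45  0.79] limmargin 0.09 worst 0.003 body-spokes elbow [ 0.15 -0.04  0.86]
to [ 0.335 -0.08   0.17 ] q [ 0.6   0.25 -0.52  2.41  0.28  0.42  1.32] limmargin 0.06 worst 0.016 body-spokes el
[... 8140 characters left out ...]
elbow [ 0.19 -0.14  0.82]
to [ 0.335 -0.08   0.17 ] q [ 1.08  0.42 -1.21  2.4   0.76  0.61  0.75] limmargin 0.04 worst 0.016 body-spokes elbow [ 0.1  -0.22  0.82]
to [ 0.345 -0.22   0.17 ] q [ 1.33  0.5  -1.09  2.25  0.7   0.66  0.8 ] limmargin 0.16 worst 0.025 body-spokes elbow [ 0.05 -0.28  0.8 ]
to [ 0.4 -0.3  0.2] q [ 1.13  0.52 -0.79  1.92  0.48  0.89  0.18] limmargin 0.46 worst 0.038 body-spokes elbow [ 0.1  -0.27  0.8 ]
to [ 0.588 -0.275  0.15 ] q [ 0.78  0.78 -0.7   1.56  0.56  1.01  0.01] limmargin 0.55 worst 0.05 body-spokes elbow [ 0.27 -0.3   0.71]
to [ 0.588 -0.275  0.   ] q [ 0.72  0.95 -0.58  1.65  0.7   0.76 -0.1 ] limmargin 0.53 worst 0.05 body-base elbow [ 0.33 -0.32  0.64]
```

```bash
cat > t5.py <<'E'
from sim import *
import io,contextlib
def quiet(q,w):
    with contextlib.redirect_stdout(io.StringIO()): return follow(q,w)
W=lambda x,y,z,*a:(np.array([x,y,z]),TT(*a))
Pz=lambda r,a,z,*t:W(r*np.cos(np.radians(a)),r*np.sin(np.radians(a)),z,*t)
if __name__=="__main__":
 for tl in (8,15):
  for A in (50,70):
   for az2 in (60,84):
    q=quiet(qn,[Pz(.35,10,.33,60,tl,10),Pz(.35,A/2,.33,az2,tl,A/2),Pz(.35,A,.33,az2,tl,A)]); h=q
    q=quiet(q,[Pz(.42,A,.14,az2),Pz(.42,A/2,.14,84),Pz(.40,12,.14,84)])
    print("LOOP",tl,A,az2,h.round(2)); q=follow(q,[Pz(.345,10,.17,84,6,0)])
    q=follow(q,[W(.335,-.08,.17,84,6,0),W(.345,-.22,.17,60,6,0),W(.40,-.30,.2,5,0,0),W(.588,-.275,.15,5),W(.588,-.275,.0,5)])
E
python3 t5.py | cut -c1-170
```

```text
6
LOOP 8 50 60 [-0.8  -0.05 -0.16  2.15  0.    0.9   0.09]
to [0.34 0.06 0.17] q [-0.06  0.23 -0.27  2.42  0.24  0.41  0.93] limmargin 0.05 worst 0.006 body-spokes elbow [ 0.13 -0.02  0.86]
to [ 0.335 -0.08   0.17 ] q [ 0.42  0.23 -0.3   2.42  0.13  0.4   1.47] limmargin 0.05 worst 0.028 body-spokes elbow [ 0.11 -0.08  0.86]
to [ 0.345 -0.22   0.17 ] q [ 0.7   0.31 -0.19  2.26  0.02  0.48  1.55] limmargin 0.21 worst 0.025 body-spokes elbow [ 0.12 -0.13  0.85]
to [ 0.4 -0.3  0.2] q [ 0.49  0.43  0.14  1.94 -0.08  0.78  0.76] limmargin 0.53 worst 0.038 body-spokes elbow [ 0.19 -0.13  0.83]
to [ 0.588 -0.275  0.15 ] q [ 0.32  0.69  0.13  1.58 -0.1   0.88  0.57] limmargin 0.65 worst -0.035 fore-head elbow [ 0.33 -0.14  0.75]
to [ 0.588 -0.275  0.   ] q [ 0.34  0.89  0.09  1.66 -0.13  0.6   0.59] limmargin 0.37 worst -0.041 fore-head elbow [ 0.4  -0.17  0.67]
LOOP 8 50 84 [-0.83 -0.05 -0.13  2.15  0.01  0.9   0.5 ]
to [0.34 0.06 0.17] q [-0.19  0.22 -0.11  2.42  0.14  0.4   1.04] limmargin 0.05 worst 0.006 body-spokes elbow [ 0.13 -0.    0.86]
to [ 0.335 -0.08   0.17 ] q [ 0.28  0.22 -0.1
[... 5120 characters left out ...]
bow [ 0.13 -0.03  0.86]
to [ 0.335 -0.08   0.17 ] q [ 0.51  0.24 -0.41  2.42  0.21  0.41  1.39] limmargin 0.05 worst 0.028 body-spokes elbow [ 0.11 -0.09  0.86]
to [ 0.345 -0.22   0.17 ] q [ 0.78  0.32 -0.3   2.26  0.1   0.48  1.46] limmargin 0.21 worst 0.025 body-spokes elbow [ 0.11 -0.14  0.85]
to [ 0.4 -0.3  0.2] q [ 0.57  0.42  0.02  1.93 -0.01  0.78  0.69] limmargin 0.54 worst 0.038 body-spokes elbow [ 0.18 -0.14  0.83]
to [ 0.588 -0.275  0.15 ] q [ 0.38  0.69  0.02  1.58 -0.02  0.88  0.5 ] limmargin 0.65 worst -0.019 fore-head elbow [ 0.32 -0.16  0.75]
to [ 0.588 -0.275  0.   ] q [ 0.39  0.88  0.01  1.66 -0.02  0.6   0.5 ] limmargin 0.37 worst -0.021 fore-head elbow [ 0.39 -0.19  0.67]
```

```bash
cat > t6.py <<'E'
from t5 import *
q=follow(qn,[Pz(.35,15,.33,60,15,15),Pz(.35,45,.33,60,15,45),Pz(.35,75,.33,60,15,75),Pz(.35,95,.33,60,15,95),Pz(.42,95,.16,60),Pz(.42,70,.14,75),Pz(.42,42,.14,84),Pz(.38,14,.15,84),Pz(.345,10,.17,84,6,0)])
print("cross")
q=follow(q,[W(.335,-.08,.17,84,6,0),W(.345,-.22,.17,60,6,0),W(.40,-.30,.2,5,0,0)])
for t in ((.588,-.275),(.494,-.277),(.572,-.336),(.48,-.357)):
    follow(q,[W(*t,.15,5),W(*t,.0,5)])
print("back");q=follow(q,[W(.345,-.22,.17,60,6,0),W(.335,-.08,.17,84,6,0),W(.335,.06,.17,84,6,0),W(.43,.26,.2,84),W(.43,.26,.05,84),W(.43,.26,.2,84),W(.54,.26,.2,84),W(.54,.26,.05,84),W(.54,.26,.2,84)])
print("pan");q=follow(q,[W(.484,.26,.2,-6),W(.484,.26,.08,-6),W(.484,.26,.16,-6),W(.484,.09,.16,-6)])
E
python3 t6.py | cut -c1-170
```

```text
6
to [0.338 0.091 0.33 ] q [-0.56 -0.14  0.16  2.24  0.08  0.78  0.6 ] limmargin 0.23 worst 0.022 fing-spokes elbow [-0.05 -0.06  0.87]
to [0.247 0.247 0.33 ] q [-0.72 -0.13 -0.15  2.24  0.    0.77  0.18] limmargin 0.23 worst 0.096 body-head elbow [-0.04 -0.06  0.87]
to [0.091 0.338 0.33 ] q [-0.87 -0.13 -0.46  2.23 -0.07  0.77 -0.25] limmargin 0.24 worst 0.218 body-greenhd elbow [-0.02 -0.07  0.87]
to [-0.031  0.349  0.33 ] q [-0.97 -0.14 -0.67  2.23 -0.13  0.77 -0.51] limmargin 0.23 worst 0.314 body-greenhd elbow [-0.02 -0.07  0.87]
to [-0.037  0.418  0.16 ] q [-1.24  0.44 -0.66  2.17  0.44  0.66 -1.16] limmargin 0.3 worst 0.306 fore-head elbow [0.1  0.23 0.82]
to [0.144 0.395 0.14 ] q [-0.77  0.5  -0.72  2.19  0.55  0.64 -0.57] limmargin 0.28 worst 0.217 fore-greenhd elbow [0.21 0.17 0.8 ]
to [0.312 0.281 0.14 ] q [-0.24  0.52 -0.79  2.19  0.6   0.67  0.01] limmargin 0.28 worst 0.089 fore-head elbow [0.28 0.05 0.8 ]
to [0.369 0.092 0.15 ] q [ 0.31  0.46 -0.85  2.27  0.59  0.64  0.48] limmargin 0.2 worst 0.024 body-spokes elbow [ 0.24 -0.1   0.81]
to [0.34 0.06 0.17] q [ 0.42  0.31
[... 2603 characters left out ...]
st -0.042 fore-head elbow [0.43 0.01 0.68]
to [0.54 0.26 0.2 ] q [-0.01  0.68 -0.82  1.66  0.56  1.05  0.46] limmargin 0.43 worst -0.042 fore-head elbow [ 0.36 -0.02  0.75]
pan
to [0.484 0.26  0.2  ] q [-0.27  0.52 -0.41  1.8   0.26  0.88 -0.9 ] limmargin 0.65 worst -0.015 fore-head elbow [0.28 0.05 0.8 ]
to [0.484 0.26  0.08 ] q [-0.33  0.68 -0.33  1.91  0.36  0.61 -0.99] limmargin 0.38 worst 0.063 fore-greenhd elbow [0.34 0.09 0.75]
to [0.484 0.26  0.16 ] q [-0.28  0.57 -0.39  1.85  0.29  0.79 -0.93] limmargin 0.56 worst 0.065 fore-head elbow [0.3  0.06 0.79]
to [0.484 0.09  0.16 ] q [ 0.05  0.49 -0.41  1.99  0.29  0.71 -0.64] limmargin 0.48 worst -0.006 fore-head elbow [ 0.27 -0.04  0.81]
```

```bash
cat > t7.py <<'E'
from t5 import *
def fw(q,w):
    f=io.StringIO()
    with contextlib.redirect_stdout(f): q=follow(q,w)
    m=min((float(l.split("worst ")[1].split()[0]),l.split("worst ")[1].split()[1]) for l in f.getvalue().splitlines())
    return q,m
if __name__=="__main__":
 for A in (60,70,80,95):
  for azr in (5,40):
    q,_=fw(qn,[Pz(.35,15,.33,60,15,15),Pz(.35,A/2,.33,60,15,A/2),Pz(.35,A,.33,60,15,A),Pz(.42,A,.16,60),Pz(.42,.7*A,.14,75),Pz(.42,42,.14,84),Pz(.38,14,.15,84),Pz(.345,10,.17,84,6,0)])
    q,m0=fw(q,[W(.335,-.08,.17,84,6,0),W(.345,-.22,.17,60,6,0),W(.40,-.30,.2,azr,0,0)])
    o=[fw(q,[W(*t,.15,azr),W(*t,.0,azr)])[1] for t in ((.588,-.275),(.494,-.277),(.572,-.336),(.48,-.357))]
    q,m1=fw(q,[W(.345,-.22,.17,60,6,0),W(.335,-.08,.17,84,6,0),W(.335,.06,.17,84,6,0)])
    l=[fw(q,[W(.43,.26,.2,a),W(.43,.26,.05,a)])[1] for a in (84,-6)]+[fw(q,[W(.43,.26,.2,a),W(.54,.26,.2,a),W(.54,.26,.05,a)])[1] for a in (84,-6)]
    print(A,azr,m0,"R",o,"back",m1,"L",l)
E
python3 t7.py
```

```text
6
60 5 (0.025, 'body-spokes') R [(-0.014, 'fore-head'), (0.015, 'fore-head'), (0.026, 'fore-head'), (0.008, 'body-black')] back (0.025, 'body-spokes') L [(0.039, 'body-spokes'), (0.039, 'body-spokes'), (0.039, 'body-spokes'), (0.039, 'body-spokes')]
60 40 (0.025, 'body-spokes') R [(0.009, 'fore-head'), (0.03, 'fore-head'), (0.029, 'body-black'), (0.008, 'body-black')] back (0.025, 'body-spokes') L [(0.039, 'body-spokes'), (0.039, 'body-spokes'), (0.038, 'fore-head'), (0.039, 'body-spokes')]
70 5 (0.025, 'body-spokes') R [(0.004, 'fore-head'), (0.027, 'fore-head'), (0.029, 'body-black'), (0.008, 'body-black')] back (0.025, 'body-spokes') L [(0.039, 'body-spokes'), (0.039, 'body-spokes'), (0.016, 'fore-head'), (0.039, 'body-spokes')]
70 40 (0.025, 'body-spokes') R [(0.027, 'fore-head'), (0.042, 'fore-head'), (0.029, 'body-black'), (0.008, 'body-black')] back (0.025, 'body-spokes') L [(0.039, 'body-spokes'), (0.039, 'body-spokes'), (0.015, 'fore-head'), (0.039, 'body-spokes')]
80 5 (0.025, 'body-spokes') R [(0.023, 'fore-head'), (0.04, 'fore-head'), (0.029, 'body-black'), (0.008, 'body-
[... 165 characters left out ...]
(0.045, 'fore-head'), (0.052, 'body-base'), (0.029, 'body-black'), (0.008, 'body-black')] back (0.025, 'body-spokes') L [(0.036, 'fore-head'), (0.039, 'body-spokes'), (-0.008, 'fore-head'), (0.039, 'body-spokes')]
95 5 (0.025, 'body-spokes') R [(0.05, 'body-base'), (0.052, 'body-base'), (0.029, 'body-black'), (0.008, 'body-black')] back (0.025, 'body-spokes') L [(-0.004, 'fore-head'), (0.039, 'body-spokes'), (-0.046, 'fore-head'), (0.035, 'fore-head')]
95 40 (0.025, 'body-spokes') R [(0.05, 'body-base'), (0.052, 'body-base'), (0.029, 'body-black'), (0.008, 'body-black')] back (0.025, 'body-spokes') L [(-0.004, 'fore-head'), (0.039, 'body-spokes'), (-0.047, 'fore-head'), (0.034, 'fore-head')]
```

```bash
cat > plan.py <<'E'
import sys; from h import *
def tool(az,tilt=0,taz=0):
    a=np.radians(az); M=R.from_matrix(np.array([[np.cos(a),0,-np.sin(a)],[np.sin(a),0,np.cos(a)],[0,-1,0]]))
    t=np.radians(taz); return R.from_rotvec(-np.radians(tilt)*np.array([-np.sin(t),np.cos(t),0]))*M
a=sys.argv[1:]; polar=a and a[0]=="P"
if polar: a=a[1:]
v=list(map(float,a)); p,r,s=tcp()
print("t",round(s["time"],2),"p",p.round(4),"F",np.round(s["force"],1),"gap",round(s["finger_gap"],4),"q",np.round(s["joints"],2))
if v:
    xyz=np.array(v[:3])
    if polar: xyz=np.array([v[0]*np.cos(np.radians(v[1])),v[0]*np.sin(np.radians(v[1])),v[2]])
    Rt=tool(*v[3:]) if len(v)>3 else r
    d=r.as_matrix().T@(xyz-p)/.2; rv=(r.inv()*Rt).as_rotvec(degrees=True)/60
    print("mm",round(200*np.linalg.norm(d),1),"deg",round(60*np.linalg.norm(rv),1))
    n=int(np.ceil(max(abs(d).max(),np.linalg.norm(d)/1.04,abs(rv).max(),60*np.linalg.norm(rv)/35.8)))
    print("ROW"+(f" 1/{n} share" if n>1 else ""),*[f"{x/max(n,1):.3f}" for x in list(d)+list(rv)])
E
python3 plan.py P .35 15 .33 60 15 15
```

```text
t 14.47 p [0.3826 0.0637 0.2501] F [ 0.2 -0.  -0.3] gap 0.0944 q [-0.45  0.2   0.25  2.13 -0.07  0.83  0.93]
mm 95.4 deg 15.3
ROW 0.014 -0.399 0.261 -0.182 0.035 -0.175
```

```bash
r='0.014 -0.4 0.26 -0.18 0.035 -0.175 100'; python3 -m crank '0.014 -0.4 0.26 -0.18 0.035 -0.175 100;0.014 -0.4 0.26 -0.18 0.035 -0.175 100;0.014 -0.4 0.26 -0.18 0.035 -0.175 100' >/dev/null; python3 plan.py P .35 43 .33 60 15 43
```

```text
t 14.72 p [0.335  0.0912 0.3316] F [-1.  -0.3 -1.1] gap 0.0941 q [-0.58 -0.16  0.17  2.26  0.09  0.78  0.58]
mm 167.3 deg 7.1
ROW 0.442 -0.040 0.709 0.103 0.013 -0.057
```

```bash
python3 -m crank '0.44 -0.04 0.71 0.1 0.013 -0.057 100;0.44 -0.04 0.71 0.1 0.013 -0.057 100;0.44 -0.04 0.71 0.1 0.013 -0.057 100;0.44 -0.04 0.71 0.1 0.013 -0.057 100;0.44 -0.04 0.71 0.1 0.013 -0.057 100' >/dev/null; python3 plan.py P .35 71 .33 60 15 71
```

```text
t 15.13 p [0.2551 0.2441 0.329 ] F [0.4 0.2 0.5] gap 0.0941 q [-0.72 -0.13 -0.13  2.24  0.01  0.76  0.19]
mm 165.8 deg 7.2
ROW 0.039 -0.061 0.826 0.118 0.024 -0.008
```

```bash
python3 -m crank '0.04 -0.06 0.83 0.118 0.024 0 100;0.04 -0.06 0.83 0.118 0.024 0 100;0.04 -0.06 0.83 0.118 0.024 0 100;0.04 -0.06 0.83 0.118 0.024 0 100;0.04 -0.06 0.83 0.118 0.024 0 100' >/dev/null; python3 plan.py P .42 71 .16 60
```

```text
t 15.55 p [0.1114 0.33   0.3296] F [0.6 0.3 0.2] gap 0.0942 q [-0.86 -0.13 -0.41  2.24 -0.06  0.77 -0.19]
mm 184.2 deg 14.5
ROW 0.136 0.911 0.013 -0.048 0.001 0.236
```

```bash
python3 -m crank '0.136 0.91 0.013 -0.048 0 0.236 100;0.136 0.91 0.013 -0.048 0 0.236 100;0.136 0.91 0.013 -0.048 0 0.236 100;0.136 0.91 0.013 -0.048 0 0.236 100;0.136 0.91 0.013 -0.048 0 0.236 100' >/dev/null; python3 plan.py P .42 45 .14 80
```

```text
t 15.97 p [0.144  0.3931 0.1558] F [-0.6  0.3 -0.5] gap 0.0942 q [-0.98  0.41 -0.41  2.17  0.29  0.61 -0.56]
mm 181.4 deg 20.6
ROW -0.024 0.081 -0.903 0.001 -0.343 -0.006
```

```bash
python3 -m crank '-0.024 0.08 -0.9 0 -0.34 0 100;-0.024 0.08 -0.9 0 -0.34 0 100;-0.024 0.08 -0.9 0 -0.34 0 100;-0.024 0.08 -0.9 0 -0.34 0 100;-0.024 0.08 -0.9 0 -0.34 0 100' >/dev/null; python3 plan.py P .39 18 .15 84
```

```text
t 16.38 p [0.3003 0.2935 0.1428] F [-0.3  0.1  0.4] gap 0.0941 q [-0.48  0.45 -0.5   2.18  0.39  0.6   0.13]
mm 186.9 deg 4.5
ROW -0.786 -0.031 -0.505 0.001 -0.075 -0.005
```

```bash
python3 -m crank '-0.786 -0.03 -0.505 0 -0.075 0 100;-0.786 -0.03 -0.505 0 -0.075 0 100;-0.786 -0.03 -0.505 0 -0.075 0 100;-0.786 -0.03 -0.505 0 -0.075 0 100;-0.786 -0.03 -0.505 0 -0.075 0 100' >/dev/null; python3 plan.py .335 .03 .17 84 6 0; python3 - <<'E'
from sim import *
qn=np.array(D[-1][0])
W=lambda x,y,z,*a:(np.array([x,y,z]),TT(*a))
q=follow(qn,[W(.335,.03,.17,84,6,0),W(.335,-.1,.17,84,6,0),W(.345,-.22,.17,60,6,0),W(.40,-.30,.2,40,0,0)])
follow(q,[W(.588,-.275,.15,40),W(.588,-.275,.0,40)])
E
```

```text
t 16.8 p [0.3692 0.1201 0.1499] F [ 0.4  0.  -0.4] gap 0.094 q [ 0.02  0.41 -0.55  2.25  0.39  0.58  0.64]
mm 98.4 deg 6.1
ROW -0.466 -0.098 0.123 -0.100 0.000 -0.015
13
to [0.335 0.03  0.17 ] q [ 0.27  0.24 -0.57  2.43  0.38  0.43  0.85] limmargin 0.04 worst 0.025 body-spokes elbow [ 0.13 -0.06  0.86]
to [ 0.335 -0.1    0.17 ] q [ 0.72  0.26 -0.59  2.4   0.32  0.44  1.33] limmargin 0.07 worst 0.031 body-spokes elbow [ 0.1  -0.12  0.86]
to [ 0.345 -0.22   0.17 ] q [ 0.92  0.34 -0.48  2.26  0.22  0.5   1.32] limmargin 0.21 worst 0.025 body-spokes elbow [ 0.1  -0.17  0.84]
to [ 0.4 -0.3  0.2] q [ 0.83  0.44 -0.34  1.93  0.2   0.81  1.08] limmargin 0.54 worst 0.038 body-spokes elbow [ 0.14 -0.19  0.82]
to [ 0.588 -0.275  0.15 ] q [ 0.57  0.7  -0.3   1.57  0.24  0.91  0.88] limmargin 0.68 worst 0.028 fore-head elbow [ 0.29 -0.22  0.74]
to [ 0.588 -0.275  0.   ] q [ 0.53  0.89 -0.24  1.66  0.31  0.63  0.83] limmargin 0.4 worst 0.029 fore-head elbow [ 0.36 -0.24  0.67]
```

```bash
python3 plan.py .34 .03 .185 84 5 0; python3 -m crank '-0.2 -0.08 0.06 -0.04 0 -0.005 100;-0.4 -0.16 0.1 -0.083 0 -0.01 100;-0.464 -0.175 0.1 -0.083 0 -0.01 100;-0.464 -0.175 0.1 -0.083 0 -0.01 100'; python3 plan.py .34 -.10 .185 84 5 0
```

```text
t 16.8 p [0.3692 0.1201 0.1499] F [ 0.4  0.  -0.4] gap 0.094 q [ 0.02  0.41 -0.55  2.25  0.39  0.58  0.64]
mm 101.0 deg 5.1
ROW -0.464 -0.173 0.098 -0.083 -0.000 -0.013
time: 17.13
position: [0.3376, 0.0308, 0.1858]
orientation: [0.547, 0.495, -0.45, -0.504]
force: [0.9, 0.9, -0.3]
finger_gap: 0.094
t 17.13 p [0.3376 0.0308 0.1858] F [ 0.9  0.9 -0.3] gap 0.094 q [ 0.31  0.22 -0.6   2.39  0.32  0.51  0.91]
mm 130.8 deg 0.2
ROW -0.649 0.007 -0.081 0.000 -0.001 -0.003
```

```bash
python3 -m crank '-0.15 0 -0.04 0 0 0 100;-0.32 0 -0.08 0 0 0 100;-0.5 0 -0.08 0 0 0 100;-0.65 0 -0.08 0 0 0 100;-0.65 0 -0.08 0 0 0 100'; python3 plan.py .35 -.24 .19 60 4 0;python3 - <<'E'
from h import *
p,d=camera("side"); cv2.imwrite("pics/h1.png",p[:,:,::-1])
E
```

```text
time: 17.55
position: [0.3429, -0.1003, 0.1853]
orientation: [0.546, 0.495, -0.449, -0.505]
force: [-0.0, -0.7, -0.8]
finger_gap: 0.0942
t 17.55 p [ 0.3429 -0.1003  0.1853] F [-0.  -0.7 -0.8] gap 0.0942 q [ 0.71  0.25 -0.59  2.35  0.26  0.51  1.38]
mm 139.9 deg 23.8
ROW -0.690 -0.021 -0.112 0.016 0.397 0.006
```

```bash
python3 -m crank '-0.69 -0.02 -0.11 0 0.4 0 100;-0.69 -0.02 -0.11 0 0.4 0 100;-0.69 -0.02 -0.11 0 0.4 0 100;-0.69 -0.02 -0.11 0 0.4 0 100;-0.69 -0.02 -0.11 0 0.4 0 100'>/dev/null; python3 plan.py .44 -.32 .25 40
```

```text
t 18.02 p [ 0.3531 -0.2377  0.1905] F [ 0.8 -0.  -0.1] gap 0.0939 q [ 0.92  0.33 -0.46  2.18  0.18  0.59  1.4 ]
mm 133.7 deg 20.8
ROW -0.128 -0.257 -0.604 0.067 0.335 0.056
```

```bash
python3 -m crank '-0.13 -0.257 -0.6 0.067 0.335 0.056 100;-0.13 -0.257 -0.6 0.067 0.335 0.056 100;-0.13 -0.257 -0.6 0.067 0.335 0.056 100;-0.13 -0.257 -0.6 0.067 0.335 0.056 100;-0.13 -0.257 -0.6 0.067 0.335 0.056 100'>/dev/null; python3 -m crank '0 0 0 0 0 0 100;0 0 0 0 0 0 100'; python3 - <<'E'
from h import *
cal=get_calibration("wrist");p,d=camera("wrist"); cv2.imwrite("pics/i1.png",p[:,:,::-1])
for n in ("nut_1","gear_a"):
  for r in outline_of("wrist",n):
    P=pts("wrist",d,r["mask"],cal); 
    if len(P): print(n,round(r["conf"],2),np.round(r["rect"]),np.median(P,0).round(4),len(P))
E
```

```text
time: 18.6
position: [0.4368, -0.3141, 0.249]
orientation: [-0.662, -0.244, 0.246, 0.665]
force: [-0.5, -0.2, 0.6]
finger_gap: 0.0938
nut_1 0.77 [335. 180. 352. 200.] [ 0.495  -0.2743  0.0103] 241
nut_1 0.55 [391. 230. 410. 250.] [ 0.586  -0.2712  0.0096] 245
gear_a 0.72 [334. 242. 373. 291.] [ 0.5676 -0.3349  0.0116] 1446
gear_a 0.62 [261. 206. 312. 257.] [ 0.4787 -0.353   0.0124] 1676
gear_a 0.56 [301.  87. 350. 141.] [ 0.4195 -0.2215  0.0126] 1871
```

```bash
cat > hexo.py <<'E'
from h import *
def hexori(P):
    """P points of the nut top; returns flat-normal angle mod 60 by fitting support widths"""
    c=cv2.minAreaRect((P[:,:2]*1000).astype(np.float32)); 
    best=None
    Q=P[:,:2]-P[:,:2].mean(0)
    res=[]
    for a in range(0,60,2):
        w=0
        for k in range(3):
            t=np.radians(a+60*k); s=Q@[np.cos(t),np.sin(t)]; w+=np.percentile(s,99)-np.percentile(s,1)
        res.append((w/3*1000,a))
    return min(res),max(res)
if __name__=="__main__":
    cal=get_calibration("wrist");p,d=camera("wrist")
    print(proj("wrist",tcp()[0],cal))
    for r in outline_of("wrist","nut_1"):
        m=r["mask"]; P=pts("wrist",d,m,cal); P=P[P[:,2]>.006]
        print(r["conf"],np.median(P,0).round(4),hexori(P), ((P.min(0)+P.max(0))/2).round(4))
        x0,y0,x1,y1=map(int,r["rect"]); 
        cv2.imwrite(f"pics/nut_{x0}.png",cv2.resize(p[y0-10:y1+10,x0-10:x1+10,::-1],None,fx=10,fy=10,interpolation=cv2.INTER_CUBIC))
E
python3 hexo.py; ls pics; python3 plan.py .495 -.274 .09 40
```

```text
[280.54938465 261.9711289 ]
0.59 [ 0.494  -0.2741  0.0104] ((np.float64(19.565972930761067), 8), (np.float64(20.933030202421154), 42)) [ 0.4949 -0.2744  0.0094]
0.49 [ 0.587  -0.2714  0.0105] ((np.float64(78.79301929416478), 26), (np.float64(85.9002594445432), 58)) [ 0.5362 -0.2721  0.1314]
a_side.png
a_top.png
a_wrist.png
b1.png
b2.png
b3.png
c1.png
c2.png
c3.png
d1.png
d2.png
e2.png
e3.png
e4.png
f_side.png
f_top.png
g_side.png
g_top.png
h1.png
i1.png
nut_334.png
nut_392.png
t 18.85 p [ 0.4372 -0.3166  0.2501] F [ 1.4 -0.3 -0.2] gap 0.0938 q [ 0.8   0.44 -0.33  1.76  0.17  0.97  1.11]
mm 175.4 deg 0.4
ROW 0.359 0.800 -0.026 -0.002 0.006 -0.001
```

```bash
python3 plan.py .495 -.274 .07 66 | tail -1;  python3 -m crank '0.36 0.4 -0.03 0 -0.1 0 100;0.36 0.6 -0.03 0 -0.2 0 100;0.36 0.8 -0.03 0 -0.3 0 100;0.36 0.9 -0.03 0 -0.43 0 100;0.36 0.9 -0.03 0 -0.43 0 100'; python3 -m crank '0 0 0 0 0 0 60;0 0 0 0 0 0 60';python3 hexo.py;  python3 - <<'E'
from h import *
p,d=camera("wrist"); cv2.imwrite("pics/i2.png",p[:,:,::-1])
E
python3 plan.py .495 -.274 .003 68
```

```text
ROW 0.359 0.900 -0.026 -0.002 -0.428 -0.001
time: 19.27
position: [0.4959, -0.2737, 0.0674]
orientation: [-0.59, -0.387, 0.388, 0.593]
force: [0.1, 0.2, -0.7]
finger_gap: 0.094
time: 19.43
position: [0.4954, -0.2744, 0.0693]
orientation: [-0.591, -0.385, 0.387, 0.594]
force: [-0.4, -0.6, 1.0]
finger_gap: 0.084
[279.10954978 264.65373995]
0.58 [ 0.4945 -0.2739  0.0104] ((np.float64(19.390053813402936), 10), (np.float64(20.538489667346198), 42)) [ 0.4949 -0.2742  0.0092]
t 19.58 p [ 0.4977 -0.2764  0.0726] F [-0.1  0.3  0.4] gap 0.072 q [ 0.68  0.71 -0.35  1.86  0.39  0.64  1.25]
mm 69.6 deg 2.0
ROW 0.006 0.348 0.018 0.002 -0.033 -0.001
```

```bash
python3 -m crank '0 0.1 0.01 0 -0.03 0 50;0 0.2 0.01 0 -0.03 0 50;0 0.28 0.01 0 -0.03 0 50;0 0.32 0.01 0 -0.03 0 50;0 0.33 0.01 0 -0.03 0 50'; python3 plan.py .495 -.274 .003 68
```

```text
time: 20.0
position: [0.4948, -0.275, 0.0047]
orientation: [0.587, 0.394, -0.395, -0.587]
force: [-0.4, 0.1, -0.2]
finger_gap: 0.0474
t 20.0 p [ 0.4948 -0.275   0.0047] F [-0.4  0.1 -0.2] gap 0.0474 q [ 0.64  0.82 -0.29  1.89  0.46  0.5   1.22]
mm 2.0 deg 0.1
ROW 0.005 0.009 0.001 -0.000 -0.002 -0.001
```

```bash
python3 -m crank '0 0.005 0 0 0 0 0;0 0.005 0 0 0 0 0;0 0.005 0 0 0 0 0;0 0.005 0 0 0 0 0;0 0.005 0 0 0 0 0'; python3 -m crank '0 0 0 0 0 0 0;0 0 0 0 0 0 0;0 -0.15 0 0 0 0 0;0 -0.35 0 0 0 0 0;0 -0.55 0 0 0 0 0'; python3 plan.py .38 -.25 .19 66 4 0
```

```text
time: 20.42
position: [0.4952, -0.2746, 0.004]
orientation: [0.587, 0.395, -0.395, -0.586]
force: [-1.0, 0.1, 4.1]
finger_gap: 0.0194
time: 20.83
position: [0.4937, -0.2736, 0.1135]
orientation: [-0.585, -0.394, 0.396, 0.588]
force: [0.5, -0.5, 1.1]
finger_gap: 0.0191
t 20.83 p [ 0.4937 -0.2736  0.1135] F [ 0.5 -0.5  1.1] gap 0.0191 q [ 0.71  0.65 -0.4   1.84  0.36  0.73  1.3 ]
mm 139.1 deg 4.7
ROW -0.104 -0.380 0.573 -0.066 0.033 -0.026
```

```bash
python3 -m crank '-0.1 -0.38 0.57 -0.066 0.033 -0.026 0;-0.1 -0.38 0.57 -0.066 0.033 -0.026 0;-0.1 -0.38 0.57 -0.066 0.033 -0.026 0;-0.1 -0.38 0.57 -0.066 0.033 -0.026 0'; python3 plan.py .343 -.10 .187 84 5 0
```

```text
time: 21.17
position: [0.3768, -0.2494, 0.1911]
orientation: [0.608, 0.404, -0.364, -0.579]
force: [0.1, -0.6, -0.4]
finger_gap: 0.0197
t 21.17 p [ 0.3768 -0.2494  0.1911] F [ 0.1 -0.6 -0.4] gap 0.0197 q [ 0.93  0.38 -0.51  2.11  0.25  0.65  1.41]
mm 153.2 deg 18.1
ROW 0.612 0.006 0.460 -0.015 -0.302 -0.008
```

```bash
python3 -m crank '0.2 0 0.3 -0.015 -0.1 0 0;0.4 0 0.46 -0.015 -0.2 0 0;0.61 0 0.46 -0.015 -0.3 0 0;0.61 0 0.46 -0.015 -0.3 0 0;0.61 0 0.46 -0.015 -0.3 0 0'; python3 plan.py .34 .04 .187 84 5 0
```

```text
time: 21.58
position: [0.3473, -0.0959, 0.187]
orientation: [0.545, 0.497, -0.453, -0.501]
force: [-0.2, -0.1, -0.5]
finger_gap: 0.0195
t 21.58 p [ 0.3473 -0.0959  0.187 ] F [-0.2 -0.1 -0.5] gap 0.0195 q [ 0.72  0.26 -0.63  2.34  0.29  0.52  1.34]
mm 136.1 deg 0.6
ROW 0.673 -0.006 0.101 0.002 0.008 -0.004
```

```bash
python3 -m crank '0.2 0 0.06 0 0 0 0;0.4 0 0.1 0 0 0 0;0.6 0 0.1 0 0 0 0;0.67 0 0.1 0 0 0 0;0.67 0 0.1 0 0 0 0'; python3 plan.py .38 .20 .19 84; python3 - <<'E'
from h import *
p,d=camera("top"); cv2.imwrite("pics/j1.png",cv2.resize(p[180:300,120:300,::-1],(800,533),interpolation=cv2.INTER_CUBIC))
for cam in("top","side"):
    if cam=="side": p,d=camera(cam)
    for n in ("sieve","catch_pan"):
        r=outline_of(cam,n)
        if r:
            S=pts(cam,d,r[0]["mask"]); S=S[(S[:,2]>.03)&(S[:,2]<.075)]
            print(cam,n,r[0]["conf"],cv2.minAreaRect((S[:,:2]*1000).astype(np.float32)),len(S))
E
```

```text
time: 22.0
position: [0.343, 0.0375, 0.1857]
orientation: [0.546, 0.497, -0.451, -0.501]
force: [-0.1, -0.3, 0.1]
finger_gap: 0.0194
t 22.0 p [0.343  0.0375 0.1857] F [-0.1 -0.3  0.1] gap 0.0194 q [ 0.32  0.23 -0.64  2.38  0.35  0.51  0.87]
mm 166.7 deg 5.2
ROW 0.827 -0.008 -0.105 0.086 0.006 0.005
top sieve 0.68 ((696.628662109375, 339.64703369140625), (18.85012435913086, 20.816587448120117), 42.92524719238281) 57
top catch_pan 0.84 ((484.5627746582031, 82.97596740722656), (150.56690979003906, 221.80715942382812), 86.56520080566406) 380
side catch_pan 0.84 ((484.78546142578125, 82.3150634765625), (153.9722137451172, 229.92242431640625), 86.06474304199219) 382
```

```bash
cat > sieve.py <<'E'
from h import *
def fit():
    p,d=camera("top"); K=np.ones(d.shape,bool); c=get_calibration("top")
    m=np.zeros(d.shape,bool); m[195:285,140:210]=1
    mask=m&(d>0); v,u=np.nonzero(mask); P=pts("top",d,m)
    hsv=cv2.cvtColor(p,cv2.COLOR_RGB2HSV)[v,u]
    w=(hsv[:,1]<60)&(hsv[:,2]>110)
    rim=P[w&(P[:,2]>.054)&(P[:,2]<.075)]; r=cv2.minAreaRect((rim[:,:2]*1000).astype(np.float32))
    b=(hsv[:,0]>100)&(hsv[:,0]<130)&(hsv[:,1]>140)&(P[:,2]>.09)
    bl=P[b]; g=cv2.minAreaRect((bl[:,:2]*1000).astype(np.float32)) if len(bl)>5 else None
    f=P[w&(P[:,2]>.025)&(P[:,2]<.043)]
    print("rim",r,len(rim)); print("grip",g); print("plate z",np.median(f[:,2]).round(4),"c",((f[:,:2].max(0)+f[:,:2].min(0))/2).round(4))
    return p,d
if __name__=="__main__": fit()
E
python3 sieve.py
```

```text
rim ((483.3507385253906, 262.8207092285156), (123.83855438232422, 178.9085693359375), 84.29407501220703) 402
grip ((483.1075439453125, 262.8157043457031), (44.41850280761719, 18.915477752685547), 88.17871856689453)
plate z 0.0322 c [0.4846 0.2671]
```

```bash
python3 plan.py .40 .18 .17 39; python3 -m crank '0.3 0 -0.1 0.08 0.12 0.06 0;0.5 0.02 -0.25 0.08 0.24 0.06 0;0.66 0.08 -0.35 0.08 0.36 0.06 0;0.66 0.08 -0.35 0.08 0.48 0.06 0;0.66 0.08 -0.35 0.08 0.6 0.06 0'; python3 plan.py .4222 .2255 .12 -5.5
```

```text
t 22.35 p [0.3417 0.0328 0.1851] F [ 1.3  0.2 -0.1] gap 0.0196 q [ 0.32  0.23 -0.64  2.38  0.35  0.51  0.87]
mm 159.1 deg 45.0
ROW 1/2 share 0.382 0.048 -0.101 0.039 0.373 0.018
time: 22.77
position: [0.431, 0.1637, 0.1753]
orientation: [0.646, 0.295, -0.308, -0.633]
force: [1.0, -0.1, -0.1]
finger_gap: 0.0194
t 22.77 p [0.431  0.1637 0.1753] F [ 1.  -0.1 -0.1] gap 0.0194 q [-0.11  0.45 -0.46  2.04  0.31  0.75  0.12]
mm 83.4 deg 56.0
ROW 1/2 share 0.109 0.135 0.117 0.010 0.466 -0.009
```

```bash
python3 -m crank '0.1 0.1 0.1 0 0.12 0 0;0.22 0.2 0.24 0 0.24 0 0;0.22 0.27 0.24 0 0.36 0 0;0.22 0.27 0.24 0 0.48 0 0;0.22 0.27 0.24 0 0.58 0 0'; python3 plan.py .4222 .2255 .08 -5.5
```

```text
time: 23.18
position: [0.4159, 0.22, 0.1188]
orientation: [0.711, 0.089, -0.102, -0.69]
force: [0.7, 0.1, -0.2]
finger_gap: 0.0195
t 23.18 p [0.4159 0.22   0.1188] F [ 0.7  0.1 -0.2] gap 0.0195 q [-0.39  0.53 -0.24  2.06  0.25  0.6  -0.54]
mm 39.7 deg 21.1
ROW 0.042 0.192 0.024 0.030 0.351 -0.017
```

```bash
python3 -m crank '0.04 0 0.024 0.03 0.12 -0.017 0;0.04 0 0.024 0.03 0.24 -0.017 0;0.04 0.1 0.024 0.03 0.35 -0.017 0;0.04 0.19 0.024 0.03 0.35 -0.017 0;0.04 0.19 0.024 0.03 0.35 -0.017 0'; python3 -m crank '0 0 0 0 0 0 0;0 0 0 0 0 0 0'; python3 - <<'E'
from h import *
p,d=camera("wrist"); cv2.imwrite("pics/k1.png",p[:,:,::-1])
E
python3 plan.py .4222 .2255 .0385 -5.5
```

```text
time: 23.6
position: [0.4211, 0.2241, 0.0795]
orientation: [0.707, -0.033, 0.032, -0.706]
force: [-0.0, -0.9, -0.1]
finger_gap: 0.0197
time: 23.77
position: [0.423, 0.2261, 0.0822]
orientation: [-0.706, 0.031, -0.033, 0.707]
force: [0.4, -0.4, -1.2]
finger_gap: 0.0192
t 23.82 p [0.4232 0.2264 0.0825] F [ 0.1 -0.3  0.1] gap 0.0195 q [-0.46  0.59 -0.13  2.1   0.16  0.46 -0.8 ]
mm 44.0 deg 0.4
ROW -0.006 0.220 -0.005 -0.003 0.006 0.003
```

```bash
python3 - <<'E'
from h import *
cal=get_calibration("wrist");p,d=camera("wrist")
print(proj("wrist",[.4222,.2255,.035],cal))
m=np.ones(d.shape,bool); P=pts("wrist",d,m,cal); v,u=np.nonzero(d>0)
hsv=cv2.cvtColor(p,cv2.COLOR_RGB2HSV)[v,u]
w=(hsv[:,1]<50)&(hsv[:,2]>110)&(P[:,2]>.055)&(P[:,2]<.072)
rim=P[w&(P[:,0]>.38)&(P[:,0]<.6)&(P[:,1]>.17)&(P[:,1]<.36)]; print(len(rim),cv2.minAreaRect((rim[:,:2]*1000).astype(np.float32)))
for x in (.41,.43,.45): a=rim[abs(rim[:,0]-x)<.008]; print(x,np.percentile(a[:,1],[1,10,90,99]).round(4))
for y in (.24,.26,.28): a=rim[abs(rim[:,1]-y)<.008]; print(y,np.percentile(a[:,0],[1,10,90,99]).round(4))
E
```

```text
[280.42707311 234.99641869]
9309 ((483.0703125, 264.3103942871094), (123.28398895263672, 179.35604858398438), 84.15387725830078)
0.41 [0.3032 0.3128 0.3323 0.3334]
0.43 [0.3257 0.3266 0.331  0.332 ]
0.45 [0.2066 0.2093 0.3286 0.3295]
0.24 [0.3906 0.3922 0.5679 0.5698]
0.26 [0.3926 0.3943 0.57   0.5717]
0.28 [0.3946 0.3962 0.572  0.5736]
```

```bash
python3 -m crank '-0.003 0.06 0.01 0 0 0 0;-0.003 0.12 0.01 0 0 0 0;-0.003 0.17 0.01 0 0 0 0;-0.003 0.2 0.01 0 0 0 0;-0.003 0.215 0.01 0 0 0 0'; python3 -m crank '0 0 0 0 0 0 0;0 0 0 0 0 0 0'
```

```text
time: 24.28
position: [0.4221, 0.2283, 0.0383]
orientation: [-0.706, 0.031, -0.032, 0.707]
force: [-0.4, -0.1, -1.2]
finger_gap: 0.0194
time: 24.45
position: [0.4223, 0.2285, 0.0389]
orientation: [-0.706, 0.031, -0.033, 0.707]
force: [-0.4, -0.1, 0.0]
finger_gap: 0.0193
```

Release slightly, and rise straight.

```bash
python3 -m crank '0 0.01 0 0 0 0 0;0 0.01 0 0 0 0 28;0 0.01 0 0 0 0 28;0 0.01 0 0 0 0 28;0 0.01 0 0 0 0 28'; python3 -m crank '0 -0.02 0 0 0 0 28;0 -0.15 0 0 0 0 28;0 -0.35 0 0 0 0 60;0 -0.55 0 0 0 0 100;0 -0.7 0 0 0 0 100'; python3 - <<'E'
from h import *
p,d=camera("wrist"); cv2.imwrite("pics/k2.png",p[:,:,::-1])
E
python3 plan.py .40 .16 .18 39
```

```text
time: 24.87
position: [0.4223, 0.2286, 0.037]
orientation: [-0.706, 0.03, -0.033, 0.707]
force: [-0.1, -0.3, -0.4]
finger_gap: 0.0263
time: 25.28
position: [0.4221, 0.2286, 0.1798]
orientation: [-0.705, 0.03, -0.033, 0.707]
force: [1.0, 0.8, -0.6]
finger_gap: 0.0432
t 25.33 p [0.425  0.2304 0.1843] F [2.1 0.9 2.4] gap 0.0469 q [-0.42  0.42 -0.18  2.    0.11  0.71 -0.76]
mm 74.8 deg 44.1
ROW 1/2 share -0.047 0.009 -0.181 -0.002 -0.368 0.007
```

```bash
python3 -m crank '0 0 -0.1 0 -0.12 0 100;0.03 0 -0.2 0 -0.24 0 100;0.03 0.03 -0.3 0 -0.36 0 100;0.03 0.03 -0.35 0 -0.48 0 100;0.03 0.03 -0.35 0 -0.59 0 100'>/dev/null;  python3 plan.py .375 .10 .185 65 3 0
```

```text
t 25.75 p [0.4208 0.1548 0.1704] F [ 0.4 -0.   0.1] gap 0.0803 q [-0.16  0.42 -0.35  2.09  0.23  0.67 -0.13]
mm 72.9 deg 34.7
ROW -0.336 -0.073 -0.120 -0.036 -0.576 -0.034
```

```bash
python3 -m crank '-0.1 -0.04 -0.05 0 -0.12 0 100;-0.2 -0.07 -0.1 0 -0.24 0 100;-0.34 -0.07 -0.12 -0.036 -0.36 -0.034 100;-0.34 -0.07 -0.12 -0.036 -0.48 -0.034 100;-0.34 -0.07 -0.12 -0.036 -0.58 -0.034 100'>/dev/null;  python3 plan.py .343 -.0 .187 84 5 0
```

```text
t 26.17 p [0.3724 0.1012 0.1844] F [ 0.2  0.  -0.6] gap 0.0939 q [ 0.06  0.3  -0.53  2.26  0.31  0.59  0.44]
mm 105.4 deg 18.7
ROW -0.521 -0.021 -0.077 -0.032 -0.310 -0.008
```

```bash
python3 -m crank '-0.17 -0.02 -0.05 -0.03 -0.1 0 100;-0.34 -0.02 -0.077 -0.03 -0.2 0 100;-0.52 -0.02 -0.077 -0.03 -0.31 0 100;-0.52 -0.02 -0.077 -0.03 -0.31 0 100'>/dev/null;  python3 plan.py .343 -.14 .187 84 5 0
```

```text
t 26.5 p [ 0.3417 -0.002   0.1861] F [-0.5 -0.2 -0.8] gap 0.0937 q [ 0.42  0.23 -0.61  2.38  0.32  0.52  1.01]
mm 138.0 deg 0.7
ROW -0.685 0.002 -0.083 -0.006 -0.006 -0.009
```

```bash
python3 -m crank '-0.2 0 -0.06 0 0 0 100;-0.4 0 -0.083 0 0 0 100;-0.6 0 -0.083 0 0 0 100;-0.685 0 -0.083 0 0 0 100'>/dev/null;  python3 plan.py .42 -.26 .19 60; python3 -m crank '-0.7 -0.02 -0.12 0 0.1 0 100;-0.7 -0.02 -0.2 0 0.2 0 100;-0.7 -0.02 -0.4 0.04 0.3 0 100;-0.7 -0.02 -0.5 0.083 0.4 0 100;-0.7 -0.02 -0.5 0.083 0.4 0 100'>/dev/null; python3 plan.py .5 -.30 .2 60
```

```text
t 26.83 p [ 0.3453 -0.1403  0.1875] F [-0.4 -0.3  0.8] gap 0.0941 q [ 0.81  0.27 -0.59  2.31  0.27  0.54  1.47]
mm 141.1 deg 23.8
ROW -0.551 0.023 -0.439 0.079 0.389 0.018
t 27.25 p [ 0.435  -0.2912  0.2001] F [ 1.6 -0.5  0.6] gap 0.0941 q [ 0.84  0.48 -0.43  1.86  0.23  0.85  1.34]
mm 65.6 deg 1.4
ROW 0.128 0.002 -0.302 -0.003 -0.013 0.019
```

```bash
python3 -m crank '0.2 0 -0.5 0 0 0.02 100;0.2 0 -0.5 0 0 0.02 100;0.2 0 -0.5 0 0 0.02 100;0.2 0 -0.5 0 0 0.02 100'>/dev/null;python3 -m crank '0 0 0 0 0 0 100'>/dev/null; python3 - <<'E'
from h import *
cal=get_calibration("wrist");p,d=camera("wrist"); cv2.imwrite("pics/l1.png",p[:,:,::-1])
from hexo import hexori
print(tcp()[0])
for n in ("nut_1","gear_a"):
  for r in outline_of("wrist",n):
    P=pts("wrist",d,r["mask"],cal); P=P[(P[:,2]>.006)&(P[:,2]<.02)] 
    if len(P): print(n,round(r["conf"],2),np.round(r["rect"]),np.median(P,0).round(4),len(P),((P.min(0)+P.max(0))/2).round(4),hexori(P) if n=="nut_1" else "")
E
```

```text
[ 0.5351501  -0.30143328  0.19865214]
nut_1 0.73 [321. 210. 340. 237.] [ 0.5876 -0.2714  0.0105] 227 [ 0.5881 -0.2716  0.0095] ((np.float64(19.114485191125272), 20), (np.float64(20.346327522711015), 52))
gear_a 0.97 [247. 206. 299. 266.] [ 0.5722 -0.3308  0.0121] 1938 [ 0.5728 -0.3317  0.0109] 
gear_a 0.88 [179. 141. 238. 203.] [ 0.4801 -0.3537  0.0125] 2209 [ 0.4807 -0.3541  0.0108] 
gear_a 0.63 [261.  12. 325.  80.] [ 0.4196 -0.2224  0.0126] 2730 [ 0.4203 -0.2227  0.0106]
```

```bash
python3 plan.py .588 -.2715 .07 20; python3 -m crank '0.1 0.2 -0.13 0 0.12 0 80;0.2 0.4 -0.13 0 0.24 0 60;0.28 0.55 -0.14 0 0.36 0 50;0.28 0.64 -0.14 0 0.48 0 50;0.28 0.64 -0.14 0 0.58 0 50'>/dev/null; python3 plan.py .588 -.2715 .07 20
```

```text
t 27.82 p [ 0.5344 -0.302   0.1992] F [ 0.2  0.5 -0.9] gap 0.0943 q [ 0.71  0.61 -0.4   1.61  0.27  0.98  1.26]
mm 143.2 deg 39.7
ROW 1/2 share 0.134 0.322 -0.081 -0.004 0.331 -0.003
t 28.23 p [ 0.5834 -0.2641  0.066 ] F [-1.3 -0.8 -0.9] gap 0.0639 q [ 0.49  0.79 -0.18  1.64  0.19  0.75  0.65]
mm 9.6 deg 4.8
ROW 0.005 -0.021 -0.043 -0.013 0.078 -0.013
```

```bash
python3 -m crank '0.01 0 -0.043 -0.013 0.08 -0.013 40;0.01 0.0 -0.043 -0.013 0.08 -0.013 40;0.01 0 -0.043 -0.013 0.08 -0.013 40;0.01 0 -0.043 -0.013 0.08 -0.013 40'>/dev/null; python3 hexo.py;python3 plan.py .588 -.2715 .004 20; python3 - <<'E'
from h import *
p,d=camera("wrist"); cv2.imwrite("pics/l2.png",p[:,:,::-1])
E
```

```text
[281.98433105 260.86771753]
0.93 [ 0.5887 -0.2718  0.0105] ((np.float64(19.42841952810838), 20), (np.float64(20.691773045692873), 46)) [ 0.5887 -0.272   0.0092]
0.48 [ 0.4736 -0.3444  0.0124] ((np.float64(50.31522879827651), 8), (np.float64(51.73720960871573), 38)) [ 0.4805 -0.353   0.0104]
t 28.67 p [ 0.5927 -0.2743  0.0715] F [ 0.6 -0.2 -0.1] gap 0.0378 q [ 0.49  0.79 -0.16  1.63  0.17  0.73  0.59]
mm 67.8 deg 0.6
ROW -0.020 0.337 0.024 0.007 0.003 0.007
```

```bash
python3 -m crank '-0.02 0.1 0.015 0 0 0 40;-0.02 0.2 0.015 0 0 0 40;-0.02 0.28 0.015 0 0 0 40;-0.02 0.32 0.015 0 0 0 40;-0.02 0.337 0.015 0 0 0 40'>/dev/null; python3 plan.py .5885 -.272 .004 20
```

```text
t 29.13 p [ 0.5879 -0.2726  0.0022] F [ 0.3 -0.4 -0.8] gap 0.0372 q [ 0.47  0.88 -0.14  1.67  0.19  0.6   0.58]
mm 2.0 deg 0.5
ROW 0.004 -0.009 0.002 0.005 0.003 0.006
```

```bash
python3 -m crank '0.003 -0.005 0.002 0 0 0 0;0.003 -0.005 0.002 0 0 0 0;0.003 -0.005 0.002 0 0 0 0;0.003 -0.005 0.002 0 0 0 0;0.003 -0.005 0.002 0 0 0 0'; python3 -m crank '0 -0.15 0 0 0 0 0;0 -0.35 0 0 0 0 0;0 -0.55 0 0 0 0 0;0 -0.7 0 0 0 0 0;0 -0.85 0 0 0 0 0'; python3 plan.py .44 -.28 .19 60
```

```text
time: 29.55
position: [0.5901, -0.2727, 0.0056]
orientation: [0.699, 0.127, -0.12, -0.694]
force: [0.4, 0.3, 3.7]
finger_gap: 0.0194
time: 29.97
position: [0.5878, -0.2717, 0.1771]
orientation: [0.699, 0.127, -0.12, -0.694]
force: [0.9, 0.5, -1.0]
finger_gap: 0.0196
t 29.97 p [ 0.5878 -0.2717  0.1771] F [ 0.9  0.5 -1. ] gap 0.0196 q [ 0.5   0.65 -0.19  1.56  0.14  0.93  0.62]
mm 148.6 deg 39.9
ROW 1/2 share -0.354 -0.036 0.107 0.005 -0.332 0.002
```

```bash
python3 -m crank '-0.15 0 0.05 0 -0.12 0 0;-0.3 -0.03 0.1 0 -0.24 0 0;-0.45 -0.06 0.15 0 -0.36 0 0;-0.6 -0.06 0.2 0 -0.48 0 0;-0.7 -0.06 0.21 0 -0.59 0 0'>/dev/null; python3 plan.py .36 -.21 .187 75 4 0
```

```text
t 30.38 p [ 0.4381 -0.2799  0.1858] F [ 0.1 -0.5 -0.1] gap 0.0195 q [ 0.78  0.49 -0.38  1.9   0.25  0.79  1.24]
mm 104.8 deg 19.4
ROW 0.070 -0.011 0.519 -0.053 -0.318 -0.029
```

```bash
python3 -m crank '0.07 0 0.2 -0.02 -0.1 -0.02 0;0.07 0 0.4 -0.04 -0.2 -0.03 0;0.07 0 0.52 -0.053 -0.32 -0.03 0;0.07 0 0.52 -0.053 -0.32 -0.03 0'>/dev/null; python3 plan.py .343 -.05 .187 84 5 0
```

```text
t 30.72 p [ 0.3569 -0.207   0.1837] F [ 0.1 -0.3 -0.1] gap 0.0193 q [ 0.89  0.34 -0.53  2.2   0.25  0.6   1.5 ]
mm 157.7 deg 9.0
ROW 0.741 -0.020 0.269 -0.021 -0.149 -0.002
```

```bash
python3 -m crank '0.2 0 0.12 -0.02 -0.05 0 0;0.4 -0.02 0.2 -0.02 -0.1 0 0;0.6 -0.02 0.27 -0.02 -0.15 0 0;0.74 -0.02 0.27 -0.02 -0.15 0 0;0.74 -0.02 0.27 -0.02 -0.15 0 0'>/dev/null; python3 plan.py .36 .08 .187 75 4 0
```

```text
t 31.13 p [ 0.3529 -0.0468  0.1886] F [ 0.3  1.  -0.5] gap 0.0196 q [ 0.56  0.24 -0.6   2.36  0.28  0.51  1.2 ]
mm 127.1 deg 9.5
ROW 0.635 0.011 0.028 0.027 0.156 0.004
```

```bash
python3 -m crank '0.2 0 0.05 0 0.02 0 0;0.4 0 0.05 0.01 0.06 0 0;0.55 0 0.04 0.02 0.12 0 0;0.66 0.01 0 0.027 0.17 0 0;0.66 0.01 0 0.027 0.17 0 0'>/dev/null; python3 plan.py .43 .17 .175 40; 
```

```text
t 31.55 p [0.369  0.0834 0.1873] F [-0.2 -0.2  0.9] gap 0.0192 q [ 0.14  0.28 -0.56  2.29  0.32  0.57  0.62]
mm 106.6 deg 34.0
ROW 0.499 0.086 -0.166 0.054 0.562 0.043
```

```bash
python3 - <<'E'
from h import *
for cam in("top","side"):
    p,d=camera(cam);P=pts(cam,d,np.ones(d.shape,bool))
    for z0 in (.05,.1,.15,.2,.3,.4,.5):
        o=[]
        for x in (.45,.5,.55,.6,.65):
            a=P[(abs(P[:,0]-x)<.025)&(P[:,2]>z0)&(P[:,2]<z0+.05)&(P[:,1]>.33)&(P[:,1]<.7)]
            o.append((len(a),round(float(a[:,1].min()),3) if len(a)>3 else None))
        print(cam,z0,o)
E
```

```text
top 0.05 [(324, 0.33), (1003, 0.39), (465, 0.389), (346, 0.388), (1001, 0.388)]
top 0.1 [(0, None), (166, 0.423), (540, 0.383), (293, 0.424), (74, 0.422)]
top 0.15 [(0, None), (0, None), (168, 0.448), (52, 0.448), (0, None)]
top 0.2 [(0, None), (0, None), (203, 0.448), (59, 0.448), (0, None)]
top 0.3 [(0, None), (0, None), (15, 0.461), (0, None), (0, None)]
top 0.4 [(0, None), (550, 0.422), (661, 0.405), (486, 0.407), (36, 0.434)]
top 0.5 [(0, None), (242, 0.388), (420, 0.388), (437, 0.388), (462, 0.388)]
side 0.05 [(220, 0.428), (377, 0.442), (77, 0.475), (8, 0.56), (0, None)]
side 0.1 [(0, None), (92, 0.459), (190, 0.461), (0, None), (0, None)]
side 0.15 [(0, None), (0, None), (105, 0.458), (0, None), (0, None)]
side 0.2 [(0, None), (0, None), (156, 0.451), (0, None), (0, None)]
side 0.3 [(0, None), (0, None), (155, 0.457), (12, 0.462), (0, None)]
side 0.4 [(0, None), (214, 0.42), (413, 0.418), (270, 0.447), (26, 0.488)]
side 0.5 [(0, None), (505, 0.387), (44, 0.385), (0, None), (0, None)]
```

```bash
python3 -m crank '0.17 0.03 -0.06 0.05 0.12 0.04 0;0.34 0.06 -0.12 0.05 0.24 0.04 0;0.5 0.086 -0.166 0.054 0.36 0.043 0;0.5 0.086 -0.166 0.054 0.48 0.043 0;0.5 0.086 -0.166 0.054 0.57 0.043 0'>/dev/null; python3 plan.py .50 .20 .18 8; 
```

```text
t 32.07 p [0.4271 0.1649 0.1727] F [-0.6  0.4  0.7] gap 0.0194 q [-0.15  0.43 -0.38  2.06  0.24  0.7  -0.01]
mm 81.2 deg 31.0
ROW 0.393 -0.039 -0.093 0.000 0.516 -0.007
```

```bash
python3 -m crank '0.13 -0.04 -0.03 0 0.12 0 0;0.26 -0.04 -0.06 0 0.24 0 0;0.39 -0.04 -0.093 0 0.36 0 0;0.39 -0.04 -0.093 0 0.48 0 0;0.39 -0.04 -0.093 0 0.52 0 0'>/dev/null; python3 plan.py .5355 .2177 .10 -5.85; 
```

```text
t 32.48 p [0.4998 0.1984 0.1805] F [-0.4 -0.1  0.5] gap 0.0196 q [-0.28  0.51 -0.22  1.85  0.15  0.81 -0.44]
mm 90.1 deg 13.5
ROW 0.192 0.401 0.073 0.004 0.225 -0.005
```

```bash
python3 -m crank '0.1 0 0.03 0 0.12 0 0;0.19 0.05 0.073 0 0.22 0 0;0.19 0.15 0.073 0 0.225 0 0;0.19 0.28 0.073 0 0.225 0 0;0.19 0.4 0.073 0 0.225 0 0'>/dev/null; python3 -m crank '0 0 0 0 0 0 0;0 0 0 0 0 0 0'>/dev/null;python3 - <<'E'
from h import *
cal=get_calibration("wrist");p,d=camera("wrist");cv2.imwrite("pics/m1.png",p[:,:,::-1])
m=np.ones(d.shape,bool); P=pts("wrist",d,m,cal); v,u=np.nonzero(d>0)
hsv=cv2.cvtColor(p,cv2.COLOR_RGB2HSV)[v,u]
w=(hsv[:,1]<50)&(hsv[:,2]>110)&(P[:,2]>.055)&(P[:,2]<.072)
rim=P[w&(P[:,0]>.38)&(P[:,0]<.6)&(P[:,1]>.17)&(P[:,1]<.36)]; print(len(rim),cv2.minAreaRect((rim[:,:2]*1000).astype(np.float32)))
E
python3 plan.py .5355 .2177 .038 -5.85; 
```

```text
8441 ((482.40045166015625, 264.8072509765625), (122.96720123291016, 179.6605987548828), 84.0272445678711)
t 33.12 p [0.5339 0.2181 0.101 ] F [0.3 1.2 0.3] gap 0.019 q [-0.35  0.66 -0.13  1.81  0.13  0.68 -0.66]
mm 63.0 deg 0.5
ROW 0.010 0.315 0.000 0.004 0.006 -0.005
```

```bash
python3 -m crank '0.008 0.08 0.005 0 0 0 0;0.008 0.16 0.005 0 0 0 0;0.008 0.24 0.005 0 0 0 0;0.008 0.28 0.005 0 0 0 0;0.008 0.31 0.005 0 0 0 0'; python3 -m crank '0 0 0 0 0 0 0;0 0 0 0 0 0 28;0 0 0 0 0 0 28;0 0 0 0 0 0 28;0 0 0 0 0 0 28'; python3 -m crank '0 -0.02 0 0 0 0 28;0 -0.15 0 0 0 0 28;0 -0.35 0 0 0 0 60;0 -0.55 0 0 0 0 100;0 -0.7 0 0 0 0 100'; python3 - <<'E'
from h import *
p,d=camera("wrist"); cv2.imwrite("pics/m2.png",p[:,:,::-1])
E
python3 plan.py .43 .16 .18 39
```

```text
time: 33.53
position: [0.5355, 0.2198, 0.0391]
orientation: [0.707, -0.035, 0.032, -0.705]
force: [0.2, -0.3, 0.1]
finger_gap: 0.0192
time: 33.95
position: [0.5351, 0.2202, 0.0391]
orientation: [0.708, -0.035, 0.032, -0.705]
force: [-0.2, 0.1, 0.2]
finger_gap: 0.0262
time: 34.37
position: [0.5362, 0.221, 0.1818]
orientation: [0.707, -0.034, 0.032, -0.705]
force: [-0.0, -0.1, 0.3]
finger_gap: 0.0429
t 34.42 p [0.5395 0.2225 0.1872] F [1.3 0.5 3.9] gap 0.0469 q [-0.34  0.55 -0.15  1.73  0.11  0.86 -0.63]
mm 126.3 deg 44.4
ROW 1/2 share -0.258 0.016 -0.181 0.000 -0.370 0.003
```

Both nuts sit on the margins (153,204) and (281,202). Back for the gears.

```bash
python3 -m crank '-0.15 0 -0.12 0 -0.12 0 100;-0.3 0.03 -0.24 0 -0.24 0 100;-0.45 0.03 -0.36 0 -0.36 0 100;-0.516 0.03 -0.36 0 -0.48 0 100;-0.516 0.03 -0.36 0 -0.59 0 100'>/dev/null; python3 plan.py .37 .09 .185 65 3 0
```

```text
t 34.83 p [0.422  0.1567 0.1735] F [ 0.1  0.2 -0.3] gap 0.0804 q [-0.17  0.42 -0.34  2.07  0.21  0.69 -0.12]
mm 85.3 deg 34.8
ROW -0.394 -0.053 -0.156 -0.040 -0.576 -0.044
```

```bash
python3 -m crank '-0.13 -0.02 -0.05 0 -0.12 0 100;-0.26 -0.05 -0.1 0 -0.24 0 100;-0.39 -0.05 -0.15 -0.036 -0.36 -0.034 100;-0.39 -0.05 -0.15 -0.036 -0.48 -0.034 100;-0.39 -0.05 -0.15 -0.036 -0.58 -0.034 100'>/dev/null;  python3 plan.py .343 -.02 .187 84 5 0
```

```text
t 35.25 p [0.3715 0.0917 0.1841] F [0.1 0.2 0.4] gap 0.0938 q [ 0.07  0.3  -0.51  2.26  0.3   0.6   0.47]
mm 115.4 deg 19.0
ROW -0.567 -0.018 -0.106 -0.037 -0.314 -0.015
```

```bash
python3 -m crank '-0.17 -0.02 -0.1 -0.03 -0.1 0 100;-0.34 -0.02 -0.106 -0.03 -0.2 0 100;-0.54 -0.02 -0.106 -0.03 -0.31 0 100;-0.567 -0.02 -0.106 -0.03 -0.31 0 100'>/dev/null;  python3 plan.py .345 -.16 .187 84 5 0
```

```text
t 35.58 p [ 0.3417 -0.0214  0.1866] F [-1.  -0.1 -0.2] gap 0.0939 q [ 0.46  0.23 -0.59  2.37  0.3   0.53  1.08]
mm 138.7 deg 1.2
ROW -0.687 0.009 -0.095 -0.012 -0.008 -0.014
```

```bash
python3 -m crank '-0.2 0 -0.06 0 0 0 100;-0.4 0 -0.095 0 0 0 100;-0.6 0 -0.095 0 0 0 100;-0.687 0 -0.095 0 0 0 100'>/dev/null;  python3 -m crank '-0.6 -0.02 -0.1 0 0.1 0 100;-0.6 -0.02 -0.25 0 0.2 0 100;-0.6 -0.02 -0.4 0.04 0.3 0 100;-0.6 -0.02 -0.55 0.083 0.42 0 100;-0.6 -0.02 -0.55 0.083 0.54 0 100'>/dev/null; python3 plan.py .55 -.325 .2 22
```

```text
t 36.33 p [ 0.4495 -0.2928  0.2021] F [ 1.2  0.  -0.1] gap 0.0939 q [ 0.79  0.49 -0.37  1.82  0.2   0.87  1.22]
mm 105.6 deg 29.1
ROW 0.190 0.009 -0.492 -0.013 0.485 0.014
```

```bash
python3 -m crank '0.1 0 -0.2 0 0.12 0 100;0.19 0 -0.4 0 0.24 0 100;0.19 0 -0.49 0 0.36 0 100;0.19 0 -0.49 0 0.485 0 100;0.19 0 -0.49 0 0.485 0 100'>/dev/null;python3 -m crank '0 0 0 0 0 0 100'>/dev/null; cat > look.py <<'E'
import sys
from h import *
cal=get_calibration("wrist");p,d=camera("wrist"); cv2.imwrite("pics/"+sys.argv[1]+".png",p[:,:,::-1])
print(tcp()[0].round(4))
for n in ("gear_a",):
  for r in outline_of("wrist",n):
    P=pts("wrist",d,r["mask"],cal); P=P[(P[:,2]>.008)&(P[:,2]<.02)] 
    if len(P)>50: print(n,round(r["conf"],2),np.round(r["rect"]),np.median(P,0).round(4),len(P),((np.percentile(P,1,axis=0)+np.percentile(P,99,axis=0))/2).round(4),cv2.minEnclosingCircle((P[:,:2]*1000).astype(np.float32)))
E
python3 look.py n1
```

```text
[ 0.542  -0.3192  0.2003]
gear_a 0.94 [279. 192. 331. 246.] [ 0.5734 -0.3308  0.0122] 1895 [ 0.5734 -0.3315  0.0119] ((573.6204833984375, -332.5769348144531), 29.694910049438477)
gear_a 0.86 [183. 174. 240. 231.] [ 0.4813 -0.353   0.0126] 1964 [ 0.4813 -0.3535  0.0114] ((481.958984375, -353.961181640625), 30.000234603881836)
gear_a 0.63 [172.  19. 234.  87.] [ 0.4205 -0.2222  0.0126] 2663 [ 0.421  -0.2229  0.0116] ((420.5567321777344, -222.79135131835938), 29.895191192626953)
```

```bash
python3 plan.py .5735 -.332 .06 20; python3 -m crank '0.13 0.2 0.1 0 0.04 0 76;0.13 0.4 0.1 0 0.04 0 76;0.13 0.55 0.1 0 0.04 0 76;0.13 0.7 0.1 0 0.04 0 76;0.13 0.7 0.1 0 0.04 0 76'>/dev/null; python3 -m crank '0 0 0 0 0 0 76;0 0 0 0 0 0 76'>/dev/null;python3 plan.py .5735 -.332 .004 20;python3 look.py n2
```

```text
t 36.93 p [ 0.5419 -0.3193  0.2004] F [0.6 0.1 0.5] gap 0.094 q [ 0.63  0.62 -0.21  1.56  0.13  0.99  0.77]
mm 144.5 deg 2.9
ROW 0.118 0.700 -0.134 -0.021 0.044 0.004
t 37.52 p [ 0.5596 -0.2891  0.0629] F [1.2 0.1 1.2] gap 0.0716 q [ 0.55  0.78 -0.17  1.68  0.16  0.7   0.65]
mm 74.2 deg 1.2
ROW -0.010 0.290 -0.231 -0.019 0.001 0.006
[ 0.5601 -0.2893  0.0635]
gear_a 0.87 [ 94. 233. 174. 317.] [ 0.4752 -0.3436  0.0125] 2668 [ 0.4742 -0.3512  0.0112] ((480.0502624511719, -352.307861328125), 28.78369903564453)
gear_a 0.76 [237. 251. 321. 322.] [ 0.571  -0.3271  0.0123] 3942 [ 0.5735 -0.3289  0.0116] ((573.6870727539062, -332.3853759765625), 29.856992721557617)
gear_a 0.76 [ 46.   1. 151. 108.] [ 0.4204 -0.2219  0.0126] 7173 [ 0.4207 -0.2229  0.0114] ((420.19195556640625, -222.53060913085938), 30.29290008544922)
```

```bash
python3 -m crank '-0.01 0 -0.15 -0.019 0 0 76;-0.01 0 -0.23 -0.019 0 0 76;-0.01 0 -0.23 -0.019 0 0 76;-0.01 0 -0.23 -0.019 0 0 76'>/dev/null; python3 plan.py .5735 -.332 .004 20
```

```text
t 37.95 p [ 0.5731 -0.3333  0.0616] F [-0.2 -0.9 -0.5] gap 0.0715 q [ 0.58  0.81 -0.17  1.6   0.17  0.74  0.69]
mm 57.6 deg 0.3
ROW 0.002 0.288 0.006 0.001 -0.001 0.006
```

```bash
python3 -m crank '0 0.1 0.006 0 0 0 76;0 0.18 0.006 0 0 0 76;0 0.25 0.006 0 0 0 76;0 0.28 0.006 0 0 0 76;0 0.288 0.006 0 0 0 76'; python3 -m crank '0 0 0 0 0 0 40;0 0 0 0 0 0 0;0 0 0 0 0 0 0;0 0 0 0 0 0 0;0 0 0 0 0 0 0'
```

```text
time: 38.37
position: [0.5716, -0.3296, 0.0013]
orientation: [-0.695, -0.124, 0.123, 0.698]
force: [-0.3, -0.8, -0.6]
finger_gap: 0.0717
time: 38.78
position: [0.5729, -0.3311, 0.0031]
orientation: [-0.696, -0.125, 0.121, 0.697]
force: [0.3, -0.8, 1.9]
finger_gap: 0.0583
```

```bash
python3 -m crank '0 -0.05 0 0 0 0 0;0 -0.2 0 0 0 0 0;0 -0.4 0 0 0 0 0;0 -0.6 0 0 0 0 0;0 -0.8 0 0 0 0 0'; python3 plan.py .44 -.29 .19 60; python3 look.py n3
```

```text
time: 39.2
position: [0.5712, -0.3311, 0.1646]
orientation: [-0.695, -0.124, 0.122, 0.697]
force: [0.4, -0.9, -1.6]
finger_gap: 0.0579
t 39.2 p [ 0.5712 -0.3311  0.1646] F [ 0.4 -0.9 -1.6] gap 0.0579 q [ 0.59  0.69 -0.19  1.53  0.14  0.94  0.71]
mm 139.8 deg 39.9
ROW 1/2 share -0.273 -0.064 0.209 -0.000 -0.333 0.002
[ 0.5761 -0.3335  0.1738]
gear_a 0.98 [150. 156. 213. 220.] [ 0.4812 -0.3532  0.0126] 2567 [ 0.4815 -0.354   0.0115] ((481.0585632324219, -354.43206787109375), 30.032007217407227)
gear_a 0.89 [120.   3. 192.  60.] [ 0.4246 -0.229   0.0126] 2766 [ 0.4213 -0.2276  0.0115] ((420.48175048828125, -223.20086669921875), 30.070344924926758)
```

Gear held, level. Carry across.

```bash
python3 -m crank '-0.1 -0.03 0.08 0 -0.12 0 0;-0.22 -0.06 0.16 0 -0.24 0 0;-0.34 -0.09 0.25 0 -0.36 0 0;-0.46 -0.12 0.34 0 -0.48 0 0;-0.55 -0.13 0.42 0 -0.59 0 0'>/dev/null; python3 plan.py .36 -.21 .19 75 4 0
```

```text
t 39.72 p [ 0.4369 -0.2899  0.1886] F [ 0.2  0.2 -1.6] gap 0.0581 q [ 0.8   0.49 -0.39  1.88  0.24  0.82  1.26]
mm 110.9 deg 19.6
ROW 0.114 -0.007 0.543 -0.060 -0.321 -0.025
```

```bash
python3 -m crank '0.1 0 0.2 -0.02 -0.1 -0.02 0;0.114 0 0.38 -0.04 -0.2 -0.025 0;0.114 0 0.5 -0.06 -0.32 -0.025 0;0.114 0 0.56 -0.06 -0.32 -0.025 0'>/dev/null; python3 plan.py .343 -.07 .19 84 5 0
```

```text
t 40.05 p [ 0.355  -0.2053  0.1875] F [-0.3 -0.1 -1.1] gap 0.0584 q [ 0.9   0.33 -0.53  2.21  0.25  0.6   1.5 ]
mm 135.8 deg 9.1
ROW 0.638 -0.016 0.232 -0.020 -0.150 -0.003
```

```bash
python3 -m crank '0.2 0 0.12 -0.02 -0.05 0 0;0.4 -0.016 0.2 -0.02 -0.1 0 0;0.55 -0.016 0.24 -0.02 -0.15 0 0;0.638 -0.016 0.25 -0.02 -0.15 0 0;0.638 -0.016 0.25 -0.02 -0.15 0 0'>/dev/null; python3 plan.py .345 .06 .19 80 4 0
```

```text
t 40.47 p [ 0.3457 -0.0684  0.1907] F [-0.3  0.4 -0.9] gap 0.0586 q [ 0.63  0.23 -0.61  2.36  0.27  0.52  1.28]
mm 128.4 deg 4.3
ROW 0.638 0.001 0.070 0.022 0.067 -0.000
```

```bash
python3 -m crank '0.2 0 0.06 0 0 0 0;0.4 0 0.08 0.01 0 0 0;0.55 0 0.07 0.02 0.06 0 0;0.638 0 0.07 0.022 0.067 0 0;0.638 0 0.07 0.022 0.067 0 0'>/dev/null; python3 plan.py; python3 - <<'E'
from sim import *
W=lambda x,y,z,*a:(np.array([x,y,z]),TT(*a))
follow(qn,[W(.40,.20,.2,84),W(.50,.27,.2,84),W(.536,.268,.2,84),W(.536,.268,.12,84),W(.536,.268,.05,84)])
print();follow(qn,[W(.43,.16,.19,60),W(.50,.24,.19,70),W(.536,.268,.17,84),W(.536,.268,.12,84),W(.536,.268,.05,84)])
print();follow(qn,[W(.429,.28,.2,84),W(.429,.28,.05,84)])
E
```

```text
t 40.88 p [0.3474 0.0598 0.1901] F [ 0.4 -0.2 -0.5] gap 0.0585 q [ 0.24  0.24 -0.62  2.34  0.31  0.56  0.78]
67
to [0.4 0.2 0.2] q [-0.06  0.41 -0.64  2.05  0.34  0.78  0.57] limmargin 0.42 worst 0.031 body-spokes elbow [ 0.23 -0.01  0.83]
to [0.5  0.27 0.2 ] q [-0.16  0.58 -0.59  1.75  0.39  0.94  0.55] limmargin 0.66 worst 0.045 fore-head elbow [0.31 0.03 0.78]
to [0.536 0.268 0.2  ] q [-0.15  0.62 -0.59  1.66  0.4   0.98  0.59] limmargin 0.66 worst 0.027 fore-head elbow [0.33 0.03 0.77]
to [0.536 0.268 0.12 ] q [-0.18  0.71 -0.53  1.74  0.47  0.82  0.53] limmargin 0.59 worst 0.014 fore-head elbow [0.37 0.04 0.74]
to [0.536 0.268 0.05 ] q [-0.22  0.8  -0.47  1.78  0.54  0.69  0.47] limmargin 0.46 worst 0.014 fore-head elbow [0.4  0.07 0.7 ]

to [0.43 0.16 0.19] q [-0.05  0.42 -0.51  2.04  0.29  0.75  0.32] limmargin 0.43 worst 0.026 body-spokes elbow [ 0.23 -0.01  0.83]
to [0.5  0.24 0.19] q [-0.15  0.56 -0.53  1.8   0.35  0.88  0.38] limmargin 0.65 worst 0.044 fore-head elbow [0.3  0.02 0.79]
to [0.536 0.268 0.17 ] q [-0.16  0.65 -0.57  1.69  0.43  0.92  0.57] limmargin 0.68 worst 0.019 fore-head elbow [0.34 0.03 0.76]
to [0.536 0.268 0.12 ] q [-0.18  0.71 -0.54  1.74  0.47  0.82  0.53] limmargin 0.59 worst 0.012 fore-head elbow [0.37 0.04 0.74]
to [0.536 0.268 0.05 ] q [-0.22  0.8  -0.48  1.78  0.54  0.69  0.47] limmargin 0.46 worst 0.012 fore-head elbow [0.4  0.06 0.7 ]

to [0.429 0.28  0.2  ] q [-0.21  0.5  -0.62  1.89  0.37  0.86  0.45] limmargin 0.58 worst 0.033 body-spokes elbow [0.27 0.03 0.81]
to [0.429 0.28  0.05 ] q [-0.34  0.71 -0.44  2.02  0.58  0.53  0.27] limmargin 0.3 worst 0.042 fore-greenhd elbow [0.35 0.1  0.74]
```

```bash
python3 - <<'E'
from sim import *
W=lambda x,y,z,*a:(np.array([x,y,z]),TT(*a))
follow(qn,[W(.43,.17,.19,40),W(.48,.20,.19,0),W(.52,.25,.19,-48),W(.536,.268,.17,-96),W(.536,.268,.12,-96),W(.536,.268,.05,-96)])
E
```

```text
67
to [0.43 0.17 0.19] q [-0.13  0.41 -0.42  2.03  0.24  0.75  0.  ] limmargin 0.44 worst 0.027 body-spokes elbow [0.23 0.   0.83]
to [0.48 0.2  0.19] q [-0.3   0.47 -0.22  1.89  0.14  0.79 -0.59] limmargin 0.56 worst 0.071 fore-head elbow [0.25 0.05 0.82]
to [0.52 0.25 0.19] q [-0.51  0.54  0.02  1.75 -0.02  0.85 -1.32] limmargin 0.62 worst 0.074 fore-greenhd elbow [0.26 0.12 0.8 ]
to [0.536 0.268 0.17 ] q [-0.67  0.61  0.26  1.71 -0.19  0.85 -2.01] limmargin 0.62 worst 0.058 fore-greenhd elbow [0.26 0.18 0.78]
to [0.536 0.268 0.12 ] q [-0.66  0.67  0.24  1.75 -0.22  0.74 -1.99] limmargin 0.51 worst 0.059 fore-greenhd elbow [0.29 0.19 0.76]
to [0.536 0.268 0.05 ] q [-0.63  0.77  0.2   1.8  -0.24  0.6  -1.96] limmargin 0.37 worst 0.068 body-green elbow [0.32 0.21 0.72]
```

```bash
python3 plan.py .43 .17 .195 46; python3 -m crank '0.2 0 -0.1 0 0.12 0.03 0;0.4 -0.01 -0.2 0.05 0.24 0.03 0;0.55 -0.01 -0.28 0.06 0.36 0.03 0;0.6 -0.01 -0.3 0.06 0.48 0.03 0;0.6 -0.01 -0.3 0.06 0.57 0.03 0'>/dev/null; python3 plan.py .48 .20 .195 10
```

```text
t 40.88 p [0.3474 0.0598 0.1901] F [ 0.4 -0.2 -0.5] gap 0.0585 q [ 0.24  0.24 -0.62  2.34  0.31  0.56  0.78]
mm 137.8 deg 34.1
ROW 0.615 0.006 -0.310 0.061 0.565 0.033
t 41.3 p [0.4301 0.1672 0.1972] F [ 0.7 -0.5 -0.1] gap 0.0584 q [-0.09  0.4  -0.46  2.03  0.25  0.76  0.1 ]
mm 59.8 deg 36.0
ROW 1/2 share 0.146 0.006 -0.033 -0.001 0.300 0.002
```

```bash
python3 -m crank '0.1 0 -0.02 0 0.12 0 0;0.2 0 -0.04 0 0.24 0 0;0.29 0 -0.066 0 0.36 0 0;0.29 0 -0.066 0 0.48 0 0;0.29 0 -0.066 0 0.59 0 0'>/dev/null; python3 plan.py .52 .24 .195 -26
```

```text
t 41.72 p [0.4769 0.195  0.1965] F [-1.3  0.  -1.4] gap 0.0586 q [-0.25  0.46 -0.27  1.89  0.17  0.81 -0.43]
mm 62.4 deg 36.5
ROW 1/2 share 0.126 0.003 0.091 0.001 0.304 -0.000
```

```bash
python3 -m crank '0.1 0 0.06 0 0.12 0 0;0.2 0 0.12 0 0.24 0 0;0.25 0 0.18 0 0.36 0 0;0.25 0 0.18 0 0.48 0 0;0.25 0 0.18 0 0.59 0 0'>/dev/null; python3 plan.py .536 .268 .185 -61
```

```text
t 42.13 p [0.5188 0.2401 0.1963] F [-0.2 -0.1 -1.7] gap 0.0586 q [-0.42  0.53 -0.1   1.75  0.06  0.87 -0.98]
mm 34.7 deg 36.1
ROW 1/2 share 0.010 0.028 0.081 0.001 0.301 -0.000
```

```bash
python3 -m crank '0.01 0.02 0.08 0 0.12 0 0;0.02 0.05 0.16 0 0.24 0 0;0.02 0.056 0.16 0 0.36 0 0;0.02 0.056 0.16 0 0.48 0 0;0.02 0.056 0.16 0 0.59 0 0'>/dev/null; python3 plan.py .536 .268 .15 -95.9
```

```text
t 42.55 p [0.5354 0.2665 0.185 ] F [ 0.6 -0.7 -1. ] gap 0.0585 q [-0.56  0.58  0.08  1.69 -0.05  0.88 -1.51]
mm 35.1 deg 35.6
ROW -0.005 0.175 0.007 0.002 0.593 0.002
```

```bash
python3 -m crank '0 0.03 0.007 0 0.12 0 0;0 0.06 0.007 0 0.24 0 0;0 0.1 0.007 0 0.36 0 0;0 0.15 0.007 0 0.48 0 0;0 0.175 0.007 0 0.593 0 0'>/dev/null; python3 -m crank '0 0 0 0 0 0 0;0 0 0 0 0 0 0' >/dev/null; python3 plan.py .536 .268 .10 -95.9; python3 - <<'E'
from h import *
cal=get_calibration("wrist");p,d=camera("wrist");cv2.imwrite("pics/o1.png",p[:,:,::-1])
p,d=camera("side");cv2.imwrite("pics/o2.png",cv2.resize(p[60:300,80:320,::-1],(600,600)))
E
```

```text
t 43.13 p [0.5364 0.2678 0.1504] F [-0.4  0.2 -1.4] gap 0.0583 q [-0.66  0.63  0.24  1.72 -0.2   0.81 -1.99]
mm 50.4 deg 0.5
ROW -0.001 0.252 -0.002 0.001 0.009 0.002
```

```bash
python3 plan.py .5362 .2691 .050 -95.9; python3 -m crank '-0.006 0.1 0 0 0.01 0 0;-0.006 0.2 0 0 0.01 0 0;-0.006 0.3 0 0 0.01 0 0;-0.006 0.4 0 0 0.01 0 0;-0.006 0.48 0 0 0.01 0 0'; python3 -m crank '0 0.02 0 0 0 0 0;0 0.02 0 0 0 0 0;0 0.02 0 0 0 0 0'; python3 plan.py .5362 .2691 .050 -95.9
```

```text
t 43.23 p [0.5368 0.2689 0.1511] F [ 1.   1.  -0.6] gap 0.058 q [-0.66  0.63  0.24  1.72 -0.2   0.81 -1.99]
mm 101.1 deg 0.5
ROW -0.001 0.506 -0.003 -0.000 0.009 0.000
time: 43.65
position: [0.5363, 0.2706, 0.0541]
orientation: [-0.473, 0.525, -0.525, 0.473]
force: [-0.2, 0.0, -0.7]
finger_gap: 0.0586
time: 43.9
position: [0.537, 0.271, 0.0516]
orientation: [0.473, -0.526, 0.526, -0.473]
force: [-0.2, -0.5, -0.4]
finger_gap: 0.0587
t 43.9 p [0.537  0.271  0.0516] F [-0.2 -0.5 -0.4] gap 0.0587 q [-0.64  0.77  0.2   1.79 -0.24  0.61 -1.97]
mm 2.6 deg 0.2
ROW 0.010 0.008 -0.003 -0.001 -0.003 -0.001
```

```bash
python3 -m crank '0.008 0.005 0 0 0 0 0;0.01 0.008 0 0 0 0 0;0.01 0.008 0 0 0 0 68;0.01 0.008 0 0 0 0 68;0.01 0.008 0 0 0 0 68'; python3 -m crank '0 -0.05 0 0 0 0 68;0 -0.15 0 0 0 0 68;0 -0.3 0 0 0 0 68;0 -0.5 0 0 0 0 68;0 -0.65 0 0 0 0 90'; python3 - <<'E'
from h import *
cal=get_calibration("wrist");p,d=camera("wrist");cv2.imwrite("pics/o3.png",p[:,:,::-1])
E
python3 plan.py
```

```text
time: 44.32
position: [0.5363, 0.2692, 0.0497]
orientation: [0.473, -0.526, 0.526, -0.473]
force: [-0.4, -0.2, 0.3]
finger_gap: 0.064
time: 44.73
position: [0.5366, 0.2691, 0.1825]
orientation: [0.472, -0.526, 0.526, -0.473]
force: [0.1, 0.4, 0.4]
finger_gap: 0.0679
t 44.78 p [0.5402 0.2706 0.1882] F [1.6 0.1 3.1] gap 0.0713 q [-0.68  0.59  0.26  1.69 -0.19  0.88 -2.01]
```

```bash
python3 -m crank '0 0 0 0 -0.12 0 100;0 0 0 0 -0.24 0 100;0 0 0 0 -0.36 0 100;0 0 0 0 -0.48 0 100;0 0 0 0 -0.59 0 100'>/dev/null; python3 plan.py .51 .23 .19 -26
```

```text
t 45.2 p [0.5361 0.269  0.1799] F [-0.3 -0.6 -0.1] gap 0.0939 q [-0.56  0.58  0.08  1.69 -0.06  0.87 -1.51]
mm 48.0 deg 34.3
ROW 0.105 -0.050 -0.210 -0.000 -0.572 0.000
```

```bash
python3 -m crank '0.05 -0.04 -0.1 0 -0.12 0 100;0.1 -0.05 -0.21 0 -0.24 0 100;0.1 -0.05 -0.21 0 -0.36 0 100;0.1 -0.05 -0.21 0 -0.48 0 100;0.1 -0.05 -0.21 0 -0.58 0 100'>/dev/null; python3 plan.py .47 .19 .19 8;
```

```text
t 45.62 p [0.5093 0.2305 0.1901] F [ 0.3 -0.7 -0.7] gap 0.0942 q [-0.42  0.52 -0.09  1.79  0.06  0.84 -0.98]
mm 56.4 deg 33.6
ROW -0.090 0.001 -0.268 -0.000 -0.560 0.001
```

```bash
python3 -m crank '-0.05 0 -0.15 0 -0.12 0 100;-0.09 0 -0.27 0 -0.24 0 100;-0.09 0 -0.27 0 -0.36 0 100;-0.09 0 -0.27 0 -0.48 0 100;-0.09 0 -0.27 0 -0.58 0 100'>/dev/null; python3 plan.py .41 .14 .185 44 2 0
```

```text
t 46.03 p [0.4695 0.1897 0.19  ] F [-0.1 -0.6  0.7] gap 0.094 q [-0.25  0.45 -0.26  1.93  0.16  0.78 -0.45]
mm 77.7 deg 34.8
ROW -0.333 0.025 -0.198 -0.014 -0.580 -0.030
```

```bash
python3 -m crank '-0.12 0.02 -0.08 0 -0.12 0 100;-0.24 0.025 -0.14 0 -0.24 0 100;-0.33 0.025 -0.2 0 -0.36 0 100;-0.33 0.025 -0.2 -0.014 -0.48 -0.03 100;-0.33 0.025 -0.2 -0.014 -0.58 -0.03 100'>/dev/null; python3 plan.py .35 .03 .187 80 5 0
```

```text
t 46.45 p [0.4088 0.1391 0.1848] F [-0.5 -0.1  0.4] gap 0.0938 q [-0.08  0.36 -0.43  2.14  0.27  0.66  0.07]
mm 124.0 deg 36.1
ROW 1/2 share -0.295 -0.010 -0.094 -0.022 -0.300 -0.012
```

```bash
python3 -m crank '-0.15 0 -0.06 0 -0.12 0 100;-0.3 -0.02 -0.12 -0.02 -0.24 -0.01 100;-0.45 -0.02 -0.17 -0.03 -0.36 -0.02 100;-0.59 -0.02 -0.19 -0.044 -0.48 -0.024 100;-0.59 -0.02 -0.19 -0.044 -0.59 -0.024 100'>/dev/null; python3 plan.py .345 -.11 .187 84 5 0
```

```text
t 46.87 p [0.3458 0.0266 0.1857] F [-1.6 -0.8 -0.2] gap 0.0938 q [ 0.32  0.24 -0.6   2.37  0.32  0.52  0.84]
mm 136.6 deg 4.8
ROW -0.671 -0.003 -0.124 -0.005 -0.080 -0.006
```

```bash
python3 -m crank '-0.2 0 -0.06 0 -0.04 0 100;-0.4 0 -0.124 0 -0.08 0 100;-0.6 0 -0.124 0 -0.08 0 100;-0.67 0 -0.124 0 -0.08 0 100'>/dev/null; python3 plan.py .38 -.27 .19 60; 
```

```text
t 47.2 p [ 0.3493 -0.1099  0.1862] F [ 0.1 -0.4 -0.6] gap 0.0936 q [ 0.75  0.27 -0.61  2.33  0.28  0.53  1.37]
mm 163.0 deg 24.0
ROW -0.778 -0.004 -0.244 0.078 0.392 0.024
```

```bash
python3 -m crank '-0.2 0 -0.06 0 0.1 0 100;-0.4 0 -0.1 0.02 0.2 0 100;-0.6 0 -0.16 0.05 0.3 0 100;-0.78 0 -0.24 0.078 0.39 0.02 100;-0.78 0 -0.24 0.078 0.39 0.02 100'>/dev/null; python3 plan.py .455 -.34 .19 25
```

```text
t 47.62 p [ 0.385  -0.2734  0.1894] F [ 1.7 -0.3  0.9] gap 0.094 q [ 0.88  0.42 -0.44  2.01  0.26  0.75  1.33]
mm 96.6 deg 34.8
ROW -0.112 -0.000 -0.470 0.005 0.580 0.005
```

```bash
python3 -m crank '-0.05 0 -0.2 0 0.12 0 100;-0.11 0 -0.4 0 0.24 0 100;-0.11 0 -0.47 0 0.36 0 100;-0.11 0 -0.47 0 0.48 0 100;-0.11 0 -0.47 0 0.58 0 100'>/dev/null; python3 -m crank '0 0 0 0 0 0 76;0 0 0 0 0 0 76'>/dev/null;python3 look.py p1; python3 plan.py .4815 -.354 .06 5
```

```text
[ 0.4525 -0.3301  0.1887]
gear_a 0.95 [267. 196. 323. 254.] [ 0.4805 -0.353   0.0126] 1986 [ 0.4807 -0.3531  0.0115] ((480.5814208984375, -353.79547119140625), 29.183364868164062)
gear_a 0.58 [270.  46. 336. 112.] [ 0.4205 -0.2222  0.0127] 2546 [ 0.4204 -0.2231  0.0124] ((420.5522155761719, -223.06434631347656), 29.342905044555664)
t 48.3 p [ 0.4524 -0.3301  0.1887] F [ 0.4  0.1 -0.1] gap 0.0762 q [ 0.76  0.53 -0.26  1.79  0.17  0.85  0.87]
mm 134.1 deg 20.9
ROW 0.076 0.643 -0.174 -0.004 0.348 0.003
```

```bash
python3 -m crank '0.075 0.1 -0.1 0 0.12 0 76;0.075 0.3 -0.174 0 0.24 0 76;0.075 0.5 -0.174 0 0.35 0 76;0.075 0.64 -0.174 0 0.35 0 76;0.075 0.64 -0.174 0 0.35 0 76'>/dev/null;  python3 plan.py .4810 -.3537 .004 5
```

```text
t 48.72 p [ 0.4774 -0.3518  0.0549] F [-0.6  0.4 -0.4] gap 0.0711 q [ 0.67  0.75 -0.12  1.79  0.13  0.62  0.55]
mm 51.0 deg 0.8
ROW 0.019 0.254 -0.014 -0.012 -0.003 -0.006
```

```bash
python3 -m crank '0.019 0.08 -0.014 -0.01 0 0 76;0.019 0.16 -0.014 -0.01 0 0 76;0.019 0.22 -0.014 -0.01 0 0 76;0.019 0.245 -0.014 -0.01 0 0 76;0.019 0.25 -0.014 -0.01 0 0 76'; python3 -m crank '0 0 0 0 0 0 40;0 0 0 0 0 0 0;0 0 0 0 0 0 0;0 0 0 0 0 0 0;0 0 0 0 0 0 0'
```

```text
time: 49.13
position: [0.4852, -0.3566, 0.0104]
orientation: [0.708, 0.03, -0.029, -0.705]
force: [-0.7, -0.2, -0.3]
finger_gap: 0.0712
time: 49.55
position: [0.4859, -0.3571, 0.0112]
orientation: [0.709, 0.03, -0.028, -0.704]
force: [-0.6, -0.5, 3.8]
finger_gap: 0.0569
```

```bash
python3 -m crank '0 0 0 0 0 0 76;0 0 0 0 0 0 76;0 0 0.01 0 0 0 76;0 0.02 0.015 0 0 0 76;0 0.035 0.015 0 0 0 76'; python3 -m crank '0 0 0 0 0 0 76;0 0 0 0 0 0 40;0 0 0 0 0 0 0;0 0 0 0 0 0 0;0 0 0 0 0 0 0'
```

```text
time: 49.97
position: [0.4853, -0.3531, 0.0028]
orientation: [0.708, 0.03, -0.028, -0.705]
force: [0.3, -0.3, -0.8]
finger_gap: 0.0715
time: 50.38
position: [0.4852, -0.3537, 0.0032]
orientation: [0.708, 0.03, -0.028, -0.705]
force: [-0.4, 0.8, -0.9]
finger_gap: 0.0581
```

```bash
python3 -m crank '0 -0.05 0 0 0 0 0;0 -0.2 0 0 0 0 0;0 -0.4 0 0 0 0 0;0 -0.6 0 0 0 0 0;0 -0.8 0 0 0 0 0'; python3 plan.py .40 -.28 .19 40; python3 look.py p3
```

```text
time: 50.8
position: [0.4844, -0.3527, 0.1656]
orientation: [0.708, 0.03, -0.028, -0.705]
force: [0.7, -0.2, -0.0]
finger_gap: 0.0585
t 50.8 p [ 0.4844 -0.3527  0.1656] F [ 0.7 -0.2 -0. ] gap 0.0585 q [ 0.67  0.6  -0.14  1.71  0.11  0.83  0.56]
mm 114.0 deg 35.3
ROW -0.390 -0.125 0.396 0.005 -0.588 0.001
[ 0.4888 -0.3555  0.1739]
gear_a 0.97 [184.   1. 258.  81.] [ 0.4203 -0.2222  0.0126] 3385 [ 0.4206 -0.223   0.0117] ((420.2592468261719, -223.0189666748047), 29.964744567871094)
gear_a 0.72 [464. 203. 534. 262.] [ 0.6935 -0.3787  0.0092] 1795 [ 0.6936 -0.3752  0.0097] ((694.0015869140625, -369.5188293457031), 30.580963134765625)
```

Gear b is held. Carry it over.

```bash
python3 -m crank '-0.1 -0.05 0.1 0 -0.12 0 0;-0.2 -0.1 0.2 0 -0.24 0 0;-0.3 -0.12 0.3 0 -0.36 0 0;-0.39 -0.12 0.4 0 -0.48 0 0;-0.39 -0.12 0.4 0 -0.59 0 0'>/dev/null; python3 plan.py .36 -.21 .19 72 4 0
```

```text
t 51.32 p [ 0.3951 -0.2755  0.1865] F [-0.6  0.2 -2.3] gap 0.0584 q [ 0.79  0.43 -0.33  1.99  0.21  0.75  1.04]
mm 74.4 deg 31.7
ROW 0.080 -0.017 0.363 -0.058 -0.523 -0.041
```

```bash
python3 -m crank '0.04 0 0.15 0 -0.12 0 0;0.08 0 0.3 -0.02 -0.24 -0.02 0;0.08 0 0.36 -0.04 -0.36 -0.03 0;0.08 -0.01 0.36 -0.058 -0.48 -0.04 0;0.08 -0.01 0.36 -0.058 -0.52 -0.04 0'>/dev/null; python3 plan.py .345 -.07 .19 84 5 0
```

```text
t 51.73 p [ 0.3642 -0.2131  0.1883] F [ 0.5 -0.8 -0.4] gap 0.058 q [ 0.9   0.34 -0.52  2.19  0.25  0.6   1.45]
mm 144.4 deg 12.3
ROW 0.650 -0.019 0.314 -0.011 -0.204 -0.007
```

```bash
python3 -m crank '0.18 0 0.18 -0.01 -0.1 0 0;0.36 -0.02 0.28 -0.01 -0.2 0 0;0.54 -0.02 0.32 -0.01 -0.2 0 0;0.65 -0.02 0.33 -0.01 -0.2 0 0;0.65 -0.02 0.33 -0.01 -0.2 0 0'>/dev/null; python3 plan.py .345 .06 .19 80 4 0
```

```text
t 52.15 p [ 0.3456 -0.0656  0.1906] F [ 1.  -0.2 -0.6] gap 0.0582 q [ 0.63  0.23 -0.62  2.35  0.28  0.52  1.25]
mm 125.6 deg 4.0
ROW 0.624 -0.001 0.071 0.018 0.064 -0.003
```

```bash
python3 -m crank '0.2 0 0.06 0 0 0 0;0.4 0 0.08 0.01 0 0 0;0.55 0 0.07 0.02 0.06 0 0;0.624 0 0.07 0.02 0.067 0 0'>/dev/null; python3 plan.py .41 .22 .19 84; 
```

```text
t 52.48 p [0.3469 0.0588 0.1897] F [ 1.3 -0.3 -0.8] gap 0.0582 q [ 0.25  0.25 -0.62  2.34  0.32  0.56  0.76]
mm 173.1 deg 6.0
ROW 0.850 0.018 -0.161 0.064 -0.077 0.008
```

```bash
python3 -m crank '0.2 0 -0.05 0.02 -0.03 0 0;0.4 0 -0.1 0.04 -0.06 0 0;0.6 0.01 -0.13 0.064 -0.077 0.008 0;0.8 0.018 -0.16 0.064 -0.077 0.008 0;0.85 0.018 -0.16 0.064 -0.077 0.008 0'>/dev/null; python3 plan.py .4307 .279 .13 84.15; 
```

```text
t 52.9 p [0.4112 0.2237 0.1893] F [0.1 0.8 0.3] gap 0.0584 q [-0.1   0.45 -0.63  2.02  0.37  0.78  0.52]
mm 83.4 deg 0.3
ROW 0.284 0.298 -0.069 -0.001 0.000 0.004
```

```bash
python3 -m crank '0.12 0 -0.06 0 0 0 0;0.26 0.08 -0.069 0 0 0 0;0.284 0.18 -0.069 0 0 0 0;0.284 0.28 -0.069 0 0 0 0;0.284 0.3 -0.069 0 0 0 0'>/dev/null; python3 -m crank '0 0 0 0 0 0 0;0 0 0 0 0 0 0'>/dev/null; python3 - <<'E'
from h import *
cal=get_calibration("wrist");p,d=camera("wrist");cv2.imwrite("pics/q1.png",p[:,:,::-1])
p,d=camera("side");cv2.imwrite("pics/q2.png",cv2.resize(p[60:300,80:320,::-1],(600,600)))
E
python3 sieve.py; python3 plan.py .4307 .279 .05 84.15
```

```text
rim ((483.43865966796875, 262.9698181152344), (124.22415161132812, 178.86256408691406), 83.86974334716797) 261
grip ((482.9936828613281, 262.0292663574219), (44.033592224121094, 19.200748443603516), 85.74452209472656)
plate z 0.0324 c [0.4834 0.2625]
t 53.63 p [0.4291 0.2717 0.1302] F [ 0.4  0.1 -1.1] gap 0.0584 q [-0.25  0.59 -0.56  1.98  0.47  0.71  0.38]
mm 80.5 deg 0.3
ROW 0.038 0.401 -0.004 -0.000 -0.004 -0.001
```

```bash
python3 -m crank '0.032 0.08 -0.005 0 0 0 0;0.032 0.17 -0.005 0 0 0 0;0.032 0.26 -0.005 0 0 0 0;0.032 0.34 -0.005 0 0 0 0;0.032 0.4 -0.005 0 0 0 0';  python3 -m crank '0 0 0 0 0 0 0;0 0 0 0 0 0 0'; python3 plan.py .4307 .2775 .05 84.15
```

```text
time: 54.05
position: [0.4302, 0.2776, 0.0488]
orientation: [0.526, 0.472, -0.474, -0.526]
force: [-0.5, 0.7, -0.2]
finger_gap: 0.0584
time: 54.22
position: [0.43, 0.2778, 0.0495]
orientation: [0.526, 0.472, -0.474, -0.526]
force: [-0.1, 0.1, -1.1]
finger_gap: 0.058
t 54.22 p [0.43   0.2778 0.0495] F [-0.1  0.1 -1.1] gap 0.058 q [-0.33  0.71 -0.45  2.02  0.58  0.54  0.27]
mm 0.9 deg 0.3
ROW -0.001 -0.003 -0.004 -0.002 -0.004 -0.002
```

```bash
python3 -m crank '0 0.03 0 0 0 0 0; 0 0.04 0 0 0 0 0; 0 0.04 0 0 0 0 68; 0 0.04 0 0 0 0 70; 0 0.04 0 0 0 0 72'; python3 plan.py | head -5
```

```text
time: 54.63
position: [0.4301, 0.2781, 0.0414]
orientation: [0.526, 0.472, -0.474, -0.526]
force: [-0.4, -0.6, -0.1]
finger_gap: 0.0668
t 54.63 p [0.4301 0.2781 0.0414] F [-0.4 -0.6 -0.1] gap 0.0668 q [-0.34  0.73 -0.43  2.02  0.6   0.52  0.26]
```

```bash
python3 -m crank '0 0 0 0 0 0 72; 0 -0.05 0 0 0 0 72; 0 -0.2 0 0 0 0 72; 0 -0.4 0 0 0 0 72; 0 -0.6 0 0 0 0 80'; python3 -m crank '0 -0.1 0 0 0 0 80; 0 -0.15 0 0 0 0 80'; python3 plan.py | tail -1; cat look.py | head -30; python3 look.py rel1
```

```text
time: 55.05
position: [0.429, 0.2777, 0.1626]
orientation: [-0.525, -0.471, 0.475, 0.526]
force: [1.4, 0.8, 0.4]
finger_gap: 0.0717
time: 55.22
position: [0.4313, 0.2794, 0.1949]
orientation: [0.526, 0.474, -0.472, -0.525]
force: [0.2, 0.5, 0.2]
finger_gap: 0.0751
t 55.22 p [0.4313 0.2794 0.1949] F [0.2 0.5 0.2] gap 0.0751 q [-0.2   0.51 -0.63  1.9   0.39  0.86  0.44]
import sys
from h import *
cal=get_calibration("wrist");p,d=camera("wrist"); cv2.imwrite("pics/"+sys.argv[1]+".png",p[:,:,::-1])
print(tcp()[0].round(4))
for n in ("gear_a",):
  for r in outline_of("wrist",n):
    P=pts("wrist",d,r["mask"],cal); P=P[(P[:,2]>.008)&(P[:,2]<.02)] 
    if len(P)>50: print(n,round(r["conf"],2),np.round(r["rect"]),np.median(P,0).round(4),len(P),((np.percentile(P,1,axis=0)+np.percentile(P,99,axis=0))/2).round(4),cv2.minEnclosingCircle((P[:,:2]*1000).astype(np.float32)))
[0.4316 0.2793 0.1949]
```

View pics/rel1.png

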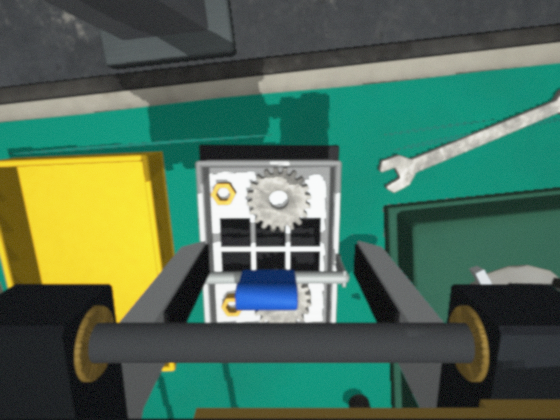

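```bash
python3 - <<'E'
from sim import *
W=lambda x,y,z,*a:(np.array([x,y,z]),TT(*a))
follow(qn,[W(.483,.264,.20,60),W(.483,.264,.2,24),W(.483,.264,.20,-6),W(.483,.264,.075,-6),W(.483,.264,.15,-6),W(.484,.2,.15,-6),W(.484,.14,.15,-6),W(.484,.083,.14,-6),W(.44,.083,.14,-6),W(.52,.083,.14,-6)])
E
```

```text
98
to [0.483 0.264 0.2  ] q [-0.22  0.53 -0.5   1.8   0.32  0.89  0.18] limmargin 0.66 worst 0.044 fore-greenhd elbow [0.29 0.04 0.8 ]
to [0.483 0.264 0.2  ] q [-0.33  0.51 -0.33  1.8   0.21  0.87 -0.33] limmargin 0.64 worst 0.058 fore-greenhd elbow [0.27 0.07 0.8 ]
to [0.483 0.264 0.2  ] q [-0.43  0.5  -0.18  1.8   0.12  0.85 -0.77] limmargin 0.62 worst 0.059 fore-greenhd elbow [0.25 0.09 0.81]
to [0.483 0.264 0.075] q [-0.46  0.67 -0.14  1.91  0.17  0.57 -0.81] limmargin 0.34 worst 0.059 fore-greenhd elbow [0.32 0.13 0.76]
to [0.483 0.264 0.15 ] q [-0.44  0.56 -0.17  1.86  0.13  0.74 -0.79] limmargin 0.51 worst 0.066 fore-greenhd elbow [0.28 0.1  0.79]
to [0.484 0.2   0.15 ] q [-0.32  0.53 -0.18  1.93  0.14  0.7  -0.69] limmargin 0.47 worst 0.072 fore-greenhd elbow [0.28 0.07 0.8 ]
to [0.484 0.14  0.15 ] q [-0.21  0.5  -0.18  1.98  0.14  0.67 -0.58] limmargin 0.44 worst 0.047 fore-head elbow [0.27 0.03 0.81]
to [0.484 0.083 0.14 ] q [-0.1   0.5  -0.18  2.02  0.15  0.63 -0.48] limmargin 0.4 worst 0.001 body-spokes elbow [0.27 0.   0.81]
to [0.44  0.083 0.14 ] q [-0.11  0.45 -0.18  2.13  0.15  0.57 -0.51] limmargin 0.34 worst 0.001 body-spokes elbow [0.25 0.   0.82]
to [0.52  0.083 0.14 ] q [-0.09  0.55 -0.18  1.93  0.15  0.68 -0.46] limmargin 0.45 worst -0.002 fore-head elbow [0.29 0.   0.79]
```

All four parts are in the sieve: at the back the nut at (224,192) and gear at (278,198), at the front the nut at (232,303) and gear at (285,302).

```bash
python3 plan.py .483 .264 .2 -5.85 | tail -3; python3 -m crank '0 0 0 0 0.1 0 80; 0 0 0 0 0.2 0 80; 0 0 0 0 0.32 0 80; 0 0 0 0 0.44 0 80; 0 0 0 0 0.56 0 80'; python3 -m crank '0 0 0 0 0.12 0 80; 0 0 0 0 0.24 0 80; 0 0 0 0 0.36 0 80; 0 0 0 0 0.48 0 80; 0 0 0 0 0.6 0 80'; python3 plan.py .483 .264 .2 -5.85 | tail -3
```

```text
t 55.32 p [0.431  0.2785 0.1928] F [-0.9 -0.4 -1. ] gap 0.0753 q [-0.2   0.51 -0.62  1.9   0.39  0.85  0.44]
mm 54.5 deg 89.8
ROW 1/3 share -0.015 -0.012 -0.089 0.000 0.499 0.000
time: 55.73
position: [0.429, 0.277, 0.189]
orientation: [0.641, 0.297, -0.302, -0.64]
force: [-0.0, 0.5, -0.2]
finger_gap: 0.0753
time: 56.15
position: [0.429, 0.277, 0.1889]
orientation: [0.703, 0.086, -0.09, -0.7]
force: [-0.9, -0.0, 0.2]
finger_gap: 0.0752
t 56.15 p [0.429  0.277  0.1889] F [-0.9 -0.   0.2] gap 0.0752 q [-0.43  0.47 -0.28  1.91  0.18  0.8  -0.56]
mm 56.7 deg 20.2
ROW 0.245 -0.056 -0.130 0.004 0.336 -0.006
```

```bash
python3 -m crank '0.08 0 -0.04 0 0.1 0 80; 0.16 -0.02 -0.09 0 0.2 0 80; 0.24 -0.05 -0.13 0 0.3 0 80; 0.245 -0.05 -0.13 0 0.336 0 80'; python3 - <<'E'
from sieve import *
E
python3 plan.py .483 .264 .075 -5.85 | tail -3
```

```text
time: 56.48
position: [0.4871, 0.2632, 0.1996]
orientation: [0.708, -0.037, 0.037, -0.705]
force: [0.7, -0.4, -0.4]
finger_gap: 0.075
t 56.48 p [0.4871 0.2632 0.1996] F [ 0.7 -0.4 -0.4] gap 0.075 q [-0.43  0.5  -0.18  1.79  0.12  0.86 -0.77]
mm 124.7 deg 0.3
ROW -0.020 0.623 0.005 0.004 -0.002 -0.001
```

```bash
cat sieve.py; python3 -c "
from h import *
p,d=camera('top');cv2.imwrite('pics/t1.png',p[:,:,::-1]);p,d=camera('wrist');cv2.imwrite('pics/w1.png',p[:,:,::-1])"
```

```text
from h import *
def fit():
    p,d=camera("top"); K=np.ones(d.shape,bool); c=get_calibration("top")
    m=np.zeros(d.shape,bool); m[195:285,140:210]=1
    mask=m&(d>0); v,u=np.nonzero(mask); P=pts("top",d,m)
    hsv=cv2.cvtColor(p,cv2.COLOR_RGB2HSV)[v,u]
    w=(hsv[:,1]<60)&(hsv[:,2]>110)
    rim=P[w&(P[:,2]>.054)&(P[:,2]<.075)]; r=cv2.minAreaRect((rim[:,:2]*1000).astype(np.float32))
    b=(hsv[:,0]>100)&(hsv[:,0]<130)&(hsv[:,1]>140)&(P[:,2]>.09)
    bl=P[b]; g=cv2.minAreaRect((bl[:,:2]*1000).astype(np.float32)) if len(bl)>5 else None
    f=P[w&(P[:,2]>.025)&(P[:,2]<.043)]
    print("rim",r,len(rim)); print("grip",g); print("plate z",np.median(f[:,2]).round(4),"c",((f[:,:2].max(0)+f[:,:2].min(0))/2).round(4))
    return p,d
if __name__=="__main__": fit()
```

```bash
python3 -c "
import cv2,numpy as np
a=cv2.imread('pics/w1.png');b=cv2.imread('pics/t1.png')[150:330,60:300];b=cv2.resize(b,None,fx=1.6,fy=1.6)
o=np.zeros((420+288,560,3),np.uint8);o[:420]=a;o[420:,:384]=b
cv2.imwrite('pics/c1.png',cv2.resize(o,None,fx=.84,fy=.84))"
```

```text
(no output)
```

View pics/c1.png

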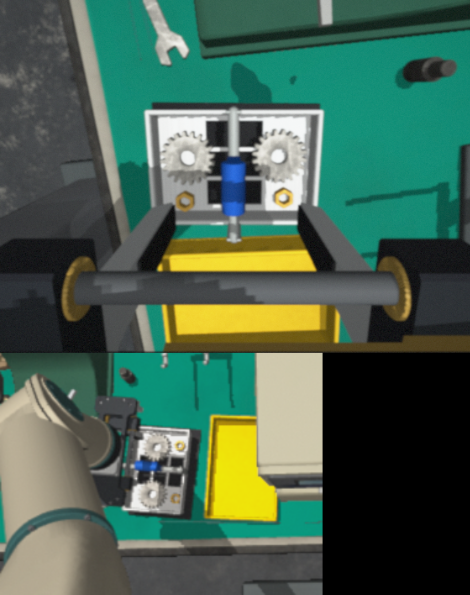

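Both views show two gears and both nuts flat on the plain margins. I'll lower onto the grip now.

```bash
python3 -m crank '-0.01 0.12 0 0 0 0 75; -0.02 0.28 0 0 0 0 70; -0.02 0.45 0 0 0 0 65; -0.02 0.58 0 0 0 0 60; -0.02 0.61 0 0 0 0 60' | tail -5; python3 plan.py .483 .264 .075 -5.85 | tail -3
```

```text
time: 57.0
position: [0.4753, 0.2634, 0.074]
orientation: [0.709, -0.037, 0.029, -0.704]
force: [-0.6, -0.7, -0.0]
finger_gap: 0.0568
t 57.0 p [0.4753 0.2634 0.074 ] F [-0.6 -0.7 -0. ] gap 0.0568 q [-0.46  0.67 -0.15  1.92  0.17  0.58 -0.81]
mm 7.8 deg 0.9
ROW 0.038 -0.006 0.006 0.008 0.008 -0.010
```

```bash
python3 -m crank '0.02 0 0 0 0 0 60; 0.02 0 0 0 0 0 60' | tail -5; python3 plan.py .483 .264 .075 -5.85 | tail -3
```

```text
time: 57.17
position: [0.4844, 0.2653, 0.079]
orientation: [0.707, -0.035, 0.033, -0.706]
force: [-0.3, 0.5, 0.1]
finger_gap: 0.0569
t 57.17 p [0.4844 0.2653 0.079 ] F [-0.3  0.5  0.1] gap 0.0569 q [-0.46  0.67 -0.15  1.9   0.17  0.59 -0.81]
mm 4.5 deg 0.4
ROW -0.006 0.020 -0.007 0.002 0.006 -0.002
```

Good. Close slowly in.

```bash
python3 -m crank '0 0 0 0 0 0 40; 0 0 0 0 0 0 30; 0 0 0 0 0 0 25; 0 0 0 0 0 0 20; 0 0 0 0 0 0 10' | tail -5;python3 -m crank '0 0 0 0 0 0 0; 0 0 0 0 0 0 0; 0 0 0 0 0 0 0; 0 0 0 0 0 0 0'; python3 plan.py | tail -1
```

```text
time: 57.58
position: [0.4842, 0.2653, 0.0796]
orientation: [0.707, -0.034, 0.034, -0.706]
force: [0.3, -0.3, -0.3]
finger_gap: 0.0263
time: 57.92
position: [0.4834, 0.2652, 0.0792]
orientation: [0.707, -0.035, 0.033, -0.705]
force: [-2.7, -0.0, 5.9]
finger_gap: 0.0193
t 57.92 p [0.4834 0.2652 0.0792] F [-2.7 -0.   5.9] gap 0.0193 q [-0.46  0.67 -0.15  1.9   0.17  0.59 -0.81]
```

```bash
python3 -m crank '0 -0.01 0 0 0 0 0; 0 -0.03 0 0 0 0 0; 0 -0.06 0 0 0 0 0; 0 -0.09 0 0 0 0 0; 0 -0.12 0 0 0 0 0' | tail -5;python3 -m crank '0 -0.04 0 0 0 0 0; 0 -0.08 0 0 0 0 0; 0 -0.11 0 0 0 0 0; 0 -0.13 0 0 0 0 0; 0 -0.14 0 0 0 0 0'; python3 plan.py | tail -1
python3 -c "
from h import *
p,d=camera('side');cv2.imwrite('pics/s2.png',p[:,:,::-1]);p,d=camera('wrist');cv2.imwrite('pics/w2.png',p[:,:,::-1])"
```

```text
time: 58.33
position: [0.4839, 0.2651, 0.1033]
orientation: [0.707, -0.035, 0.033, -0.705]
force: [0.2, 0.1, -5.6]
finger_gap: 0.0191
time: 58.75
position: [0.4843, 0.2654, 0.1318]
orientation: [0.707, -0.034, 0.034, -0.706]
force: [-0.1, 0.7, -4.8]
finger_gap: 0.0193
t 58.75 p [0.4843 0.2654 0.1318] F [-0.1  0.7 -4.8] gap 0.0193 q [-0.44  0.59 -0.17  1.86  0.14  0.7  -0.79]
```

```bash
cat sv.py; python3 -c "
import cv2,numpy as np
a=cv2.imread('pics/w2.png');b=cv2.imread('pics/s2.png')
cv2.imwrite('pics/c2.png',cv2.resize(np.hstack([a,b]),None,fx=.71,fy=.71))"
```

```text
from h import *
def plate(zlo,zhi,c0):
    out=[]
    for cam in("side","top"):
        p,d=camera(cam); r=outline_of(cam,"sieve")
        if not r: continue
        S=pts(cam,d,cv2.erode(r[0]["mask"].astype(np.uint8),np.ones((2,2)))>0)
        f=S[(S[:,2]>zlo)&(S[:,2]<zhi)]
        if len(f)<30: continue
        A=np.c_[f[:,0]-c0[0],f[:,1]-c0[1],np.ones(len(f))]; w=np.ones(len(f),bool)
        for k in range(10):
            c=np.linalg.lstsq(A[w],f[w,2],rcond=None)[0]; w=abs(A@c-f[:,2])<0.004
        print(cam,round(r[0]["conf"],2),"slope",c.round(3),w.sum(),"of",len(f))
        a=cv2.minAreaRect((S[S[:,2]>zlo-.02][:,:2]*1000).astype(np.float32)); print(a)
```

View pics/c2.png

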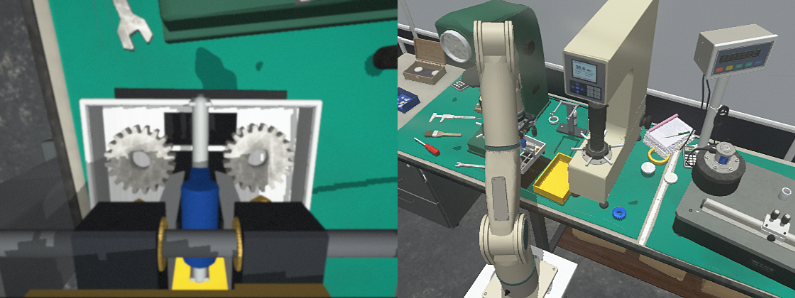

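Held level; the force of 4.8 N matches sieve plus 200 g of parts. Next I re-measure the pan.

```bash
cat > pan.py <<'E'
from h import *
for cam in ("top","side"):
    p,d=camera(cam); hsv=cv2.cvtColor(p,cv2.COLOR_RGB2HSV)
    m=(hsv[:,:,0]>18)&(hsv[:,:,0]<35)&(hsv[:,:,1]>150)&(d>0)
    P=pts(cam,d,m); P=P[(P[:,0]<.75)&(P[:,1]>-.1)&(P[:,1]<.3)]; 
    r=P[(P[:,2]>.036)&(P[:,2]<.056)]
    print(cam,len(P),len(r),cv2.minAreaRect((r[:,:2]*1000).astype(np.float32)) if len(r)>5 else "", r.min(0).round(3),r.max(0).round(3))
E
python3 pan.py; python3 plan.py .484 .092 .14 -5.85|tail -2
```

```text
top 3247 380 ((484.4308166503906, 83.12032318115234), (151.6029052734375, 221.37557983398438), 86.39204406738281) [0.371 0.013 0.036] [0.599 0.165 0.053]
side 2386 380 ((484.5101318359375, 82.90347290039062), (152.46258544921875, 228.63021850585938), 87.35128021240234) [0.369 0.011 0.036] [0.601 0.163 0.054]
mm 173.4 deg 0.4
ROW 0.084 -0.045 -0.862 0.003 0.006 -0.002
```

```bash
python3 -m crank '0 -0.02 -0.01 0 0 0 0; 0 -0.03 -0.04 0 0 0 0; 0.01 -0.04 -0.09 0 0 0 0; 0.015 -0.045 -0.14 0 0 0 0; 0.02 -0.045 -0.19 0 0 0 0' | tail -5
python3 -m crank '0.005 0 -0.05 0 0 0 0; 0.01 0 -0.10 0 0 0 0; 0.015 0 -0.15 0 0 0 0; 0.02 0 -0.20 0 0 0 0; 0.025 0 -0.25 0 0 0 0' | tail -5
python3 -m crank '0.005 0 -0.05 0 0 0 0; 0.01 0 -0.10 0 0 0 0; 0.015 0 -0.15 0 0 0 0; 0.02 0 -0.19 0 0 0 0; 0.025 0 -0.22 0 0 0 0' | tail -5
python3 plan.py .484 .092 .14 -5.85|tail -3; python3 pan.py
```

```text
time: 59.37
position: [0.4845, 0.2253, 0.1402]
orientation: [0.707, -0.035, 0.034, -0.705]
force: [-0.6, 0.2, -5.3]
finger_gap: 0.0193
time: 59.78
position: [0.4844, 0.1757, 0.1401]
orientation: [0.707, -0.035, 0.033, -0.705]
force: [0.4, 0.5, -3.7]
finger_gap: 0.0195
time: 60.2
position: [0.4852, 0.1312, 0.1402]
orientation: [0.707, -0.035, 0.033, -0.705]
force: [-0.6, -1.0, -4.9]
finger_gap: 0.0191
t 60.2 p [0.4852 0.1312 0.1402] F [-0.6 -1.  -4.9] gap 0.0191 q [-0.2   0.52 -0.18  1.98  0.15  0.65 -0.57]
mm 39.2 deg 0.4
ROW 0.013 0.001 -0.195 0.003 0.005 -0.002
top 1410 169 ((483.289794921875, 67.40760803222656), (116.29491424560547, 221.16603088378906), 87.4294204711914) [0.371 0.013 0.039] [0.595 0.13  0.052]
side 1619 220 ((481.9588623046875, 82.65872955322266), (150.85731506347656, 220.9221954345703), 86.70655822753906) [0.368 0.011 0.036] [0.592 0.164 0.053]
```

```bash
python3 -m crank '0.005 0 -0.04 0 0 0 0; 0.01 0 -0.09 0 0 0 0; 0.013 0 -0.13 0 0 0 0; 0.013 0 -0.17 0 0 0 0; 0.013 0 -0.20 0 0 0 0' | tail -5
python3 plan.py .484 .09 .14 -5.85|tail -3; python3 -c "
from h import *
p,d=camera('side');cv2.imwrite('pics/s3.png',p[100:330,150:430,::-1]);p,d=camera('wrist');cv2.imwrite('pics/w3.png',p[:,:,::-1])
a=cv2.imread('pics/s3.png');a=cv2.resize(a,(511,420));cv2.imwrite('pics/c3.png',cv2.resize(np.hstack([cv2.imread('pics/w3.png'),a]),None,fx=.74,fy=.74))"
python3 - <<'E'
from sim import *
W=lambda x,y,z,*a:(np.array([x,y,z]),TT(*a))
print(qn)
follow(qn,[W(.46,.09,.14,-6),W(.51,.09,.14,-6)])
E
```

```text
time: 60.72
position: [0.4838, 0.091, 0.1402]
orientation: [0.707, -0.035, 0.033, -0.705]
force: [-0.0, -0.9, -4.8]
finger_gap: 0.0194
t 60.72 p [0.4838 0.091  0.1402] F [-0.  -0.9 -4.8] gap 0.0194 q [-0.11  0.51 -0.18  2.01  0.15  0.64 -0.5 ]
mm 1.0 deg 0.4
ROW 0.002 0.001 -0.005 0.003 0.005 -0.002
108
[-0.11492187  0.50733973 -0.1849507   2.01130161  0.15343473  0.63927326
 -0.49793292]
to [0.46 0.09 0.14] q [-0.12  0.48 -0.19  2.08  0.15  0.6  -0.51] limmargin 0.37 worst 0.008 body-spokes elbow [0.26 0.01 0.81]
to [0.51 0.09 0.14] q [-0.1   0.53 -0.18  1.95  0.15  0.67 -0.48] limmargin 0.44 worst 0.005 fore-head elbow [0.29 0.   0.8 ]
```

View pics/c3.png

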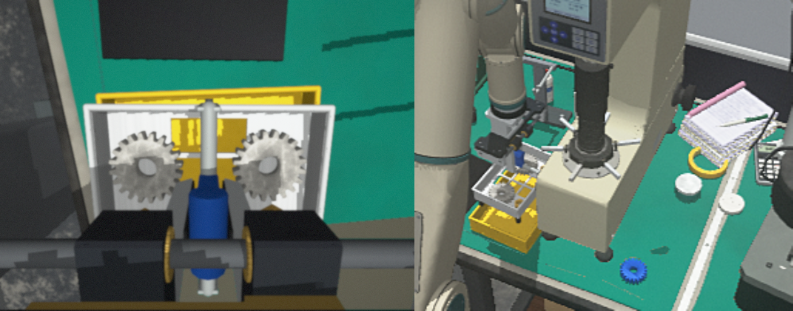

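```bash
python3 -m crank '0.1 0 0 0 0 0 0; -0.1 0 0 0 0 0 0; 0.1 0 0 0 0 0 0; -0.1 0 0 0 0 0 0; 0 0 0 0 0 0 0' | tail -5
python3 plan.py .484 .09 .14 -5.85|tail -3; cat > look3.py <<'E'
import sys
from h import *
n=sys.argv[1]
p,d=camera('side');a=cv2.resize(p[170:320,180:330,::-1],(420,420),interpolation=cv2.INTER_CUBIC);p,d=camera('wrist')
cv2.imwrite('pics/%s.png'%n,cv2.resize(np.hstack([p[:,:,::-1],a]),None,fx=.8,fy=.8))
E
python3 look3.py k1
```

```text
time: 61.23
position: [0.4633, 0.0903, 0.1345]
orientation: [0.71, -0.044, 0.02, -0.703]
force: [-8.9, -0.7, -5.8]
finger_gap: 0.0193
t 61.23 p [0.4633 0.0903 0.1345] F [-8.9 -0.7 -5.8] gap 0.0193 q [-0.12  0.51 -0.19  2.04  0.15  0.64 -0.5 ]
mm 21.5 deg 2.1
ROW 0.102 -0.031 0.008 0.012 0.010 -0.031
```

View pics/k1.png

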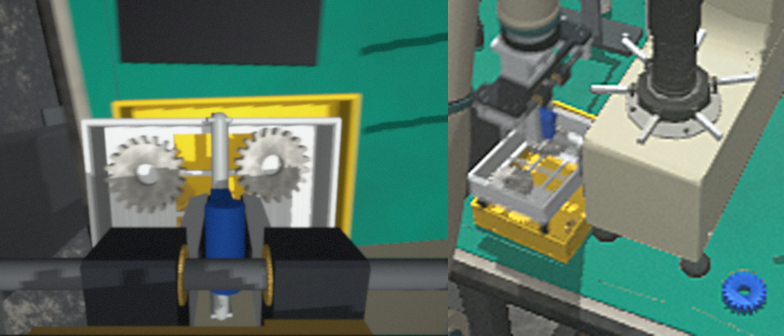

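```bash
python3 -m crank '0.1 0 0 0 0 0 0; -0.1 0 0 0 0 0 0; 0.1 0 0 0 0 0 0; -0.1 0 0 0 0 0 0; 0 0 0 0 0 0 0' | tail -5
python3 -m crank '0.1 0 0.04 0 0 0 0; -0.1 0 0 0 0 0 0; 0.1 0 0.04 0 0 0 0; -0.1 0 0 0 0 0 0; 0 0 0 0 0 0 0' | tail -5
python3 plan.py .484 .09 .14 -5.85|tail -3; python3 look3.py k2; python3 - <<'E'
from h import *
for c in("wrist","side","top"):
    if c!="wrist": camera(c)
    for r in outline_of(c,"nut_1"): print(c,round(r["conf"],2),np.round(r["rect"]))
E
```

```text
time: 61.75
position: [0.4652, 0.0906, 0.1354]
orientation: [0.71, -0.043, 0.022, -0.703]
force: [-7.8, -1.0, -5.2]
finger_gap: 0.0193
time: 62.17
position: [0.4628, 0.0892, 0.1343]
orientation: [0.71, -0.045, 0.021, -0.702]
force: [-8.5, -2.3, -5.3]
finger_gap: 0.0188
t 62.17 p [0.4628 0.0892 0.1343] F [-8.5 -2.3 -5.3] gap 0.0188 q [-0.12  0.51 -0.19  2.04  0.15  0.64 -0.5 ]
mm 21.9 deg 2.1
ROW 0.104 -0.032 0.013 0.012 0.010 -0.032
side 0.49 [229. 267. 232. 274.]
side 0.36 [215. 224. 230. 238.]
```

View pics/k2.png

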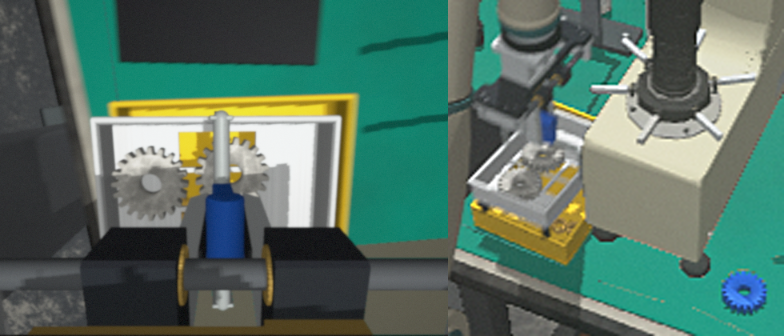

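```bash
python3 - <<'E'
from h import *
p,d=camera('side');a=cv2.resize(p[210:270,180:240,::-1],(560,560),interpolation=cv2.INTER_CUBIC);cv2.imwrite('pics/z2.png',a)
E
```

```text
(no output)
```

View pics/z2.png

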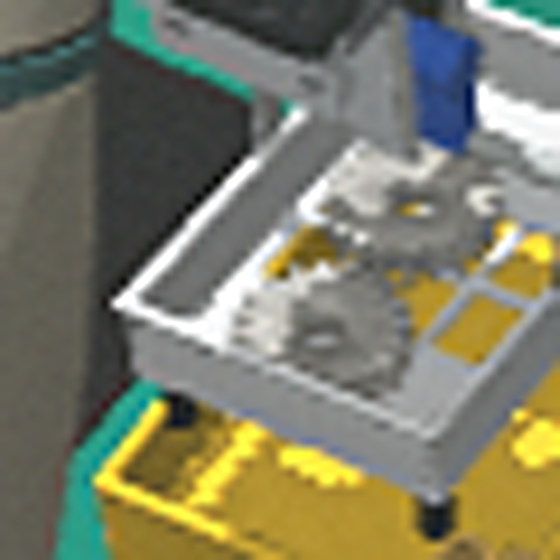

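```bash
python3 - <<'E'
from h import *
p,d=camera('side');a=cv2.resize(p[222:277,205:260,::-1],(580,580),interpolation=cv2.INTER_CUBIC);cv2.imwrite('pics/z3.png',a)
E
```

```text
(no output)
```

View pics/z3.png

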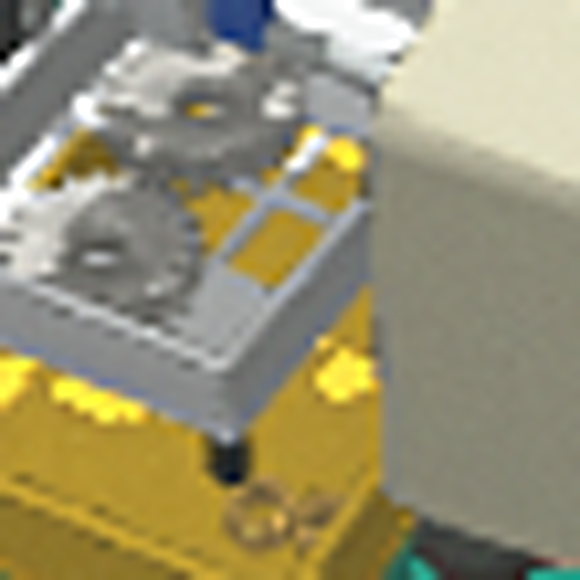

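Two nuts lie on the pan floor at the near-right corner, (265,515) and (310,515) in the crop, and both gears are still in the sieve. Next I carry it back.

```bash
python3 -m crank '0 0 0 0 0 0 0; 0 -0.02 0 0 0 0 0; 0 -0.03 0.02 0 0 0 0; 0 -0.03 0.06 0 0 0 0; 0 -0.03 0.11 0 0 0 0' | tail -5
python3 plan.py .483 .264 .142 -5.85|tail -3; python3 - <<'E'
from sim import *
W=lambda x,y,z,*a:(np.array([x,y,z]),TT(*a))
follow(qn,[W(.484,.17,.142,-6),W(.484,.264,.142,-6),W(.484,.264,.08,-6)])
E
```

```text
time: 63.03
position: [0.4865, 0.1148, 0.1465]
orientation: [0.707, -0.035, 0.034, -0.706]
force: [-0.9, 0.5, -4.1]
finger_gap: 0.0192
t 63.03 p [0.4865 0.1148 0.1465] F [-0.9  0.5 -4.1] gap 0.0192 q [-0.16  0.51 -0.19  1.99  0.15  0.66 -0.54]
mm 149.3 deg 0.3
ROW -0.090 0.021 0.741 0.002 0.005 -0.001
111
to [0.484 0.17  0.142] q [-0.27  0.53 -0.18  1.96  0.15  0.67 -0.64] limmargin 0.44 worst 0.033 fore-head elbow [0.28 0.05 0.8 ]
to [0.484 0.264 0.142] q [-0.43  0.57 -0.17  1.86  0.14  0.72 -0.79] limmargin 0.49 worst 0.069 fore-greenhd elbow [0.29 0.1  0.79]
to [0.484 0.264 0.08 ] q [-0.45  0.66 -0.15  1.91  0.17  0.58 -0.81] limmargin 0.35 worst 0.071 fore-greenhd elbow [0.32 0.13 0.76]
```

```bash
python3 -m crank '-0.005 0 0.05 0 0 0 0; -0.012 0 0.10 0 0 0 0; -0.018 0 0.15 0 0 0 0; -0.024 0 0.20 0 0 0 0; -0.03 0 0.25 0 0 0 0' | tail -5
python3 -m crank '-0.006 0 0.05 0 0 0 0; -0.012 0 0.10 0 0 0 0; -0.018 0 0.15 0 0 0 0; -0.024 0 0.20 0 0 0 0; -0.03 0 0.25 0 0 0 0' | tail -5
python3 -m crank '-0.006 0 0.05 0 0 0 0; -0.012 0 0.10 0 0 0 0; -0.018 0 0.15 0 0 0 0; -0.024 0 0.18 0 0 0 0; -0.028 0 0.20 0 0 0 0' | tail -5
python3 plan.py .483 .264 .142 -5.85|tail -3; python3 -c "
from sv import *
plate(.075,.105,(.484,.26))"
```

```text
time: 63.45
position: [0.4847, 0.1661, 0.146]
orientation: [0.707, -0.035, 0.033, -0.706]
force: [0.4, 0.8, -4.1]
finger_gap: 0.0194
time: 63.87
position: [0.4837, 0.216, 0.146]
orientation: [0.707, -0.035, 0.033, -0.705]
force: [-0.3, 0.4, -4.3]
finger_gap: 0.0193
time: 64.28
position: [0.4818, 0.2568, 0.1459]
orientation: [0.707, -0.034, 0.033, -0.706]
force: [0.3, -0.0, -4.7]
finger_gap: 0.0189
t 64.28 p [0.4818 0.2568 0.1459] F [ 0.3 -0.  -4.7] gap 0.0189 q [-0.42  0.56 -0.18  1.87  0.14  0.73 -0.77]
mm 8.3 deg 0.4
ROW 0.003 0.019 0.037 0.002 0.007 -0.002
side 0.62 slope [-0.051 -0.132  0.085] 201 of 398
((487.95050048828125, 210.1156768798828), (202.18524169921875, 92.347412109375), 22.07268714904785)
top 0.61 slope [-0.068 -0.049  0.085] 614 of 775
((474.7043762207031, 248.25326538085938), (119.30782318115234, 177.2067108154297), 86.53516387939453)
```

```bash
python3 -m crank '0 0.02 0.02 0 0 0 0; 0.005 0.08 0.03 0 0 0 0; 0.01 0.14 0.035 0 0 0 0; 0.01 0.2 0.035 0 0 0 0; 0.01 0.25 0.035 0 0 0 0' | tail -5
python3 plan.py .485 .264 .08 -5.85|tail -2;python3 look3.py m1;  python3 -c "
from sv import *
plate(.03,.06,(.484,.26))"
```

```text
time: 64.9
position: [0.4797, 0.2592, 0.0944]
orientation: [0.71, -0.038, 0.03, -0.703]
force: [-25.6, -10.9, 37.1]
finger_gap: 0.0189
mm 16.1 deg 0.9
ROW 0.025 0.071 0.027 0.009 0.005 -0.011
side 0.96 slope [-0.016 -0.044  0.036] 258 of 532
((487.971923828125, 214.47549438476562), (204.51315307617188, 95.3724136352539), 20.805768966674805)
top 0.65 slope [-0.018 -0.027  0.035] 599 of 756
((479.9390869140625, 251.56190490722656), (119.64665222167969, 178.01206970214844), 88.01651000976562)
```

View pics/m1.png

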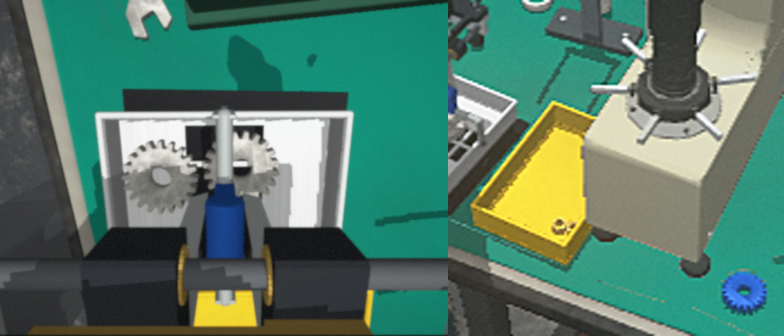

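```bash
python3 plan.py|tail -1; python3 -m crank '0 -0.01 0 0 0 0 0; 0 -0.01 0 0 0 0 0' | tail -5; python3 plan.py .484 .264 .1 -5.85|tail -2
```

```text
t 65.2 p [0.4848 0.262  0.0951] F [-0.   0.8 -4.7] gap 0.0195 q [-0.44  0.64 -0.16  1.89  0.16  0.62 -0.8 ]
time: 65.37
position: [0.485, 0.2622, 0.0979]
orientation: [0.707, -0.035, 0.033, -0.706]
force: [-0.4, -0.0, -3.3]
finger_gap: 0.0196
mm 3.0 deg 0.4
ROW -0.006 -0.010 0.009 0.002 0.005 -0.002
```

```bash
python3 -m crank '0 0.007 0 0 0 0 0; 0 0.014 0 0 0 0 0; 0 0.018 0 0 0 0 0; 0 0.022 0 0 0 0 0;0 0.022 0 0 0 0 0' | tail -5; python3 -m crank '0 0.003 0 0 0 0 0; 0 0.006 0 0 0 0 0; 0 0.006 0 0 0 0 0' | tail -5
```

```text
time: 65.78
position: [0.4845, 0.262, 0.0933]
orientation: [0.707, -0.035, 0.033, -0.705]
force: [-0.4, 0.4, -4.1]
finger_gap: 0.0193
time: 66.03
position: [0.4839, 0.2615, 0.0925]
orientation: [0.707, -0.035, 0.033, -0.705]
force: [-2.8, -1.3, 0.9]
finger_gap: 0.0191
```

```bash
python3 -m crank '0 0.003 0 0 0 0 0; 0 0.006 0 0 0 0 0; 0 0.006 0 0 0 0 0' | tail -5; python3 -c "
from sv import *
plate(.024,.042,(.484,.26))"
```

```text
time: 66.28
position: [0.483, 0.261, 0.0917]
orientation: [0.708, -0.036, 0.032, -0.705]
force: [-5.9, -3.3, 9.8]
finger_gap: 0.0197
side 0.73 slope [ 0.003 -0.037  0.034] 268 of 363
((495.20355224609375, 218.88006591796875), (209.46832275390625, 100.52415466308594), 21.6766300201416)
top 0.75 slope [-0.001 -0.013  0.033] 574 of 650
((479.1365051269531, 252.5426788330078), (119.16144561767578, 178.82789611816406), 86.95642852783203)
```

Level on the mat. I release now.

```bash
python3 -m crank '0 0 0 0 0 0 25; 0 0 0 0 0 0 35; 0 0 0 0 0 0 50; 0 0 0 0 0 0 60; 0 0 0 0 0 0 65' | tail -3; python3 -m crank '0 0 0 0 0 0 65; 0 0 0 0 0 0 65; 0 -0.05 0 0 0 0 65; 0 -0.15 0 0 0 0 65; 0 -0.3 0 0 0 0 65' | tail -4;  python3 -m crank '0 -0.15 0 0 0 0 65; 0 -0.3 0 0 0 0 65; 0 -0.45 0 0 0 0 65; 0 -0.5 0 0 0 0 65' | tail -4; python3 -c "
from sv import *
plate(.024,.042,(.484,.26))
"; python3 sieve.py; python3 pan.py; python3 look3.py f1
```

```text
orientation: [0.707, -0.035, 0.033, -0.706]
force: [0.3, -0.1, -0.5]
finger_gap: 0.0468
position: [0.4831, 0.2613, 0.1504]
orientation: [0.708, -0.036, 0.032, -0.705]
force: [-0.0, 0.3, -0.5]
finger_gap: 0.0612
position: [0.4869, 0.2638, 0.2562]
orientation: [-0.705, 0.032, -0.036, 0.707]
force: [-0.4, -0.1, -0.0]
finger_gap: 0.0611
side 0.8 slope [ 0.01  -0.025  0.034] 275 of 370
((481.7693176269531, 255.48809814453125), (124.60360717773438, 181.93710327148438), 85.51851654052734)
top 0.59 slope [-0.002  0.001  0.032] 914 of 1061
((482.5938720703125, 256.1364440917969), (125.76377868652344, 177.71218872070312), 84.9225845336914)
rim ((483.0891418457031, 257.74798583984375), (123.93881225585938, 179.08839416503906), 84.70035552978516) 380
grip ((482.02001953125, 255.77821350097656), (41.756351470947266, 18.1384220123291), 84.67204284667969)
plate z 0.0322 c [0.4835 0.2617]
top 3200 380 ((482.4862976074219, 81.68731689453125), (151.95826721191406, 222.1675262451172), 86.39775085449219) [0.368 0.011 0.036] [0.597 0.162 0.052]
side 2336 363 ((480.6761474609375, 83.93814086914062), (152.10464477539062, 228.64212036132812), 88.07713317871094) [0.364 0.01  0.036] [0.595 0.162 0.055]
```

View pics/f1.png

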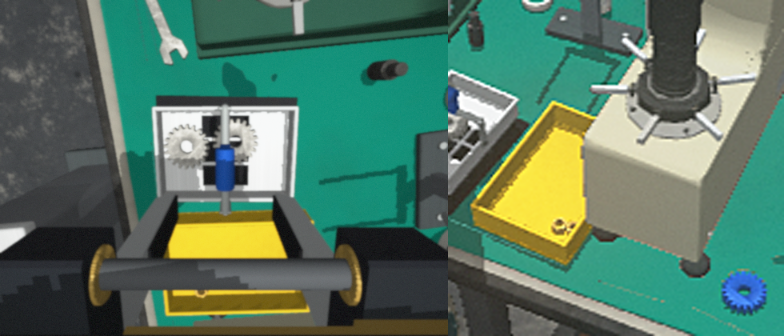

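```bash
python3 - <<'E'
from h import *
p,d=camera('side');a=cv2.resize(p[235:275,205:245,::-1],(560,560),interpolation=cv2.INTER_CUBIC);cv2.imwrite('pics/z4.png',a)
for r in outline_of('side','nut_1'): 
    P=pts('side',d,r['mask']); print(round(r['conf'],2),np.round(r['rect']),np.median(P,0).round(3) if len(P) else '')
E
python3 plan.py|tail -1
```

```text
0.57 [230. 266. 232. 276.] [0.418 0.05  0.014]
t 68.2 p [0.4846 0.2622 0.2502] F [-0.3  0.2  0.6] gap 0.0614 q [-0.41  0.44 -0.2   1.73  0.1   0.98 -0.75]
```

View pics/z4.png

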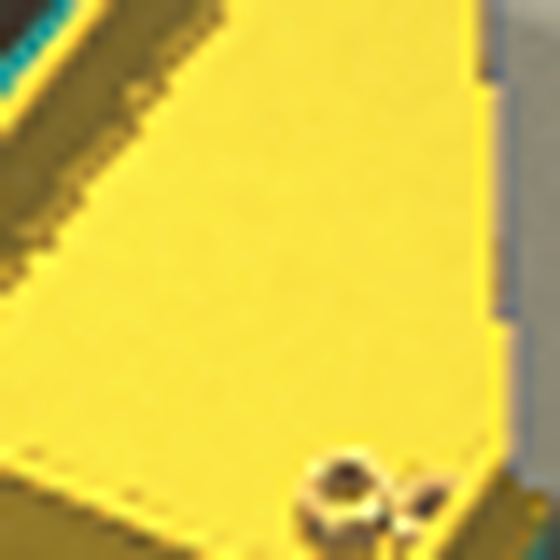

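```bash
python3 - <<'E'
from sim import *
W=lambda x,y,z,*a:(np.array([x,y,z]),TT(*a))
follow(qn,[W(.45,.17,.25,-6)])
E
python3 -m crank '-0.04 0 -0.1 0 0 0 65; -0.08 0 -0.2 0 0 0 65; -0.12 0 -0.3 0 0 0 65; -0.13 0 -0.4 0 0 0 65; -0.13 0 -0.4 0 0 0 65'|tail -4; python3 look3.py f2;python3 - <<'E'
from h import *
p,d=camera('wrist')
for r in outline_of('wrist','nut_1'):
    P=pts('wrist',d,r['mask']); print(round(r['conf'],2),np.round(r['rect']),np.median(P,0).round(3) if len(P) else '')
E
```

```text
116
to [0.45 0.17 0.25] q [-0.27  0.34 -0.19  1.91  0.08  0.9  -0.61] limmargin 0.56 worst 0.069 fore-greenhd elbow [0.19 0.03 0.84]
position: [0.4504, 0.1809, 0.251]
orientation: [0.708, -0.037, 0.034, -0.704]
force: [-0.5, -0.8, -0.6]
finger_gap: 0.0611
0.81 [258. 280. 274. 304.] [0.419 0.054 0.013]
0.65 [262. 295. 278. 318.] [0.422 0.029 0.013]
```

View pics/f2.png

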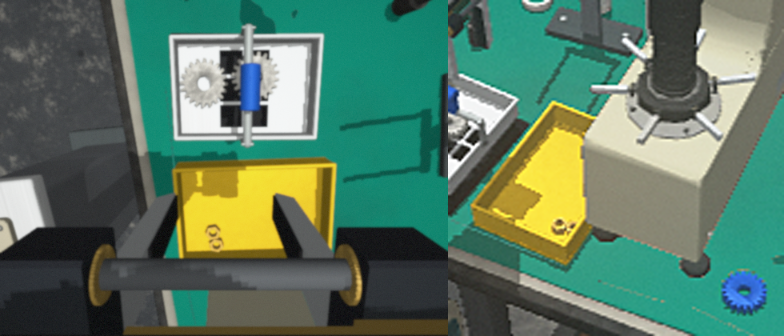

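Both nuts are seen in the pan, at (213,231) and (216,243), world (.419,.054) and (.422,.029). The sieve stands on the mat with both gears in it and no nut left, and the robot is clear of everything.

```bash
python3 -m crank '0 0 0 0 0 0 65; 0 0 0 0 0 0 65; 0 0 0 0 0 0 65'|tail -4; python3 -c "
from station import hand_in
print(hand_in())"
```

```text
position: [0.4514, 0.186, 0.2512]
orientation: [0.707, -0.035, 0.033, -0.706]
force: [-1.7, -0.6, 0.3]
finger_gap: 0.0609
the job is handed in; nothing more can be done
None
```

I finished the job and handed it in at about 69 s of the 210 s; no verdict was reported. I took the sieve off its hooks and stood it on the mat. Both nuts (only two were there) and both gears went in. I then shook the nuts out over the pan and stood the sieve back on the mat.

**Last checks**
- **Sieve:** it stands level with both gears inside and no nut left in it. Plate height is 32 mm and slope about 0. The top camera puts its centre about 3–5 mm from the mat's centre.
- **Nuts:** the wrist camera found both on the pan floor, at about (.419, .054) and (.422, .029). The pan has not been displaced: the final reading is within about 4 mm of where it was before.
- **Robot:** the gripper stands empty, well above everything.

**What disagreed**
- The sieve had slipped about 14 mm down in the grip by the time it was set down.
- There was a brief 37 N reading at the wrist while lowering the sieve. It was gone at the next reading, and I do not know what caused it.
- In the last check of the pan the side camera's network reported only one of the two nuts; the wrist camera then showed both.
- The side camera's slope fit of the plate gave 0.025 where the top camera gave about 0. Both are under the 0.1 limit.
- I did not measure the positions of the bystanders again at the end.

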